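# Put the disc-cutter set away in its leaf-covered crate

### The job

Put the disc-cutter set away: every steel punch standing on the bench goes through the sprung leaves into a cell of the wooden crate, one to a cell; two cells already hold a punch hidden under the leaves, so feel for the empty ones first, and a punch may simply be let go once it is part-way in. On the way, slide the flat steel die plate squarely into the inner corner of the aluminium stop, touching both sides, then pick it up from there and lay it flat between the four brass brackets on the crate's top. Leave the jar, loupe and caliper where they are.

Things in the scene. Friction and masses are not known exactly. Their poses are not given: they have to be found in the camera images.
- crate: light wooden crate, fixed, 154 (x) x 136 (y) x 94 mm; origin at the centre of its underside, x away from the robot, z up. Its front 54 mm (x -77 to -23) is a closed deck. Behind it, 2 rows of 3 cells 44 (x) x 40 mm inside, walls 4 mm, centres at x 3 and 51, y -44, 0 and 44 mm, floor 6 mm above the bench. Two of the six cells (which varies) hold a hidden punch like the loose ones
- cell0 (a point): centre of the mouth of a cell, level with the crate's top (near row, right seen from the robot); axes as the crate's. Two aluminium leaves hinged at its x sides close it flush; about 1 N pushes them down and they spring back up. Open, each hangs 22 mm down and takes 3 mm of the mouth. A hidden punch stops a push 28 mm below the top; an empty cell is open to 88 mm
- cell1 (a point): centre of the mouth of a cell, level with the crate's top (near row, middle seen from the robot); axes as the crate's. Two aluminium leaves hinged at its x sides close it flush; about 1 N pushes them down and they spring back up. Open, each hangs 22 mm down and takes 3 mm of the mouth. A hidden punch stops a push 28 mm below the top; an empty cell is open to 88 mm
- cell2 (a point): centre of the mouth of a cell, level with the crate's top (near row, left seen from the robot); axes as the crate's. Two aluminium leaves hinged at its x sides close it flush; about 1 N pushes them down and they spring back up. Open, each hangs 22 mm down and takes 3 mm of the mouth. A hidden punch stops a push 28 mm below the top; an empty cell is open to 88 mm
- cell3 (a point): centre of the mouth of a cell, level with the crate's top (far row, right seen from the robot); axes as the crate's. Two aluminium leaves hinged at its x sides close it flush; about 1 N pushes them down and they spring back up. Open, each hangs 22 mm down and takes 3 mm of the mouth. A hidden punch stops a push 28 mm below the top; an empty cell is open to 88 mm
- cell4 (a point): centre of the mouth of a cell, level with the crate's top (far row, middle seen from the robot); axes as the crate's. Two aluminium leaves hinged at its x sides close it flush; about 1 N pushes them down and they spring back up. Open, each hangs 22 mm down and takes 3 mm of the mouth. A hidden punch stops a push 28 mm below the top; an empty cell is open to 88 mm
- cell5 (a point): centre of the mouth of a cell, level with the crate's top (far row, left seen from the robot); axes as the crate's. Two aluminium leaves hinged at its x sides close it flush; about 1 N pushes them down and they spring back up. Open, each hangs 22 mm down and takes 3 mm of the mouth. A hidden punch stops a push 28 mm below the top; an empty cell is open to 88 mm
- seat (a point): centre of the place for the die plate on the crate's deck, on the deck's surface (94 mm above the bench); axes as the crate's. Four brass corner brackets 4 mm high bound a field of 44 (x) x 84 mm (y); the brackets leave the middle 50 mm of the long sides free for the fingers
- punch0: loose round steel punch, 60 mm tall, 0.25 kg, standing on its wide foot (32 mm across, 22 mm high) with a shank 20 mm across above it; origin on its axis at mid height (30 mm up), z up the shank. Absent in some starts
- punch1: loose round steel punch, 60 mm tall, 0.25 kg, standing on its wide foot (32 mm across, 22 mm high) with a shank 20 mm across above it; origin on its axis at mid height (30 mm up), z up the shank. Absent in some starts
- punch2: loose round steel punch, 60 mm tall, 0.25 kg, standing on its wide foot (32 mm across, 22 mm high) with a shank 20 mm across above it; origin on its axis at mid height (30 mm up), z up the shank. Absent in some starts
- punch3: loose round steel punch, 60 mm tall, 0.25 kg, standing on its wide foot (32 mm across, 22 mm high) with a shank 20 mm across above it; origin on its axis at mid height (30 mm up), z up the shank. Absent in some starts
- plate: flat steel die plate 40 (x) x 80 (y) x 6 mm with four dark holes, about 0.12 kg, lying on the bench; origin at the centre of its underside
- stop: aluminium corner stop, 12 mm high, fixed; origin on the bench at the inner corner. The plate goes at its -x, +y side: long side against the faces at x = 0 of two legs (y 0 to 16 and 64 to 80 mm; the gap between, open to x = 48 mm, takes a finger), short side against the end bar's face y = 0 (x -50 to 60 mm). Squared in, the plate's origin is at x -20, y 40 mm, its y along the stop's
- caliper: steel caliper 168 mm long lying behind the work, to the right, not part of the job
- clay_jar: terracotta jar 79 mm tall behind the corner stop, not part of the job
- loupe: small folding loupe 36 mm long behind the crate, not part of the job
There are look-alikes about, which are no part of the job. Several things have the shape of the plate; the one meant has the colours described above. Leave any turquoise look-alike of the punch3 alone.

How it is judged:
On the way:
1. the die plate lies squarely in the inner corner of the stop, against both sides (within 2.5 mm, 0.05 rad) (x of plate in the frame of stop between -0.0225 and -0.017 m and y of plate in the frame of stop between 0.037 and 0.0425 m and angle between the y axis of plate and the y axis of stop, either way round below 0.05 rad and height (world z) of plate below 0.003 m and linear speed of plate below 0.01 m/s), for 0.2 s.
At the end, for the whole second after the job is handed in: every punch present is down in a cell of the crate (its centre lower than 45 mm above the bench) and at rest; the die plate lies flat on the crate's deck between the four brackets, centred within 4 mm and at most 0.1 rad askew (x of punch0 in the frame of crate between -0.012 and 0.066 m and y of punch0 in the frame of crate between -0.063 and 0.063 m and z of each of punch0, punch1, punch2, punch3 in the frame of crate below 0.045 m and linear speed of each of punch0, punch1, punch2, punch3, plate below 0.02 m/s and x of punch1 in the frame of crate between -0.012 and 0.066 m and y of punch1 in the frame of crate between -0.063 and 0.063 m and x of punch2 in the frame of crate between -0.012 and 0.066 m and y of punch2 in the frame of crate between -0.063 and 0.063 m and x of punch3 in the frame of crate between -0.012 and 0.066 m and y of punch3 in the frame of crate between -0.063 and 0.063 m and x of plate in the frame of seat between -0.004 and 0.004 m and y of plate in the frame of seat between -0.004 and 0.004 m and z of plate in the frame of seat between -0.002 and 0.0025 m and angle between the y axis of plate and the y axis of crate, either way round below 0.1 rad and angle between plate's own z axis and vertical below 0.06 rad); the robot touches nothing.
It fails at once if the jar, loupe or caliper is moved more than 3 cm (distance of any of caliper, clay_jar, loupe from where it was at the start of the episode above 0.03 m).
Of stored0, stored1, stored2, stored3, stored4, stored5 only 2 to 2 are there at a start; the rules pass over those that are not, and their reading is None.
Of punch0, punch1, punch2, punch3 only 3 to 4 are there at a start; the rules pass over those that are not, and their reading is None.
At some moment in a run one of punch0, punch1, punch2, punch3 may be knocked a few centimetres aside while the robot is not near it.
It also fails if it takes over 200 s, if anything falls off the work surface, if the arm or the gripper's body presses on something with over 40 N, if the wrist force passes 120 N, or if a joint passes its speed limit or range.

### The arm

A 6-joint arm with a two-finger parallel gripper is mounted at the origin on a cart in front of the work surface, level with it; the furniture and walls round the work are solid. World frame = base frame: x ahead of the robot, y to its left, z up, the work surface at z = 0. Lengths are in m, angles in rad, forces in N, time in s.
With the tool pointing down it reaches from about 0.275 to 0.85 m from the base axis. Payload 5.2 kg.
Tool frame: the origin (TCP) lies on the centre line of the jaws, within the pads' length; the fingertips stand ahead of it and the grasp point (between the pads) lies 5 mm behind it (bot.tip_reach is the z of the fingertips in the tool frame, in m); z points along the fingers, y is the line along which they close (so a half turn about z gives the same grasp; the last joint's range is limited). The gripper opens to 85 mm and grips with 20 to 120 N. Pads are 22 mm wide; open, the fingers measure 114 mm over their backs; the gripper's body (76 mm by 85 mm) begins 54 mm behind the grasp point. The pads swing forward as they close: fully open they stand 13 mm farther back than shut.
Start: joints at [-1.357, 0.259, 1.535, -0, 1.348, -0.203], TCP at [0.223, -0.503, 0.245] pointing down, gripper open.
Joint ranges: [-3.14, 3.14], [-0.91, 2.08], [0.19, 2.58], [-1.22, 4.36], [0.22, 2.71], [-3.12, 3.12]. Speed limits (rad/s): [2.57, 2.57, 3.14, 3.14, 3.14, 3.14].

### API

Orientations are given as a 3x3 rotation matrix whose columns are the frame's x, y, z axes.
In Python, from bench import sense, eyes, finish_job, bot gives the robot as it stands.
- The arm moves only by the tool move_arm, never from a script. Its argument "deltas" is a list of rows, each an object of numbers: "rx", "ry", "rz": the turn, a rotation vector about the tool's x, y, z in units of 5 degrees (1.0 is 5 degrees); "x", "y", "z": the shift along the tool's x, y, z in units of 25 mm (1.0 is 25 mm); "hand": the opening, from 0 (shut) to 1 (fully open). In form: [{"rx": .., "ry": .., "rz": .., "x": .., "y": .., "z": .., "hand": ..}, ...]. A call has 1 to 5 rows; each row shifts and turns the commanded pose from where the row before left it, along the tool's axes as they then stand; what a row does not reach is not made up. A row lasts 1/12 s, in which the tool goes at most 41.7 mm and 7.16 degrees, less where a joint would pass 70% of its speed; a pose out of reach is approached as far as the arm can. A call is refused whole if a number of a shift passes 1 or a number of a turn 1, either way. A call with a gripper value outside its range is refused whole. The fingers move at their own pace and stop on an object; "newtons" is the grip in N (left out, the last holds). Time passes only in rows, so rows that do not move let the fingers close. It gives the time, the measured TCP pose, the force, the opening and the grip force at its end, in the units of the state.
- sense(): the state, without advancing time (a new reading comes with each control period).
- eyes.capture(name): name is "side" or "top"; returns the picture (480x640x3 uint8, red, green, blue); there is no depth.
- eyes.calibration(name): a dict with "fov_y" (degrees; the focal length in pixels is half the picture's height over the tangent of half this angle, whatever the lens; pixels are square), "cx", "cy" (the principal point, pixels), "k1" (the pictures are not rectified: a ray, as slopes to the right and down, at radius r is drawn at 1 + k1 r^2 times it, then the intrinsics apply), "rvec" (rotation vector, rad) and "tvec" (3), from world to camera coordinates, as OpenCV has them. Camera axes: x right, y down, z forward; pixel columns grow to the right and rows downward; lengths in m; the calibration is good to about 2 mm. A picture is of the moment at which its call begins. calibration takes no time and is no camera call.
- finish_job(): hands the job in; it is judged then, once.
The state is a dict: "clock": time; "joint_positions": joint angles; "qd": joint speeds; "joint_torque": joint torques, N m; "position": TCP position; "eef_rot": TCP orientation; "contact_force": force on the tool from outside, world axes, zero at the start; "torque": the same for the moment, N m; "grip_width": opening from 0.0 (shut) to 1.0 (fully open); "grasp_force": force on a finger pad.
Only numpy, scipy, OpenCV 4.12 (cv2) and the standard library are available. Lean on these libraries where they do the work, as an engineer would, in place of code of your own. Each camera call takes 0.05 s, during which the arm holds its last target. There are 200 camera calls.

## Working session

There is one attempt and no reset: what is moved stays moved. The work goes in short steps, Python scripts to look and compute and a tool call to move; the robot and the scene stay as the last step left them, time stands still between calls to the robot, and variables do not carry over. Pictures are saved under pics/ and viewed, at most 14 in all, crops included, and the job is handed in when it is done.

Besides the shell and the picture viewer there is one more tool, called after "Request:" as name(argument=value, ...) on one line, values as JSON. move_arm: Moves the arm, as the interface text tells. Its arguments: {"type":"object","properties":{"deltas":{"type":"array"},"newtons":{"type":"number"}},"required":["deltas"]}

```bash
mkdir -p pics; ls; python3 - <<'E'
from bench import sense, eyes, bot
import cv2
print(bot.tip_reach); s=sense(); print(s)
for n in("side","top"):
    print(n,eyes.calibration(n)); cv2.imwrite(f"pics/{n}0.png",eyes.capture(n)[:,:,::-1])
E
```

```text
pics
0.014
{'clock': 0.0, 'joint_positions': array([-1.35677157e+00,  2.59358302e-01,  1.53608972e+00,  1.06900090e-05,
        1.34799402e+00, -2.02801900e-01]), 'qd': array([ 0.00112009, -0.00130887,  0.00080766,  0.00027375, -0.00028552,
       -0.00068738]), 'joint_torque': array([ 9.61017176e-04, -4.46021247e+01, -2.90567726e+01, -6.08572691e-05,
        1.18194858e-02, -1.06399327e-05]), 'position': array([ 0.22258844, -0.50239669,  0.24446377]), 'eef_rot': array([[ 9.14379336e-01,  4.04858349e-01, -3.82613285e-04],
       [ 4.04858349e-01, -9.14377626e-01,  1.80941257e-03],
       [ 3.82702759e-04, -1.80939365e-03, -9.99998290e-01]]), 'contact_force': array([0.21075431, 0.29328196, 0.64344237]), 'torque': array([0.01630175, 0.00159277, 0.00971712]), 'grasp_force': 0.0, 'grip_width': 1.000486607884853}
side {'fov_y': 54.954616080540454, 'cx': 320.43122754964804, 'cy': 232.93902955608377, 'k1': -0.09812636993652615, 'rvec': array([ 0.03383023,  2.78792138, -1.43035665]), 'tvec': array([0.57812051, 0.05080031, 1.11917923])}
top {'fov_y': 43.200979284684365, 'cx': 317.54023738599875, 'cy': 232.2926213398796, 'k1': -0.007703868579860337, 'rvec': array([ 2.12097336, -2.15954239,  0.20698226]), 'tvec': array([0.00952763, 0.58084845, 1.54015165])}
```

View pics/side0.png

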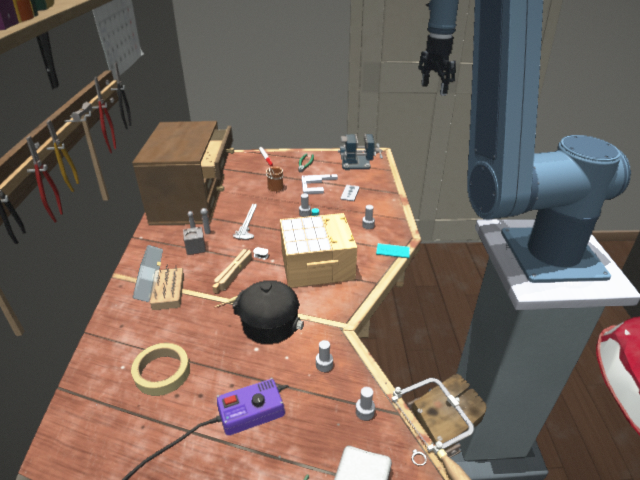

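View pics/top0.png

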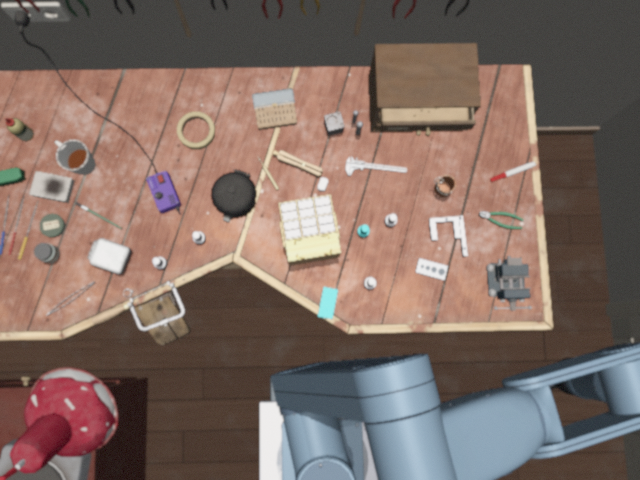

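Side/top views: steel punches in the top view at (391,219), (370,283), (198,237), (159,262). There is a turquoise look-alike at (364,231). The steel plate with dark holes is at (432,269), with a turquoise plate look-alike at (328,303). The crate is around (310,228) and the stop around (450,233). I'll confirm these in an enlarged crop and measure.

```bash
cat > h.py <<'E'
import numpy as np, cv2
from bench import sense, eyes, bot
def K(n):
    c=eyes.calibration(n); f=240/np.tan(np.radians(c['fov_y'])/2)
    return c,np.array([[f,0,c['cx']],[0,f,c['cy']],[0,0,1]]),np.array([c['k1'],0,0,0.])
def ray(n,uv):
    c,k,d=K(n); p=cv2.undistortPoints(np.array([[uv]],float),k,d)[0,0]
    R=cv2.Rodrigues(c['rvec'])[0]; return -R.T@c['tvec'],R.T@np.array([*p,1])
def onz(n,uv,z):
    o,d=ray(n,uv); return o+d*(z-o[2])/d[2]
def proj(n,P):
    c,k,d=K(n); return cv2.projectPoints(np.array(P,float).reshape(-1,3),c['rvec'],c['tvec'],k,d)[0][:,0]
def tri(uvt,uvs):
    o1,d1=ray('top',uvt);o2,d2=ray('side',uvs)
    t=np.linalg.lstsq(np.stack([d1,-d2],1),o2-o1,rcond=None)[0]
    return (o1+t[0]*d1+o2+t[1]*d2)/2,np.linalg.norm(o1+t[0]*d1-o2-t[1]*d2)
E
python3 - <<'E'
from h import *
t=cv2.imread('pics/top0.png'); s=cv2.imread('pics/side0.png')
c=t[180:320,270:480]; cv2.imwrite('pics/c1.png',cv2.resize(c,None,fx=3.8,fy=3.8,interpolation=cv2.INTER_CUBIC))
c=s[165:300,265:425]; cv2.imwrite('pics/c2.png',cv2.resize(c,None,fx=4.4,fy=4.4,interpolation=cv2.INTER_CUBIC))
for uv in[(391,219),(370,283),(198,237),(159,262),(364,231)]: p=onz('top',uv,.06); print(uv,p,np.hypot(*p[:2]),proj('side',p))
E
```

```text
(391, 219) [ 0.6114613  -0.19416436  0.06      ] 0.6415486930492569 [[306.2842705  194.88511778]]
(370, 283) [ 0.44452893 -0.13317284  0.06      ] 0.4640484592089829 [[371.18433876 206.23493313]]
(198, 237) [0.57190671 0.30972722 0.06      ] 0.6503908322028681 [[327.83636999 339.78493603]]
(159, 262) [0.50830087 0.40889422 0.06      ] 0.652352861195758 [[368.95433021 385.25260384]]
(364, 231) [ 0.58066125 -0.12215973  0.06      ] 0.5933721281923497 [[318.33037189 209.30265095]]
```

View pics/c1.png

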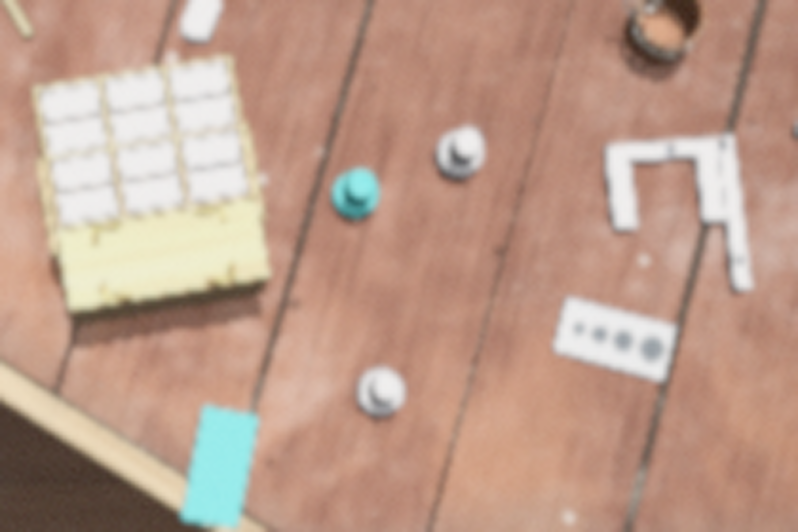

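View pics/c2.png

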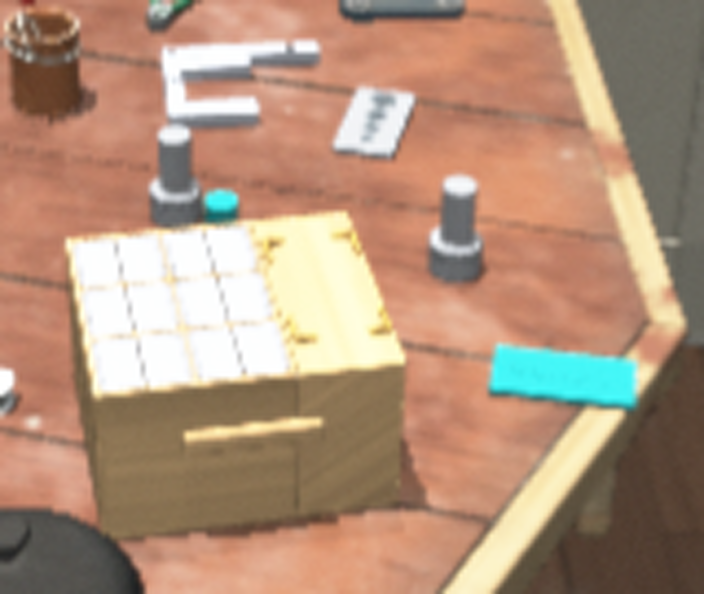

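The crops confirm the targets. The plate is the steel one with four dark holes at crop (615,338), which is top (432,269). The turquoise ones are look-alikes to leave alone. Next I'll measure precisely.

```bash
python3 - <<'E'
from h import *
t=cv2.imread('pics/top0.png'); U=6
def roi(x0,y0,x1,y1):
    b=cv2.resize(t[y0:y1,x0:x1],None,fx=U,fy=U,interpolation=cv2.INTER_CUBIC); h=cv2.cvtColor(b,cv2.COLOR_BGR2HSV)
    return b,h,lambda q:(x0+(q[0]+.5)/U-.5,y0+(q[1]+.5)/U-.5)
def big(m): return max(cv2.findContours(m,cv2.RETR_EXTERNAL,cv2.CHAIN_APPROX_NONE)[0],key=cv2.contourArea)
def white(h,s=60,v=140): return ((h[...,1]<s)&(h[...,2]>v)).astype(np.uint8)*255
b,h,f=roi(405,250,460,290); r=cv2.boxPoints(cv2.minAreaRect(big(white(h))))
P=np.array([onz('top',f(q),.006)[:2] for q in r]); print('plate',P.round(4).tolist(),P.mean(0),[np.linalg.norm(P[i]-P[i-1]).round(4) for i in range(4)])
b,h,f=roi(422,205,475,262); c=big(white(h)); 
a=cv2.approxPolyDP(c,9,True)[:,0]; print('stop'); 
for q in a: print(np.round(f(q),1),onz('top',f(q),.012)[:2].round(4))
b,h,f=roi(270,185,350,270); m=(((h[...,0]>18)&(h[...,0]<40)&(h[...,1]>40)&(h[...,2]>150))|(white(h)>0)).astype(np.uint8)*255
m=cv2.morphologyEx(m,cv2.MORPH_OPEN,np.ones((25,25))); c=big(m); r=cv2.boxPoints(cv2.minAreaRect(c)); 
P=np.array([onz('top',f(q),.094)[:2] for q in r]); print('crate',P.round(4).tolist(),P.mean(0),[np.linalg.norm(P[i]-P[i-1]).round(4) for i in range(4)])
a=cv2.approxPolyDP(c,15,True)[:,0]
for q in a: print(np.round(f(q),1),onz('top',f(q),.094)[:2].round(4))
E
```

```text
plate [[0.4745, -0.2565], [0.5192, -0.2706], [0.4948, -0.3546], [0.4503, -0.3401]] [ 0.48470105 -0.30544978] [np.float64(0.0871), np.float64(0.0469), np.float64(0.0875), np.float64(0.0468)]
stop
[429.2 217.1] [ 0.6245 -0.3053]
[430.4 240.1] [ 0.5613 -0.3052]
[436.1 240.8] [ 0.5592 -0.3205]
[438.4 238.8] [ 0.5646 -0.3271]
[436.9 222.9] [ 0.608  -0.3253]
[451.8 221.9] [ 0.6101 -0.3658]
[453.4 237.1] [ 0.5685 -0.3679]
[456.4 238.9] [ 0.5633 -0.3758]
[455.2 247.8] [ 0.5393 -0.3712]
[459.8 245.1] [ 0.5464 -0.3838]
[463.8 256.6] [ 0.515  -0.3927]
[468.4 255.1] [ 0.5189 -0.4055]
[468.6 245.6] [ 0.5446 -0.4076]
[468.8 248.4] [ 0.5369 -0.4076]
[474.4 249.6] [ 0.5335 -0.4227]
[474.4 244.2] [ 0.548  -0.4236]
[467.1 242.4] [ 0.5533 -0.4041]
[462.2 213.8] [ 0.6323 -0.3958]
crate [[0.6569, 0.1062], [0.6807, -0.0424], [0.5201, -0.0653], [0.4974, 0.0809]] [0.58878705 0.01985825] [np.float64(0.1615), np.float64(0.1505), np.float64(0.1622), np.float64(0.1479)]
[329.8 194.6] [ 0.6715 -0.0334]
[312.6 194.6] [0.6722 0.0109]
[279.1 202.2] [0.6533 0.0973]
[287.8 261.1] [0.5007 0.0768]
[339.8 252.8] [ 0.5197 -0.0553]
[338.9 224.8] [ 0.592 -0.055]
```

```bash
cat >> h.py <<'E'
def ang(): 
    R=sense()['eef_rot']; return np.degrees(np.arctan2(R[1,0],R[0,0]))
def plan(x,y,z,a):
    """turn first (rows of rz), then shift: print units of each"""
    p=np.array(sense()['position']); a0=ang(); d=np.array([x,y,z])-p; t=(a-a0+180)%360-180
    ca,sa=np.cos(np.radians(a)),np.sin(np.radians(a))
    u=np.array([ca*d[0]+sa*d[1],sa*d[0]-ca*d[1],-d[2]])/.025; n=max(1,int(np.ceil(np.abs(u).max()-.01)))
    print('rz total',round(-t/5,2),'| shift total',u.round(3),'rows',n,'each',(u/n).round(3))
E
python3 - <<'E'
from h import *
plan(.4847,-.3054,.1,73.9)
c=(.5865,.021);P=np.array([.5698,-.3891])
for a,(u,v) in {'x':(0,0)}.items(): pass
s=cv2.imread('pics/side0.png')
# check crate in side view: overlay model outline
th=np.radians(7.9);R=np.array([[np.cos(th),-np.sin(th)],[np.sin(th),np.cos(th)]])
Q=[(*(R@q+c),.094) for q in [(-.077,-.068),(-.077,.068),(.077,.068),(.077,-.068),(-.023,-.068),(-.023,.068)]]
th=np.radians(4.9);R2=np.array([[np.cos(th),-np.sin(th)],[np.sin(th),np.cos(th)]])
S=[(*(R2@np.array(q)+P),.012) for q in [(0,0),(-.05,0),(0,.016),(0,.064),(0,.08),(.048,.016),(.048,.064)]]
G=[]
for n in('side','top'):
    im=cv2.imread(f'pics/{n}0.png'); F=5
    x0,y0,w,hh=(270,170,75,120) if n=='side' else (275,185,75,85)
    for k,(L,(x0,y0,w,hh)) in enumerate(((Q,(278,208,80,50) if n=='side' else (275,190,70,75)),(S,(298,168,45,34) if n=='side' else (424,205,55,60)))):
        b=cv2.resize(im[y0:y0+hh,x0:x0+w],None,fx=F,fy=F,interpolation=cv2.INTER_CUBIC)
        for q in proj(n,L): cv2.circle(b,tuple(((q-(x0,y0)+.5)*F).astype(int)),2,(0,0,255),-1)
        o=np.zeros((380,400,3),np.uint8); o[:b.shape[0],:b.shape[1]]=b[:380]; G.append(o)
cv2.imwrite('pics/ov.png',np.vstack([np.hstack([G[0][:280],G[1][:280]]),np.hstack([G[2][:300] if 0 else cv2.resize(G[2],(400,300)),cv2.resize(G[3],(400,300))])]))
E
```

```text
rz total -10.0 | shift total [10.482  7.887  5.783] rows 11 each [0.953 0.717 0.526]
```

View pics/ov.png

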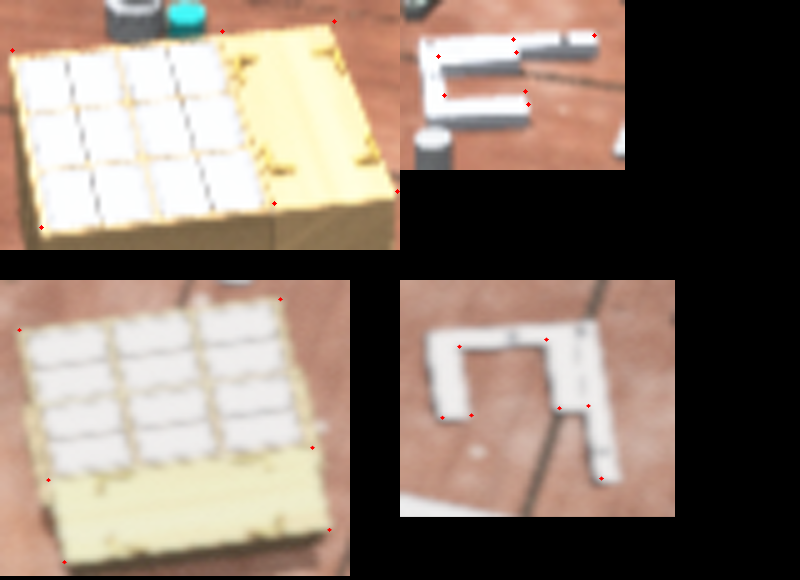

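The overlay shows the stop fits in both views. The crate fits within 1–2 px, with the side view suggesting about +2 mm in y, which I'll refine later. Moving above the plate.

Request:
move_arm(deltas=[{"rz": -1,"hand": 0.65},{"rz": -1,"hand": 0.65},{"rz": -1,"hand": 0.65},{"rz": -1,"hand": 0.65},{"rz": -1,"hand": 0.65}], newtons=30)

```text
$.deltas[0]: bad value
```

Request:
move_arm(deltas=[{"rz": -1,"hand": 0.65},{"rz": -1,"hand": 0.65},{"rz": -1,"hand": 0.65},{"rz": -1,"hand": 0.65},{"rz": -1,"hand": 0.65}])

```text
$.deltas[0]: bad value
```

Request:
move_arm(deltas=[{"x": 0.953,"y": 0.717,"z": 0.526,"hand": 0.65},{"x": 0.953,"y": 0.717,"z": 0.526,"hand": 0.65},{"x": 0.953,"y": 0.717,"z": 0.526,"hand": 0.65},{"x": 0.953,"y": 0.717,"z": 0.526,"hand": 0.65},{"x": 0.953,"y": 0.717,"z": 0.526,"hand": 0.65}])

```text
$.deltas[0]: bad value
```

Request:
move_arm(deltas=[{"x": 0.953,"y": 0.717,"z": 0.526,"hand": 0.65},{"x": 0.953,"y": 0.717,"z": 0.526,"hand": 0.65},{"x": 0.953,"y": 0.717,"z": 0.526,"hand": 0.65},{"x": 0.953,"y": 0.717,"z": 0.526,"hand": 0.65},{"x": 0.953,"y": 0.717,"z": 0.526,"hand": 0.65}])

```text
$.deltas[0]: bad value
```

Request:
move_arm(deltas=[{"x": 0.953,"y": 0.717,"z": 0.526,"hand": 0.65},{"hand": 0.65},{"hand": 0.65},{"hand": 0.65}])

```text
$.deltas[0]: bad value
```

```bash
python3 - <<'E'
from h import *
plan(.4847,-.3054,.030,73.9); print(sense()['position'],ang())
for n in('top','side'): cv2.imwrite(f'pics/{n}1.png',eyes.capture(n)[:,:,::-1])
a=cv2.imread('pics/top1.png')[240:300,395:475];b=cv2.imread('pics/side1.png')[150:220,310:400]
cv2.imwrite('pics/g1.png',np.hstack([cv2.resize(a,(400,300)),cv2.resize(b,(386,300))]))
E
```

```text
rz total -10.0 | shift total [10.482  7.887  8.583] rows 11 each [0.953 0.717 0.78 ]
[ 0.22257855 -0.50248097  0.24456289] 23.88074815642856
```

View pics/g1.png

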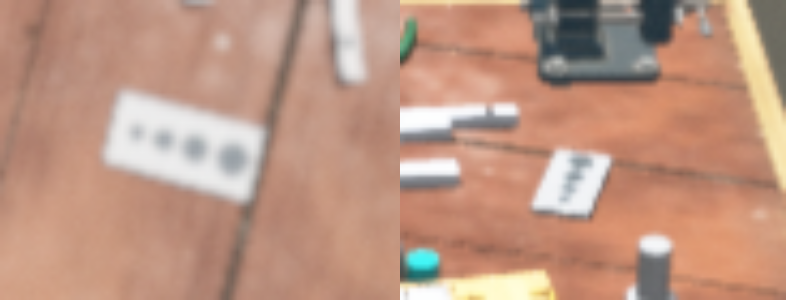

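The view only shows the plate undisturbed. The moves were refused because each row probably needs all its fields.

Request:
move_arm(deltas=[{"rx": 0,"ry": 0,"rz": -1,"x": 0,"y": 0,"z": 0,"hand": 0.65},{"rx": 0,"ry": 0,"rz": -1,"x": 0,"y": 0,"z": 0,"hand": 0.65},{"rx": 0,"ry": 0,"rz": -1,"x": 0,"y": 0,"z": 0,"hand": 0.65},{"rx": 0,"ry": 0,"rz": -1,"x": 0,"y": 0,"z": 0,"hand": 0.65},{"rx": 0,"ry": 0,"rz": -1,"x": 0,"y": 0,"z": 0,"hand": 0.65}], newtons=30)

```text
clock: 0.62
position: [0.2226, -0.5027, 0.245]
eef_rot: [[0.654, 0.756, -0.0], [0.756, -0.654, 0.001], [0.0, -0.0, -1.0]]
contact_force: [-0.1, -0.2, -0.3]
grip_width: 0.648
grasp_force: 0.0
```

Request:
move_arm(deltas=[{"rx": 0,"ry": 0,"rz": -1,"x": 0,"y": 0,"z": 0,"hand": 0.65},{"rx": 0,"ry": 0,"rz": -1,"x": 0,"y": 0,"z": 0,"hand": 0.65},{"rx": 0,"ry": 0,"rz": -1,"x": 0,"y": 0,"z": 0,"hand": 0.65},{"rx": 0,"ry": 0,"rz": -1,"x": 0,"y": 0,"z": 0,"hand": 0.65},{"rx": 0,"ry": 0,"rz": -1,"x": 0,"y": 0,"z": 0,"hand": 0.65}])

```text
clock: 1.03
position: [0.2227, -0.5027, 0.2451]
eef_rot: [[0.273, 0.962, -0.0], [0.962, -0.273, 0.001], [0.001, -0.0, -1.0]]
contact_force: [0.0, -0.1, 0.4]
grip_width: 0.648
grasp_force: 0.0
```

Request:
move_arm(deltas=[{"rx": 0,"ry": 0,"rz": 0,"x": 0.953,"y": 0.717,"z": 0.526,"hand": 0.65},{"rx": 0,"ry": 0,"rz": 0,"x": 0.953,"y": 0.717,"z": 0.526,"hand": 0.65},{"rx": 0,"ry": 0,"rz": 0,"x": 0.953,"y": 0.717,"z": 0.526,"hand": 0.65},{"rx": 0,"ry": 0,"rz": 0,"x": 0.953,"y": 0.717,"z": 0.526,"hand": 0.65},{"rx": 0,"ry": 0,"rz": 0,"x": 0.953,"y": 0.717,"z": 0.526,"hand": 0.65}])

```text
clock: 1.45
position: [0.3426, -0.4123, 0.1789]
eef_rot: [[0.278, 0.961, -0.0], [0.961, -0.278, 0.0], [0.0, -0.0, -1.0]]
contact_force: [0.3, 0.0, 0.1]
grip_width: 0.652
grasp_force: 0.0
```

Request:
move_arm(deltas=[{"rx": 0,"ry": 0,"rz": 0,"x": 0.953,"y": 0.717,"z": 0.526,"hand": 0.65},{"rx": 0,"ry": 0,"rz": 0,"x": 0.953,"y": 0.717,"z": 0.526,"hand": 0.65},{"rx": 0,"ry": 0,"rz": 0,"x": 0.953,"y": 0.717,"z": 0.526,"hand": 0.65},{"rx": 0,"ry": 0,"rz": 0,"x": 0.953,"y": 0.717,"z": 0.526,"hand": 0.65},{"rx": 0,"ry": 0,"rz": 0,"x": 0.953,"y": 0.717,"z": 0.526,"hand": 0.65}])

```text
clock: 1.87
position: [0.462, -0.3227, 0.1131]
eef_rot: [[0.278, 0.961, -0.0], [0.961, -0.278, 0.0], [0.0, -0.0, -1.0]]
contact_force: [-0.0, -0.5, -0.3]
grip_width: 0.647
grasp_force: 0.0
```

Request:
move_arm(deltas=[{"rx": 0,"ry": 0,"rz": 0,"x": 0.953,"y": 0.717,"z": 0.526,"hand": 0.65},{"rx": 0,"ry": 0,"rz": 0,"x": 0,"y": 0,"z": 0,"hand": 0.65},{"rx": 0,"ry": 0,"rz": 0,"x": 0,"y": 0,"z": 0,"hand": 0.65}])

```text
clock: 2.12
position: [0.4853, -0.3042, 0.0995]
eef_rot: [[0.275, 0.962, -0.002], [0.962, -0.275, 0.002], [0.001, -0.002, -1.0]]
contact_force: [-0.1, -0.2, -0.4]
grip_width: 0.655
grasp_force: 0.0
```

```bash
python3 - <<'E'
from h import *
plan(.4847,-.3054,.025,73.9); print(sense()['position'],ang())
for n in('top','side'): cv2.imwrite(f'pics/{n}1.png',eyes.capture(n)[:,:,::-1])
a=cv2.imread('pics/top1.png')[220:320,375:495];b=cv2.imread('pics/side1.png')[130:220,300:410]
cv2.imwrite('pics/g2.png',np.hstack([cv2.resize(a,(400,333)),cv2.resize(b,(400,333))]))
E
```

```text
rz total 0.03 | shift total [-0.052 -0.008  2.979] rows 3 each [-0.017 -0.003  0.993]
[ 0.48525325 -0.30421303  0.09946875] 74.06449293474608
```

View pics/g2.png

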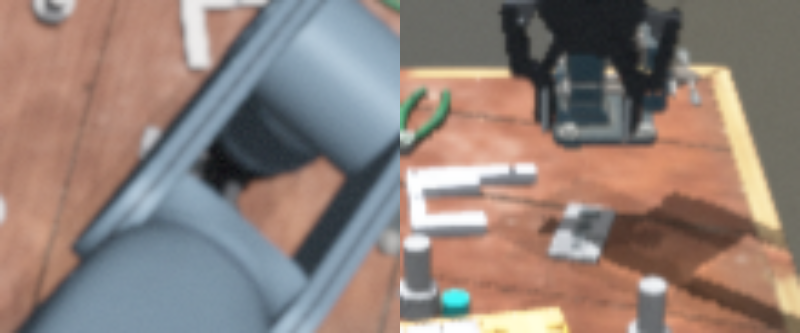

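The side crop shows the gripper above the plate, aligned. The top view is blocked by the arm.

Request:
move_arm(deltas=[{"rx": 0,"ry": 0,"rz": 0,"x": -0.05,"y": 0,"z": 0.98,"hand": 0.65},{"rx": 0,"ry": 0,"rz": 0,"x": 0,"y": 0,"z": 0.98,"hand": 0.65},{"rx": 0,"ry": 0,"rz": 0,"x": 0,"y": 0,"z": 0.98,"hand": 0.6},{"rx": 0,"ry": 0,"rz": 0,"x": 0,"y": 0,"z": 0,"hand": 0.58},{"rx": 0,"ry": 0,"rz": 0,"x": 0,"y": 0,"z": 0,"hand": 0.58}])

```text
clock: 2.63
position: [0.4832, -0.3076, 0.0269]
eef_rot: [[0.279, 0.96, -0.002], [0.96, -0.279, 0.001], [0.001, -0.002, -1.0]]
contact_force: [-0.2, -0.5, -0.2]
grip_width: 0.58
grasp_force: 0.0
```

Request:
move_arm(deltas=[{"rx": 0,"ry": 0,"rz": 0,"x": 0,"y": 0,"z": 0.1,"hand": 0.58},{"rx": 0,"ry": 0,"rz": 0,"x": 0,"y": 0,"z": 0.1,"hand": 0.58},{"rx": 0,"ry": 0,"rz": 0,"x": 0,"y": 0,"z": 0,"hand": 0.58}])

```text
clock: 2.88
position: [0.485, -0.3079, 0.0233]
eef_rot: [[0.278, 0.961, 0.002], [0.961, -0.278, -0.002], [-0.001, 0.002, -1.0]]
contact_force: [-0.2, 0.2, 0.3]
grip_width: 0.584
grasp_force: 0.0
```

Request:
move_arm(deltas=[{"rx": 0,"ry": 0,"rz": 0,"x": 0,"y": 0,"z": 0.1,"hand": 0.58},{"rx": 0,"ry": 0,"rz": 0,"x": 0,"y": 0,"z": 0,"hand": 0.58}])

```text
clock: 3.05
position: [0.4847, -0.3072, 0.0201]
eef_rot: [[0.278, 0.961, 0.001], [0.961, -0.278, -0.001], [-0.0, 0.001, -1.0]]
contact_force: [0.1, 0.6, -0.3]
grip_width: 0.579
grasp_force: 0.0
```

Request:
move_arm(deltas=[{"rx": 0,"ry": 0,"rz": 0,"x": 0,"y": 0,"z": 0.08,"hand": 0.58},{"rx": 0,"ry": 0,"rz": 0,"x": 0,"y": 0,"z": 0,"hand": 0.58}])

```text
clock: 3.22
position: [0.4845, -0.307, 0.0175]
eef_rot: [[0.277, 0.961, -0.0], [0.961, -0.277, 0.0], [0.0, -0.0, -1.0]]
contact_force: [0.6, -0.3, -0.1]
grip_width: 0.584
grasp_force: 0.0
```

Request:
move_arm(deltas=[{"rx": 0,"ry": 0,"rz": 0,"x": 0,"y": 0,"z": 0.08,"hand": 0.58},{"rx": 0,"ry": 0,"rz": 0,"x": 0,"y": 0,"z": 0,"hand": 0.58}])

```text
clock: 3.38
position: [0.4844, -0.3069, 0.0153]
eef_rot: [[0.278, 0.961, -0.0], [0.961, -0.278, 0.0], [0.0, -0.0, -1.0]]
contact_force: [-0.7, 0.1, 0.2]
grip_width: 0.583
grasp_force: 0.0
```

Request:
move_arm(deltas=[{"rx": 0,"ry": 0,"rz": 0,"x": 0,"y": 0,"z": 0.08,"hand": 0.58},{"rx": 0,"ry": 0,"rz": 0,"x": 0,"y": 0,"z": 0,"hand": 0.58}])

```text
clock: 3.55
position: [0.4844, -0.3069, 0.0133]
eef_rot: [[0.278, 0.961, -0.0], [0.961, -0.278, 0.0], [0.0, -0.0, -1.0]]
contact_force: [0.8, -0.3, 0.2]
grip_width: 0.583
grasp_force: 0.0
```

Request:
move_arm(deltas=[{"rx": 0,"ry": 0,"rz": 0,"x": 0,"y": 0,"z": 0.06,"hand": 0.58},{"rx": 0,"ry": 0,"rz": 0,"x": 0,"y": 0,"z": 0,"hand": 0.58}])

```text
clock: 3.72
position: [0.4844, -0.307, 0.0119]
eef_rot: [[0.278, 0.961, -0.0], [0.961, -0.278, 0.0], [0.0, -0.0, -1.0]]
contact_force: [-0.2, 0.5, -0.1]
grip_width: 0.581
grasp_force: 0.0
```

Request:
move_arm(deltas=[{"rx": 0,"ry": 0,"rz": 0,"x": 0,"y": 0,"z": 0.06,"hand": 0.58},{"rx": 0,"ry": 0,"rz": 0,"x": 0,"y": 0,"z": 0,"hand": 0.58}])

```text
clock: 3.88
position: [0.4846, -0.3072, 0.0111]
eef_rot: [[0.278, 0.961, 0.0], [0.961, -0.278, -0.0], [-0.0, 0.0, -1.0]]
contact_force: [-0.4, 0.6, 4.7]
grip_width: 0.587
grasp_force: 2.3
```

Bench contact at z = 11 mm. I'll raise 2 mm and close.

Request:
move_arm(deltas=[{"rx": 0,"ry": 0,"rz": 0,"x": 0,"y": 0,"z": -0.1,"hand": 0.58},{"rx": 0,"ry": 0,"rz": 0,"x": 0,"y": 0,"z": 0,"hand": 0.44},{"rx": 0,"ry": 0,"rz": 0,"x": 0,"y": 0,"z": 0,"hand": 0.4},{"rx": 0,"ry": 0,"rz": 0,"x": 0,"y": 0,"z": 0,"hand": 0.3},{"rx": 0,"ry": 0,"rz": 0,"x": 0,"y": 0,"z": 0,"hand": 0.3}], newtons=30)

```text
clock: 4.3
position: [0.4848, -0.3073, 0.0138]
eef_rot: [[0.278, 0.961, 0.001], [0.961, -0.278, -0.001], [-0.0, 0.001, -1.0]]
contact_force: [-1.6, 0.9, 5.3]
grip_width: 0.459
grasp_force: 30.0
```

Request:
move_arm(deltas=[{"rx": 0,"ry": 0,"rz": 0,"x": 0,"y": 0,"z": 0,"hand": 0.3},{"rx": 0,"ry": 0,"rz": 0,"x": 0,"y": 0,"z": 0,"hand": 0.3},{"rx": 0,"ry": 0,"rz": 0,"x": 0,"y": 0,"z": 0,"hand": 0.3}])

```text
clock: 4.55
position: [0.4848, -0.3073, 0.0138]
eef_rot: [[0.278, 0.961, 0.001], [0.961, -0.278, -0.001], [-0.0, 0.001, -1.0]]
contact_force: [-0.7, 0.9, 5.7]
grip_width: 0.45
grasp_force: 30.0
```

```bash
python3 - <<'E'
from h import *
P=np.array([.5698,-.3891]);th=np.radians(4.9);R=np.array([[np.cos(th),-np.sin(th)],[np.sin(th),np.cos(th)]])
s=sense();print(s['position'],ang(),s['contact_force'],s['grip_width'])
c=R@[-.03,.05]+P; print(c); plan(*c,s['position'][2]+.004,94.9)
E
```

```text
[ 0.48479118 -0.30734255  0.01378141] 73.87983381392401 [-0.74471189  0.90209518  5.67578644] 0.4503783174037432
[ 0.53563879 -0.34184524]
rz total -4.2 | shift total [-1.549  1.909 -0.16 ] rows 2 each [-0.774  0.954 -0.08 ]
```

Gripped at 40 mm. I'll lift 3 mm, square to the stop and approach its corner.

Request:
move_arm(deltas=[{"rx": 0,"ry": 0,"rz": 0,"x": 0,"y": 0,"z": -0.12,"hand": 0.3},{"rx": 0,"ry": 0,"rz": -1,"x": 0,"y": 0,"z": 0,"hand": 0.3},{"rx": 0,"ry": 0,"rz": -1,"x": 0,"y": 0,"z": 0,"hand": 0.3},{"rx": 0,"ry": 0,"rz": -1,"x": 0,"y": 0,"z": 0,"hand": 0.3},{"rx": 0,"ry": 0,"rz": -1,"x": 0,"y": 0,"z": 0,"hand": 0.3}])

```text
clock: 4.97
position: [0.4843, -0.3069, 0.0159]
eef_rot: [[-0.072, 0.997, -0.0], [0.997, 0.072, 0.0], [0.0, -0.0, -1.0]]
contact_force: [-0.5, -0.1, -1.3]
grip_width: 0.455
grasp_force: 30.6
```

Request:
move_arm(deltas=[{"rx": 0,"ry": 0,"rz": -0.2,"x": 0,"y": 0,"z": 0,"hand": 0.3},{"rx": 0,"ry": 0,"rz": 0,"x": 0,"y": 0,"z": 0,"hand": 0.3},{"rx": 0,"ry": 0,"rz": 0,"x": 0,"y": 0,"z": 0,"hand": 0.3}])

```text
clock: 5.22
position: [0.4844, -0.307, 0.016]
eef_rot: [[-0.083, 0.997, -0.0], [0.997, 0.083, 0.0], [0.0, -0.0, -1.0]]
contact_force: [-0.3, 0.8, -1.4]
grip_width: 0.455
grasp_force: 30.6
```

```bash
python3 - <<'E'
from h import *
P=np.array([.5698,-.3891]);th=np.radians(4.9);R=np.array([[np.cos(th),-np.sin(th)],[np.sin(th),np.cos(th)]])
s=sense();print(s['position'],ang(),s['contact_force'],s['grip_width'])
for q in((-.038,.05),(-.038,.04),(-.02,.04)): c=R@q+P; print(c); plan(*c,s['position'][2],94.9)
E
```

```text
[ 0.48439726 -0.30698809  0.01599695] 94.74700489025238 [-0.32524287  0.83722905 -1.43624266] 0.45503160409122245
[ 0.52766803 -0.34252858]
rz total -0.03 | shift total [-1.564  1.603 -0.   ] rows 2 each [-0.782  0.802 -0.   ]
[ 0.5285222  -0.35249203]
rz total -0.03 | shift total [-1.964  1.603 -0.   ] rows 2 each [-0.982  0.802 -0.   ]
[ 0.54645642 -0.35095453]
rz total -0.03 | shift total [-1.964  2.323 -0.   ] rows 3 each [-0.655  0.774 -0.   ]
```

Request:
move_arm(deltas=[{"rx": 0,"ry": 0,"rz": 0,"x": -0.52,"y": 0.53,"z": 0,"hand": 0.3},{"rx": 0,"ry": 0,"rz": 0,"x": -0.52,"y": 0.53,"z": 0,"hand": 0.3},{"rx": 0,"ry": 0,"rz": 0,"x": -0.52,"y": 0.53,"z": 0,"hand": 0.3},{"rx": 0,"ry": 0,"rz": 0,"x": 0,"y": 0,"z": 0.09,"hand": 0.3},{"rx": 0,"ry": 0,"rz": 0,"x": 0,"y": 0,"z": 0,"hand": 0.3}])

```text
clock: 5.63
position: [0.5282, -0.3434, 0.0138]
eef_rot: [[-0.084, 0.997, 0.001], [0.997, 0.084, -0.001], [-0.001, 0.001, -1.0]]
contact_force: [1.4, -0.8, 0.4]
grip_width: 0.455
grasp_force: 30.7
```

Request:
move_arm(deltas=[{"rx": 0,"ry": 0,"rz": 0,"x": -0.1,"y": 0,"z": 0,"hand": 0.3},{"rx": 0,"ry": 0,"rz": 0,"x": -0.1,"y": 0,"z": 0,"hand": 0.3},{"rx": 0,"ry": 0,"rz": 0,"x": 0,"y": 0,"z": 0,"hand": 0.3}])

```text
clock: 5.88
position: [0.5271, -0.3472, 0.0138]
eef_rot: [[-0.085, 0.996, -0.001], [0.996, 0.085, 0.001], [0.001, -0.001, -1.0]]
contact_force: [0.4, -0.4, 1.1]
grip_width: 0.453
grasp_force: 30.8
```

Request:
move_arm(deltas=[{"rx": 0,"ry": 0,"rz": 0,"x": -0.08,"y": 0,"z": 0,"hand": 0.3},{"rx": 0,"ry": 0,"rz": 0,"x": 0,"y": 0,"z": 0,"hand": 0.3}])

```text
clock: 6.05
position: [0.5276, -0.3496, 0.0139]
eef_rot: [[-0.085, 0.996, -0.001], [0.996, 0.085, 0.0], [0.0, -0.0, -1.0]]
contact_force: [-0.8, 0.7, 1.0]
grip_width: 0.455
grasp_force: 30.7
```

Request:
move_arm(deltas=[{"rx": 0,"ry": 0,"rz": 0,"x": -0.08,"y": 0,"z": 0,"hand": 0.3},{"rx": 0,"ry": 0,"rz": 0,"x": 0,"y": 0,"z": 0,"hand": 0.3}])

```text
clock: 6.22
position: [0.528, -0.3518, 0.0138]
eef_rot: [[-0.085, 0.996, -0.0], [0.996, 0.085, -0.0], [-0.0, -0.0, -1.0]]
contact_force: [-0.2, -0.3, 0.5]
grip_width: 0.453
grasp_force: 30.7
```

Predicted contact is near here (y ≈ -0.3525). Continuing in small steps.

Request:
move_arm(deltas=[{"rx": 0,"ry": 0,"rz": 0,"x": -0.06,"y": 0,"z": 0,"hand": 0.3},{"rx": 0,"ry": 0,"rz": 0,"x": 0,"y": 0,"z": 0,"hand": 0.3}])

```text
clock: 6.38
position: [0.5281, -0.3526, 0.0138]
eef_rot: [[-0.085, 0.996, -0.0], [0.996, 0.085, 0.001], [0.001, -0.0, -1.0]]
contact_force: [0.1, 2.2, 1.6]
grip_width: 0.451
grasp_force: 30.8
```

Request:
move_arm(deltas=[{"rx": 0,"ry": 0,"rz": 0,"x": -0.06,"y": 0,"z": 0,"hand": 0.3},{"rx": 0,"ry": 0,"rz": 0,"x": 0,"y": 0,"z": 0,"hand": 0.3}])

```text
clock: 6.55
position: [0.5282, -0.3527, 0.0138]
eef_rot: [[-0.085, 0.996, -0.001], [0.996, 0.085, 0.003], [0.003, -0.001, -1.0]]
contact_force: [-0.3, 6.4, 3.6]
grip_width: 0.452
grasp_force: 31.1
```

Request:
move_arm(deltas=[{"rx": 0,"ry": 0,"rz": 0,"x": -0.06,"y": 0,"z": 0,"hand": 0.3},{"rx": 0,"ry": 0,"rz": 0,"x": 0,"y": 0,"z": 0,"hand": 0.3}])

```text
clock: 6.72
position: [0.5282, -0.3528, 0.0138]
eef_rot: [[-0.085, 0.996, -0.002], [0.996, 0.085, 0.005], [0.006, -0.001, -1.0]]
contact_force: [-0.4, 11.0, 7.5]
grip_width: 0.453
grasp_force: 31.3
```

End bar contact. Ease off and go for the legs.

Request:
move_arm(deltas=[{"rx": 0,"ry": 0,"rz": 0,"x": 0.11,"y": 0,"z": 0,"hand": 0.3},{"rx": 0,"ry": 0,"rz": 0,"x": 0,"y": 0.2,"z": 0,"hand": 0.3},{"rx": 0,"ry": 0,"rz": 0,"x": 0,"y": 0.2,"z": 0,"hand": 0.3},{"rx": 0,"ry": 0,"rz": 0,"x": 0,"y": 0.1,"z": 0,"hand": 0.3},{"rx": 0,"ry": 0,"rz": 0,"x": 0,"y": 0,"z": 0,"hand": 0.3}])

```text
clock: 7.13
position: [0.5408, -0.3517, 0.0138]
eef_rot: [[-0.085, 0.996, -0.001], [0.996, 0.085, 0.001], [0.001, -0.001, -1.0]]
contact_force: [-2.7, 5.0, 4.2]
grip_width: 0.456
grasp_force: 31.1
```

Request:
move_arm(deltas=[{"rx": 0,"ry": 0,"rz": 0,"x": 0,"y": 0.1,"z": 0,"hand": 0.3},{"rx": 0,"ry": 0,"rz": 0,"x": 0,"y": 0,"z": 0,"hand": 0.3}])

```text
clock: 7.3
position: [0.543, -0.3516, 0.0138]
eef_rot: [[-0.085, 0.996, -0.002], [0.996, 0.085, 0.001], [0.001, -0.001, -1.0]]
contact_force: [-4.2, 4.2, 4.4]
grip_width: 0.455
grasp_force: 31.1
```

Request:
move_arm(deltas=[{"rx": 0,"ry": 0,"rz": 0,"x": 0,"y": 0.08,"z": 0,"hand": 0.3},{"rx": 0,"ry": 0,"rz": 0,"x": 0,"y": 0,"z": 0,"hand": 0.3}])

```text
clock: 7.47
position: [0.5449, -0.3515, 0.0138]
eef_rot: [[-0.085, 0.996, -0.002], [0.996, 0.085, 0.001], [0.001, -0.002, -1.0]]
contact_force: [-3.7, 3.8, 3.7]
grip_width: 0.454
grasp_force: 31.1
```

Request:
move_arm(deltas=[{"rx": 0,"ry": 0,"rz": 0,"x": 0,"y": 0.08,"z": 0,"hand": 0.3},{"rx": 0,"ry": 0,"rz": 0,"x": 0,"y": 0,"z": 0,"hand": 0.3}])

```text
clock: 7.63
position: [0.5457, -0.3514, 0.0138]
eef_rot: [[-0.085, 0.996, -0.004], [0.996, 0.085, 0.001], [0.002, -0.004, -1.0]]
contact_force: [-8.1, 2.3, 6.5]
grip_width: 0.454
grasp_force: 31.4
```

Request:
move_arm(deltas=[{"rx": 0,"ry": 0,"rz": 0,"x": -0.06,"y": 0.08,"z": 0,"hand": 0.3},{"rx": 0,"ry": 0,"rz": 0,"x": -0.04,"y": 0.06,"z": 0,"hand": 0.3},{"rx": 0,"ry": 0,"rz": 0,"x": 0,"y": 0,"z": 0,"hand": 0.3},{"rx": 0,"ry": 0,"rz": 0,"x": 0,"y": 0,"z": 0,"hand": 0.3},{"rx": 0,"ry": 0,"rz": 0,"x": 0,"y": 0,"z": 0,"hand": 0.3}])

```text
clock: 8.05
position: [0.5459, -0.3515, 0.0136]
eef_rot: [[-0.085, 0.996, -0.011], [0.996, 0.085, 0.006], [0.007, -0.01, -1.0]]
contact_force: [-18.0, 8.0, 15.7]
grip_width: 0.45
grasp_force: 32.5
```

```bash
python3 - <<'E'
from h import *
s=sense();print(s['position'],ang(),s['contact_force'],s['torque'])
for n in('top','side'): cv2.imwrite(f'pics/{n}2.png',eyes.capture(n)[:,:,::-1])
a=cv2.imread('pics/top2.png')[200:275,410:490];b=cv2.imread('pics/side2.png')[160:215,295:370]
cv2.imwrite('pics/g3.png',np.hstack([cv2.resize(a,(390,366)),cv2.resize(b,(410,366))]))
E
```

```text
[ 0.54593802 -0.35149045  0.013594  ] 94.88263450297889 [-18.00571241   8.02193138  15.71333238] [ 1.2522586   3.01873073 -0.22512848]
```

View pics/g3.png

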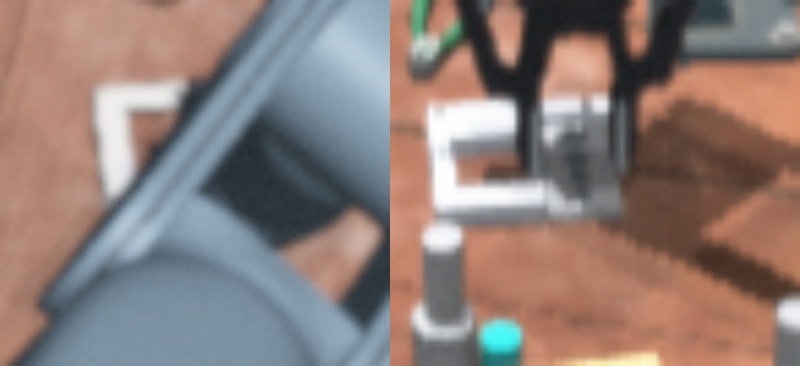

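The side crop shows the plate flush against the legs and end bar, with the finger in the gap. I'll ease off, open briefly so it lies free and flat, then regrip.

Request:
move_arm(deltas=[{"rx": 0,"ry": 0,"rz": 0,"x": 0.06,"y": -0.12,"z": 0,"hand": 0.3},{"rx": 0,"ry": 0,"rz": 0,"x": 0,"y": 0,"z": 0,"hand": 0.3},{"rx": 0,"ry": 0,"rz": 0,"x": 0,"y": 0,"z": 0,"hand": 0.54},{"rx": 0,"ry": 0,"rz": 0,"x": 0,"y": 0,"z": 0,"hand": 0.54},{"rx": 0,"ry": 0,"rz": 0,"x": 0,"y": 0,"z": 0,"hand": 0.54}])

```text
clock: 8.57
position: [0.5486, -0.3535, 0.014]
eef_rot: [[-0.085, 0.996, 0.001], [0.996, 0.085, -0.001], [-0.002, 0.001, -1.0]]
contact_force: [0.5, -0.1, -0.5]
grip_width: 0.539
grasp_force: 0.1
```

Request:
move_arm(deltas=[{"rx": 0,"ry": 0,"rz": 0,"x": 0,"y": 0,"z": 0,"hand": 0.54},{"rx": 0,"ry": 0,"rz": 0,"x": 0,"y": 0,"z": 0,"hand": 0.54},{"rx": 0,"ry": 0,"rz": 0,"x": 0,"y": 0,"z": 0,"hand": 0.54},{"rx": 0,"ry": 0,"rz": 0,"x": 0,"y": 0,"z": 0,"hand": 0.54}])

```text
clock: 8.9
position: [0.548, -0.3527, 0.0139]
eef_rot: [[-0.085, 0.996, 0.0], [0.996, 0.085, -0.0], [-0.0, 0.0, -1.0]]
contact_force: [0.1, 0.4, -0.4]
grip_width: 0.538
grasp_force: 0.0
```

Request:
move_arm(deltas=[{"rx": 0,"ry": 0,"rz": 0,"x": 0,"y": 0,"z": 0,"hand": 0.3},{"rx": 0,"ry": 0,"rz": 0,"x": 0,"y": 0,"z": 0,"hand": 0.3},{"rx": 0,"ry": 0,"rz": 0,"x": 0,"y": 0,"z": 0,"hand": 0.3},{"rx": 0,"ry": 0,"rz": 0,"x": 0,"y": 0,"z": 0,"hand": 0.3}])

```text
clock: 9.23
position: [0.5461, -0.3525, 0.0141]
eef_rot: [[-0.085, 0.996, -0.003], [0.996, 0.085, 0.001], [0.001, -0.003, -1.0]]
contact_force: [-6.3, 0.3, 4.3]
grip_width: 0.453
grasp_force: 30.1
```

Now refine the crate pose using both initial views.

```bash
python3 - <<'E'
from h import *
def corners(n,box,U=6):
    x0,y0,x1,y1=box; im=cv2.imread(f'pics/{n}0.png')
    b=cv2.resize(im[y0:y1,x0:x1],None,fx=U,fy=U,interpolation=cv2.INTER_CUBIC);h=cv2.cvtColor(b,cv2.COLOR_BGR2HSV)
    m=((h[...,2]>(205 if n=='side' else 180))&((h[...,0]>15)&(h[...,0]<45)|(h[...,1]<45))).astype(np.uint8)*255
    m=cv2.morphologyEx(cv2.morphologyEx(m,cv2.MORPH_CLOSE,np.ones((25,25))),cv2.MORPH_OPEN,np.ones((61,61)))
    c=max(cv2.findContours(m,0,1)[0],key=cv2.contourArea); hull=cv2.convexHull(c)
    a=cv2.approxPolyDP(hull,20,True)[:,0].astype(float)
    # line fit per side
    if len(a)!=4: print(n,'approx',len(a)); a=cv2.boxPoints(cv2.minAreaRect(hull))
    C=c[:,0].astype(float); 
    c2=max(cv2.findContours(m,0,cv2.CHAIN_APPROX_NONE)[0],key=cv2.contourArea)[:,0].astype(float); L=[]
    for i in range(4):
        p,q=a[i],a[(i+1)%4]; d=(q-p)/np.linalg.norm(q-p); t=(c2-p)@d; e=abs((c2-p)@[-d[1],d[0]])
        s=c2[(t>.12*np.linalg.norm(q-p))&(t<.88*np.linalg.norm(q-p))&(e<12)]
        v=cv2.fitLine(s.astype(np.float32),cv2.DIST_HUBER,0,.01,.01).ravel(); L.append(np.cross([*v[2:],1],[v[2]+v[0],v[3]+v[1],1]))
    P=[]
    for i in range(4):
        w=np.cross(L[i-1],L[i]); uv=(np.array([x0,y0])+(w[:2]/w[2]+.5)/U-.5); P.append(onz(n,uv,.094)[:2])
    P=np.array(P); print(n,P.round(4).tolist(),'c',P.mean(0).round(4)); 
    for i in range(4): e=P[(i+1)%4]-P[i]; print('  len %.4f dir %.2f'%(np.linalg.norm(e),np.degrees(np.arctan2(e[1],e[0]))))
corners('top',(270,185,350,270)); corners('side',(270,200,365,262))
E
```

```text
top approx 5
top [[0.6522, 0.1028], [0.6743, -0.0385], [0.5211, -0.0619], [0.4999, 0.0846]] c [0.5869 0.0218]
  len 0.1431 dir -81.09
  len 0.1550 dir -171.29
  len 0.1481 dir 98.26
  len 0.1534 dir 6.82
side [[0.5207, -0.0539], [0.5038, 0.0837], [0.6536, 0.104], [0.6723, -0.03]] c [0.5876 0.026 ]
  len 0.1386 dir 97.01
  len 0.1512 dir 7.74
  len 0.1353 dir -82.07
  len 0.1534 dir -171.03
```

Request:
move_arm(deltas=[{"rx": 0,"ry": 0,"rz": 0,"x": 0,"y": 0,"z": -0.4,"hand": 0.3},{"rx": 0,"ry": 0,"rz": 0,"x": 0,"y": 0,"z": -0.8,"hand": 0.3},{"rx": 0,"ry": 0,"rz": 0,"x": 0,"y": 0,"z": -0.8,"hand": 0.3},{"rx": 0,"ry": 0,"rz": 0,"x": 0,"y": 0,"z": -0.8,"hand": 0.3},{"rx": 0,"ry": 0,"rz": -0.6,"x": 0,"y": 0,"z": -0.8,"hand": 0.3}], newtons=45)

```text
clock: 9.65
position: [0.5481, -0.3525, 0.1053]
eef_rot: [[-0.137, 0.991, 0.001], [0.991, 0.137, -0.0], [-0.0, 0.001, -1.0]]
contact_force: [-0.1, -0.5, -0.9]
grip_width: 0.448
grasp_force: 45.5
```

Request:
move_arm(deltas=[{"rx": 0,"ry": 0,"rz": 0,"x": 0,"y": 0,"z": -0.8,"hand": 0.3},{"rx": 0,"ry": 0,"rz": 0,"x": 0,"y": 0,"z": -0.8,"hand": 0.3},{"rx": 0,"ry": 0,"rz": 0,"x": 0,"y": 0,"z": -0.8,"hand": 0.3},{"rx": 0,"ry": 0,"rz": 0,"x": 0,"y": 0,"z": -0.8,"hand": 0.3},{"rx": 0,"ry": 0,"rz": 0,"x": 0,"y": 0,"z": 0,"hand": 0.3}])

```text
clock: 10.07
position: [0.55, -0.3541, 0.1894]
eef_rot: [[-0.137, 0.99, 0.007], [0.99, 0.137, -0.006], [-0.007, 0.006, -1.0]]
contact_force: [0.9, -1.2, 0.9]
grip_width: 0.445
grasp_force: 45.6
```

```bash
python3 - <<'E'
from h import *
s=sense();print(s['position'],ang(),s['contact_force'])
plan(.5378,.0146,s['position'][2],97.9)
E
```

```text
[ 0.5499839  -0.35410479  0.18944748] 97.89616043633454 [ 0.91160917 -1.15462203  0.89896072]
rz total -0.0 | shift total [14.675  1.544 -0.   ] rows 15 each [ 0.978  0.103 -0.   ]
```

Request:
move_arm(deltas=[{"rx": 0,"ry": 0,"rz": 0,"x": 0.978,"y": 0.103,"z": 0,"hand": 0.3},{"rx": 0,"ry": 0,"rz": 0,"x": 0.978,"y": 0.103,"z": 0,"hand": 0.3},{"rx": 0,"ry": 0,"rz": 0,"x": 0.978,"y": 0.103,"z": 0,"hand": 0.3},{"rx": 0,"ry": 0,"rz": 0,"x": 0.978,"y": 0.103,"z": 0,"hand": 0.3},{"rx": 0,"ry": 0,"rz": 0,"x": 0.978,"y": 0.103,"z": 0,"hand": 0.3}])

```text
clock: 10.48
position: [0.5435, -0.2284, 0.1832]
eef_rot: [[-0.137, 0.991, -0.0], [0.991, 0.137, 0.001], [0.001, -0.0, -1.0]]
contact_force: [1.3, -0.3, -1.5]
grip_width: 0.448
grasp_force: 45.5
```

Request:
move_arm(deltas=[{"rx": 0,"ry": 0,"rz": 0,"x": 0.978,"y": 0.103,"z": 0,"hand": 0.3},{"rx": 0,"ry": 0,"rz": 0,"x": 0.978,"y": 0.103,"z": 0,"hand": 0.3},{"rx": 0,"ry": 0,"rz": 0,"x": 0.978,"y": 0.103,"z": 0,"hand": 0.3},{"rx": 0,"ry": 0,"rz": 0,"x": 0.978,"y": 0.103,"z": 0,"hand": 0.3},{"rx": 0,"ry": 0,"rz": 0,"x": 0.978,"y": 0.103,"z": 0,"hand": 0.3}])

```text
clock: 10.9
position: [0.5395, -0.1054, 0.1833]
eef_rot: [[-0.137, 0.991, -0.0], [0.991, 0.137, 0.0], [0.0, -0.0, -1.0]]
contact_force: [-0.3, 0.2, -1.1]
grip_width: 0.443
grasp_force: 45.5
```

Request:
move_arm(deltas=[{"rx": 0,"ry": 0,"rz": 0,"x": 0.978,"y": 0.103,"z": 0,"hand": 0.3},{"rx": 0,"ry": 0,"rz": 0,"x": 0.978,"y": 0.103,"z": 0,"hand": 0.3},{"rx": 0,"ry": 0,"rz": 0,"x": 0.978,"y": 0.103,"z": 0,"hand": 0.3},{"rx": 0,"ry": 0,"rz": 0,"x": 0.978,"y": 0.103,"z": 0,"hand": 0.3},{"rx": 0,"ry": 0,"rz": 0,"x": 0.978,"y": 0.103,"z": 0,"hand": 0.3}])

```text
clock: 11.32
position: [0.5354, 0.0174, 0.1834]
eef_rot: [[-0.137, 0.991, -0.0], [0.991, 0.137, 0.0], [0.0, -0.0, -1.0]]
contact_force: [0.2, 1.0, -1.7]
grip_width: 0.444
grasp_force: 45.5
```

Request:
move_arm(deltas=[{"rx": 0,"ry": 0,"rz": 0,"x": 0,"y": 0,"z": 0.8,"hand": 0.3},{"rx": 0,"ry": 0,"rz": 0,"x": 0,"y": 0,"z": 0.8,"hand": 0.3},{"rx": 0,"ry": 0,"rz": 0,"x": 0,"y": 0,"z": 0.6,"hand": 0.3},{"rx": 0,"ry": 0,"rz": 0,"x": 0,"y": 0,"z": 0,"hand": 0.3},{"rx": 0,"ry": 0,"rz": 0,"x": 0,"y": 0,"z": 0,"hand": 0.3}])

```text
clock: 11.73
position: [0.535, 0.0163, 0.128]
eef_rot: [[-0.137, 0.991, -0.002], [0.991, 0.137, 0.001], [0.001, -0.002, -1.0]]
contact_force: [0.6, -0.5, -0.8]
grip_width: 0.451
grasp_force: 45.5
```

```bash
python3 - <<'E'
from h import *
s=sense();print(s['position'],ang(),s['contact_force'])
plan(.5378,.0146,s['position'][2],97.9)
for n in('top','side'): cv2.imwrite(f'pics/{n}3.png',eyes.capture(n)[:,:,::-1])
a=cv2.imread('pics/top3.png')[180:280,265:355];b=cv2.imread('pics/side3.png')[200:270,275:365]
cv2.imwrite('pics/g4.png',np.hstack([cv2.resize(a,(252,280)),cv2.resize(b,(540,420))[:280] if 0 else cv2.resize(b,(360,280))]))
b=cv2.resize(b,(720,560),interpolation=cv2.INTER_CUBIC); cv2.imwrite('pics/g4.png',b)
E
```

```text
[0.53504342 0.01630236 0.12801151] 97.88818582401922 [ 0.62996655 -0.52228053 -0.81547582]
rz total -0.0 | shift total [-0.083  0.1   -0.   ] rows 1 each [-0.083  0.1   -0.   ]
```

View pics/g4.png

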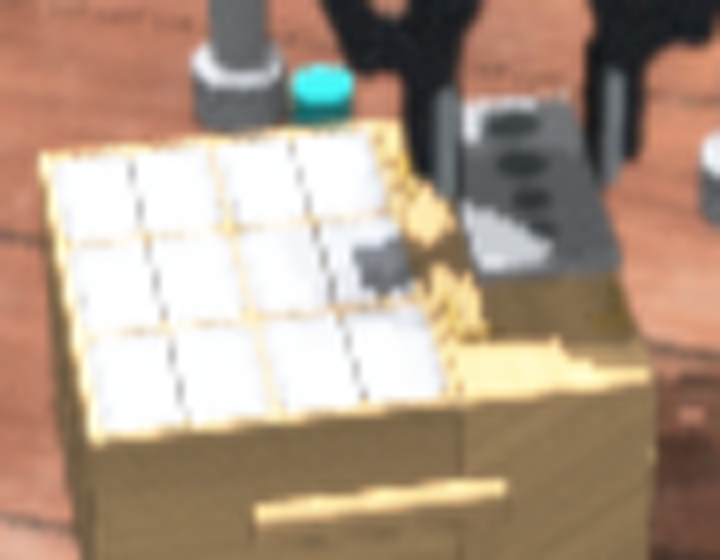

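The side crop shows the plate held over the deck, with its +y end's corners at crop (482,280) and (617,270). I'll use these against the TCP to check the side camera's bias.

```bash
python3 - <<'E'
from h import *
im=cv2.imread('pics/side3.png'); x0,y0,U=275,200,8
A=[onz('side',(x0+u/U-.5,y0+v/U-.5),.1202)[:2] for u,v in((482,280),(617,270))]; print(A)
p=sense()['position'][:2]; th=np.radians(7.9);R=np.array([[np.cos(th),-np.sin(th)],[np.sin(th),np.cos(th)]])
B=[R@q+p for q in((.02,.042),(-.02,.042))]; print('expected if +2',B, [R.T@(a-p) for a in A])
# bottom-edge refinement: strongest vertical gradient along columns between corners
g=cv2.cvtColor(cv2.resize(im[200:270,275:365],None,fx=U,fy=U,interpolation=cv2.INTER_CUBIC),6).astype(float)
# deck/leaf edges for the crate in side view: lower +y top edge
for u in (520,560,600):
    col=g[255:300,u]; print(u,col[::3].astype(int).tolist())
E
```

```text
[array([0.54909799, 0.0713577 ]), array([0.51283889, 0.06776896])]
expected if +2 [array([0.55048492, 0.06018394]), array([0.51086454, 0.05468616])] [array([0.020162  , 0.05325834]), array([-0.01624623,  0.05468727])]
520 [203, 198, 185, 171, 154, 134, 119, 106, 102, 102, 101, 101, 101, 101, 101]
560 [96, 99, 102, 103, 103, 104, 103, 104, 106, 107, 109, 111, 112, 113, 112]
600 [98, 99, 101, 101, 101, 102, 103, 104, 103, 103, 102, 102, 102, 102, 102]
```

```bash
python3 - <<'E'
from h import *
x0,y0,U=275,200,8
p=sense()['position'][:2]; th=np.radians(7.9);R=np.array([[np.cos(th),-np.sin(th)],[np.sin(th),np.cos(th)]])
seat=np.array([.5876,.026])+R@[-.05,0]
for z in(.1142,.1202):
  for u,v in((482,280),(617,270)):
    a=onz('side',(x0+u/U-.5,y0+v/U-.5),z)[:2]; print(z,'rel TCP',R.T@(a-p),'rel seat(side cam)',R.T@(a-seat))
# same for shank-tops: compare the two cameras at the near punch (top 370,283)
t=cv2.imread('pics/top0.png');s=cv2.imread('pics/side0.png')
L=[(x,y,z) for x,y in[(p[0],p[1])] for z in(.1142,)]
d=R@[0,.04]; print('plate end mid pred side px', (proj('side',[(*(p+d),.1142)])-(x0,y0)+.5)*U)
c=s[200:245,350:385]; g=cv2.resize(s[165:235,290:390],(800,560),interpolation=cv2.INTER_CUBIC)
for uv in ((391,219),(370,283)):
    q=proj('side',[onz('top',uv,.06)])[0]; cv2.circle(g,tuple(((q-(290,165)+.5)*8).astype(int)),4,(0,0,255),-1)
b=cv2.resize(t[205:300,350:410],(380,600))
cv2.imwrite('pics/g5.png',g)
E
```

```text
0.1142 rel TCP [0.01853723 0.04511834] rel seat(side cam) [0.01647279 0.04207912]
0.1142 rel TCP [-0.01825061  0.04656217] rel seat(side cam) [-0.02031506  0.04352296]
0.1202 rel TCP [0.020162   0.05325834] rel seat(side cam) [0.01809756 0.05021912]
0.1202 rel TCP [-0.01624623  0.05468727] rel seat(side cam) [-0.01831067  0.05164806]
plate end mid pred side px [[545.85079026 262.48293912]]
```

View pics/g5.png

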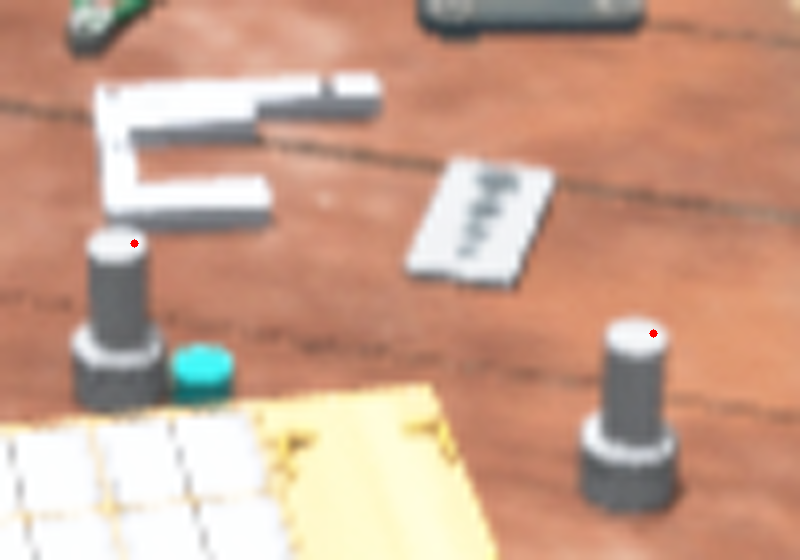

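Relative to the seat in the same image, the plate is about +2.8 mm off in y and -1.9 mm in x. That agrees with the plan from the top view. Correct and lower.

Request:
move_arm(deltas=[{"rx": 0,"ry": 0,"rz": 0,"x": -0.125,"y": 0.09,"z": 0.2,"hand": 0.3},{"rx": 0,"ry": 0,"rz": 0,"x": 0,"y": 0,"z": 0.3,"hand": 0.3},{"rx": 0,"ry": 0,"rz": 0,"x": 0,"y": 0,"z": 0,"hand": 0.3},{"rx": 0,"ry": 0,"rz": 0,"x": 0,"y": 0,"z": 0,"hand": 0.3}])

```text
clock: 12.17
position: [0.5382, 0.0131, 0.116]
eef_rot: [[-0.137, 0.991, -0.001], [0.991, 0.137, 0.0], [0.0, -0.001, -1.0]]
contact_force: [0.2, -0.5, -1.2]
grip_width: 0.451
grasp_force: 45.5
```

Request:
move_arm(deltas=[{"rx": 0,"ry": 0,"rz": 0,"x": 0,"y": 0,"z": 0.08,"hand": 0.3},{"rx": 0,"ry": 0,"rz": 0,"x": 0,"y": 0,"z": 0,"hand": 0.3}])

```text
clock: 12.33
position: [0.5384, 0.0132, 0.1143]
eef_rot: [[-0.137, 0.991, -0.0], [0.991, 0.137, 0.0], [0.0, -0.0, -1.0]]
contact_force: [-0.0, 0.4, -1.1]
grip_width: 0.446
grasp_force: 45.5
```

Request:
move_arm(deltas=[{"rx": 0,"ry": 0,"rz": 0,"x": 0,"y": 0,"z": 0.08,"hand": 0.3},{"rx": 0,"ry": 0,"rz": 0,"x": 0,"y": 0,"z": 0,"hand": 0.3}])

```text
clock: 12.5
position: [0.5384, 0.0132, 0.1123]
eef_rot: [[-0.137, 0.991, -0.0], [0.991, 0.137, 0.0], [0.0, -0.0, -1.0]]
contact_force: [0.0, 0.3, -0.5]
grip_width: 0.449
grasp_force: 45.6
```

Request:
move_arm(deltas=[{"rx": 0,"ry": 0,"rz": 0,"x": 0,"y": 0,"z": 0.05,"hand": 0.3},{"rx": 0,"ry": 0,"rz": 0,"x": 0,"y": 0,"z": 0,"hand": 0.3}])

```text
clock: 12.67
position: [0.5386, 0.0131, 0.1113]
eef_rot: [[-0.137, 0.991, 0.0], [0.991, 0.137, -0.0], [-0.0, 0.0, -1.0]]
contact_force: [-0.4, -0.0, 3.0]
grip_width: 0.447
grasp_force: 45.8
```

Contact about 3.5 mm high, so the plate is probably on a bracket. Check the moments for which side.

Request:
move_arm(deltas=[{"rx": 0,"ry": 0,"rz": 0,"x": 0,"y": 0,"z": 0.04,"hand": 0.3},{"rx": 0,"ry": 0,"rz": 0,"x": 0,"y": 0,"z": 0,"hand": 0.3}])

```text
clock: 12.83
position: [0.5386, 0.0131, 0.1105]
eef_rot: [[-0.137, 0.991, 0.0], [0.991, 0.137, -0.0], [-0.0, 0.0, -1.0]]
contact_force: [-0.8, 0.5, 3.8]
grip_width: 0.447
grasp_force: 46.0
```

```bash
python3 - <<'E'
from h import *
s=sense();print(s['position'],s['contact_force'],s['torque'],s['eef_rot'][:,2])
R=s['eef_rot']; print('tool-frame torque',R.T@s['torque'])
cv2.imwrite('pics/side4.png',eyes.capture('side')[:,:,::-1])
b=cv2.imread('pics/side4.png')[205:255,315:370]
cv2.imwrite('pics/g6.png',cv2.resize(b,(660,600),interpolation=cv2.INTER_CUBIC))
E
```

```text
[0.53863683 0.01314178 0.11048638] [-0.81741532  0.50718878  3.83502699] [0.12947064 0.25168087 0.05172423] [ 4.49084474e-04 -1.03403431e-04 -9.99999894e-01]
tool-frame torque [ 0.23153645  0.16278851 -0.0516921 ]
```

View pics/g6.png

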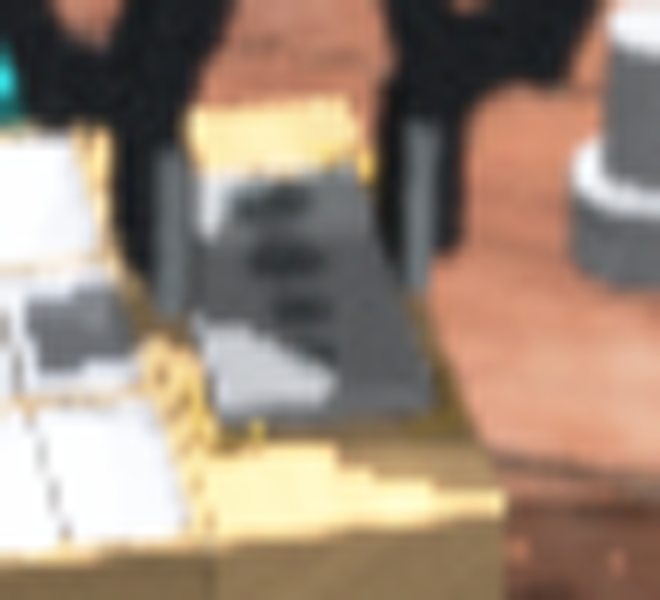

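The crop shows the plate down among the brackets, with its +y/-x corner (crop ~(435,410)) apparently riding on a bracket. The moments say the same. Nudge -y and +x.

Request:
move_arm(deltas=[{"rx": 0,"ry": 0,"rz": 0,"x": -0.04,"y": 0.03,"z": 0,"hand": 0.3},{"rx": 0,"ry": 0,"rz": 0,"x": 0,"y": 0,"z": 0,"hand": 0.3}])

```text
clock: 13.05
position: [0.5394, 0.0126, 0.1103]
eef_rot: [[-0.137, 0.991, 0.0], [0.991, 0.137, 0.001], [0.001, 0.0, -1.0]]
contact_force: [-1.6, 1.2, 4.5]
grip_width: 0.444
grasp_force: 46.0
```

Request:
move_arm(deltas=[{"rx": 0,"ry": 0,"rz": 0,"x": -0.04,"y": 0.02,"z": 0.03,"hand": 0.3},{"rx": 0,"ry": 0,"rz": 0,"x": 0,"y": 0,"z": 0,"hand": 0.3}])

```text
clock: 13.22
position: [0.5398, 0.0119, 0.1095]
eef_rot: [[-0.137, 0.991, -0.001], [0.991, 0.137, 0.001], [0.001, -0.0, -1.0]]
contact_force: [-2.2, 3.3, 5.8]
grip_width: 0.447
grasp_force: 46.2
```

```bash
python3 - <<'E'
from h import *
s=sense();print(s['position'],s['contact_force'],s['torque'],s['eef_rot'][:,2])
E
```

```text
[0.53980419 0.011852   0.10954464] [-2.15474877  3.34032557  5.75751381] [0.67322983 0.48883    0.07374673] [-5.16888841e-04  9.04975062e-04 -9.99999457e-01]
```

Request:
move_arm(deltas=[{"rx": 0,"ry": 0,"rz": 0,"x": 0,"y": 0,"z": 0.05,"hand": 0.3},{"rx": 0,"ry": 0,"rz": 0,"x": 0,"y": 0,"z": 0,"hand": 0.3}])

```text
clock: 13.38
position: [0.5398, 0.0112, 0.1082]
eef_rot: [[-0.138, 0.99, -0.0], [0.99, 0.138, -0.001], [-0.001, -0.0, -1.0]]
contact_force: [-2.3, 0.0, 6.8]
grip_width: 0.45
grasp_force: 46.4
```

```bash
python3 - <<'E'
from h import *
s=sense();print(s['position'],s['contact_force'],s['torque'],s['eef_rot'][:,2])
cv2.imwrite('pics/side5.png',eyes.capture('side')[:,:,::-1])
b=cv2.imread('pics/side5.png')[205:255,315:370]
cv2.imwrite('pics/g7.png',cv2.resize(b,(660,600),interpolation=cv2.INTER_CUBIC))
E
```

```text
[0.53975673 0.01121592 0.10820119] [-2.34841261  0.00825352  6.79837694] [-0.00224866  0.4464189   0.08701302] [-4.08164293e-04 -5.72782728e-04 -9.99999753e-01]
```

View pics/g7.png

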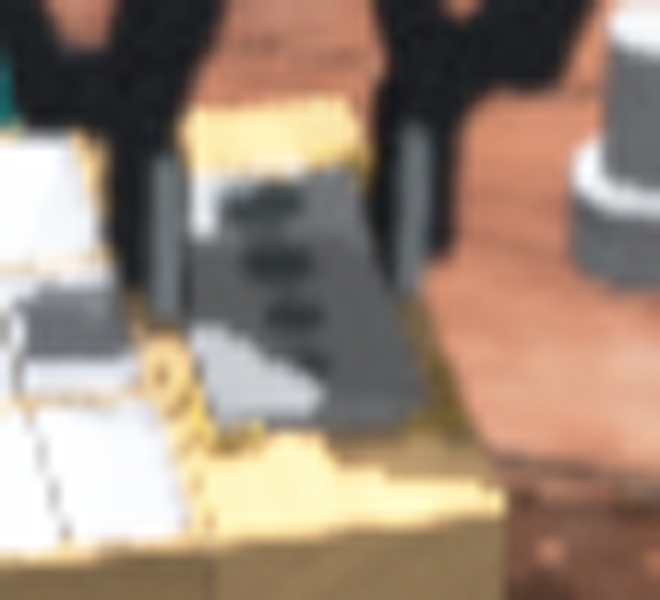

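The plate dropped further (z 0.1082, seating height) and the lateral force is gone. Release slightly and inspect.

Request:
move_arm(deltas=[{"rx": 0,"ry": 0,"rz": 0,"x": 0,"y": -0.02,"z": -0.03,"hand": 0.3},{"rx": 0,"ry": 0,"rz": 0,"x": 0,"y": 0,"z": 0,"hand": 0.56},{"rx": 0,"ry": 0,"rz": 0,"x": 0,"y": 0,"z": 0,"hand": 0.56},{"rx": 0,"ry": 0,"rz": 0,"x": 0,"y": 0,"z": -0.2,"hand": 0.6},{"rx": 0,"ry": 0,"rz": 0,"x": 0,"y": 0,"z": -0.8,"hand": 0.6}])

```text
clock: 13.85
position: [0.5375, 0.0116, 0.1315]
eef_rot: [[-0.137, 0.991, -0.006], [0.991, 0.137, 0.001], [0.002, -0.006, -1.0]]
contact_force: [-0.2, -0.9, 0.5]
grip_width: 0.598
grasp_force: 0.0
```

Request:
move_arm(deltas=[{"rx": 0,"ry": 0,"rz": 0,"x": 0,"y": 0,"z": -0.9,"hand": 0.5},{"rx": 0,"ry": 0,"rz": 0,"x": 0,"y": 0,"z": -0.9,"hand": 0.3},{"rx": 0,"ry": 0,"rz": 0,"x": 0,"y": 0,"z": -0.9,"hand": 0},{"rx": 0,"ry": 0,"rz": 0,"x": 0,"y": 0,"z": -0.5,"hand": 0},{"rx": 0,"ry": 0,"rz": 0,"x": 0,"y": 0,"z": 0,"hand": 0}])

```text
clock: 14.27
position: [0.5415, 0.011, 0.2176]
eef_rot: [[-0.137, 0.991, 0.007], [0.991, 0.137, -0.001], [-0.002, 0.007, -1.0]]
contact_force: [0.5, -0.2, 0.5]
grip_width: -0.004
grasp_force: 0.0
```

```bash
python3 - <<'E'
from h import *
s=sense();print(s['position'],s['grip_width'])
cv2.imwrite('pics/side6.png',eyes.capture('side')[:,:,::-1])
b=cv2.imread('pics/side6.png')[203:258,275:365]
cv2.imwrite('pics/g8.png',cv2.resize(b,(800,489),interpolation=cv2.INTER_CUBIC))
E
```

```text
[0.54152341 0.0110194  0.21755235] -0.004298883932744529
```

View pics/g8.png

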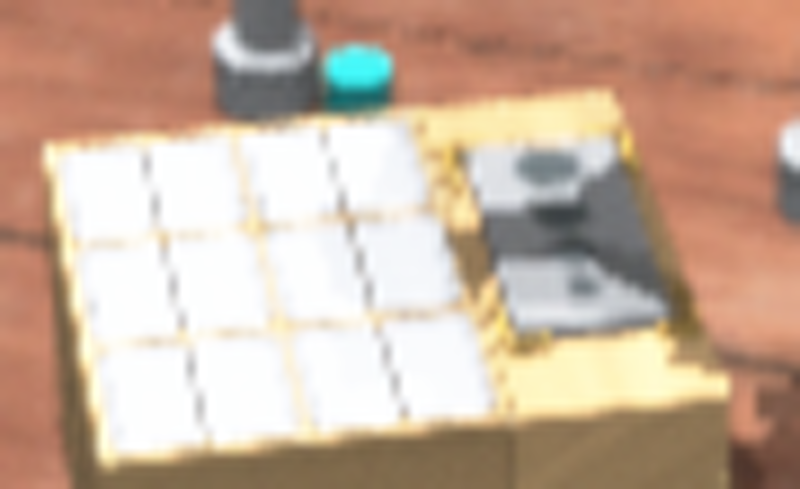

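The crop shows the plate lying flat between all four brackets. Now probe the cells with shut fingers, turning the tool 90° along the crate first.

```bash
cat >> h.py <<'E'
CC=np.array([.588,.0212]); th=np.radians(7.9); CR=np.array([[np.cos(th),-np.sin(th)],[np.sin(th),np.cos(th)]])
CELL=[CR@np.array([x,y])+CC for x in(.003,.051) for y in(-.044,0,.044)]
E
python3 - <<'E'
from h import *
print(np.round(CELL,4).tolist(),sense()['joint_positions'].round(2)); plan(*CELL[1],.13,7.9)
E
```

```text
[[0.597, -0.022], [0.591, 0.0216], [0.5849, 0.0652], [0.6446, -0.0154], [0.6385, 0.0282], [0.6325, 0.0718]] [-0.19  0.26  1.61  0.    1.27 -0.32]
rz total 18.0 | shift total [ 2.054 -0.137  3.422] rows 4 each [ 0.514 -0.034  0.855]
```

Request:
move_arm(deltas=[{"rx": 0,"ry": 0,"rz": 1,"x": 0,"y": 0,"z": 0,"hand": 0},{"rx": 0,"ry": 0,"rz": 1,"x": 0,"y": 0,"z": 0,"hand": 0},{"rx": 0,"ry": 0,"rz": 1,"x": 0,"y": 0,"z": 0,"hand": 0},{"rx": 0,"ry": 0,"rz": 1,"x": 0,"y": 0,"z": 0,"hand": 0},{"rx": 0,"ry": 0,"rz": 1,"x": 0,"y": 0,"z": 0,"hand": 0}])

```text
clock: 14.73
position: [0.5387, 0.0114, 0.2122]
eef_rot: [[0.299, 0.954, -0.003], [0.954, -0.299, 0.001], [-0.0, -0.003, -1.0]]
contact_force: [-0.1, -0.1, 0.6]
grip_width: 0.002
grasp_force: 0.0
```

Request:
move_arm(deltas=[{"rx": 0,"ry": 0,"rz": 1,"x": 0,"y": 0,"z": 0,"hand": 0},{"rx": 0,"ry": 0,"rz": 1,"x": 0,"y": 0,"z": 0,"hand": 0},{"rx": 0,"ry": 0,"rz": 1,"x": 0,"y": 0,"z": 0,"hand": 0},{"rx": 0,"ry": 0,"rz": 1,"x": 0,"y": 0,"z": 0,"hand": 0},{"rx": 0,"ry": 0,"rz": 1,"x": 0,"y": 0,"z": 0,"hand": 0}])

```text
clock: 15.15
position: [0.5387, 0.0114, 0.2121]
eef_rot: [[0.674, 0.739, -0.003], [0.739, -0.674, 0.001], [-0.001, -0.002, -1.0]]
contact_force: [0.0, 0.7, 0.3]
grip_width: -0.001
grasp_force: 0.0
```

Request:
move_arm(deltas=[{"rx": 0,"ry": 0,"rz": 1,"x": 0,"y": 0,"z": 0,"hand": 0},{"rx": 0,"ry": 0,"rz": 1,"x": 0,"y": 0,"z": 0,"hand": 0},{"rx": 0,"ry": 0,"rz": 1,"x": 0,"y": 0,"z": 0,"hand": 0},{"rx": 0,"ry": 0,"rz": 1,"x": 0,"y": 0,"z": 0,"hand": 0},{"rx": 0,"ry": 0,"rz": 1,"x": 0,"y": 0,"z": 0,"hand": 0}])

```text
clock: 15.57
position: [0.5387, 0.0115, 0.2121]
eef_rot: [[0.923, 0.385, -0.003], [0.385, -0.923, 0.001], [-0.002, -0.002, -1.0]]
contact_force: [-1.1, 0.1, 0.2]
grip_width: 0.001
grasp_force: 0.0
```

Request:
move_arm(deltas=[{"rx": 0,"ry": 0,"rz": 1,"x": 0,"y": 0,"z": 0,"hand": 0},{"rx": 0,"ry": 0,"rz": 1,"x": 0,"y": 0,"z": 0,"hand": 0},{"rx": 0,"ry": 0,"rz": 1,"x": 0,"y": 0,"z": 0,"hand": 0},{"rx": 0,"ry": 0,"rz": 0,"x": 0,"y": 0,"z": 0,"hand": 0},{"rx": 0,"ry": 0,"rz": 0,"x": 0,"y": 0,"z": 0,"hand": 0}])

```text
clock: 15.98
position: [0.5389, 0.0114, 0.2126]
eef_rot: [[0.99, 0.14, -0.002], [0.14, -0.99, 0.0], [-0.002, -0.001, -1.0]]
contact_force: [-0.4, 0.1, -0.3]
grip_width: -0.001
grasp_force: 0.0
```

```bash
python3 - <<'E'
from h import *
s=sense();print(s['position'],ang(),s['joint_positions'].round(2)); plan(*CELL[1],.125,7.9)
E
```

```text
[0.53890775 0.01143278 0.21263553] 8.024934652476068 [-0.19  0.26  1.61  0.    1.27  1.24]
rz total 0.02 | shift total [ 2.119 -0.117  3.505] rows 4 each [ 0.53  -0.029  0.876]
```

Request:
move_arm(deltas=[{"rx": 0,"ry": 0,"rz": 0,"x": 0.53,"y": -0.03,"z": 0.876,"hand": 0},{"rx": 0,"ry": 0,"rz": 0,"x": 0.53,"y": -0.03,"z": 0.876,"hand": 0},{"rx": 0,"ry": 0,"rz": 0,"x": 0.53,"y": -0.03,"z": 0.876,"hand": 0},{"rx": 0,"ry": 0,"rz": 0,"x": 0.53,"y": -0.03,"z": 0.876,"hand": 0},{"rx": 0,"ry": 0,"rz": 0,"x": 0,"y": 0,"z": 0,"hand": 0}])

```text
clock: 16.4
position: [0.5905, 0.0221, 0.1211]
eef_rot: [[0.99, 0.14, -0.007], [0.14, -0.99, 0.001], [-0.007, -0.002, -1.0]]
contact_force: [-0.8, -0.3, -0.2]
grip_width: -0.003
grasp_force: 0.0
```

Request:
move_arm(deltas=[{"rx": 0,"ry": 0,"rz": 0,"x": 0,"y": 0,"z": 0.5,"hand": 0},{"rx": 0,"ry": 0,"rz": 0,"x": 0,"y": 0,"z": 0.4,"hand": 0},{"rx": 0,"ry": 0,"rz": 0,"x": 0,"y": 0,"z": 0.4,"hand": 0},{"rx": 0,"ry": 0,"rz": 0,"x": 0,"y": 0,"z": 0.3,"hand": 0},{"rx": 0,"ry": 0,"rz": 0,"x": 0,"y": 0,"z": 0,"hand": 0}])

```text
clock: 16.82
position: [0.5903, 0.0216, 0.0848]
eef_rot: [[0.991, 0.137, -0.003], [0.137, -0.991, 0.0], [-0.003, -0.001, -1.0]]
contact_force: [-0.2, -0.1, -1.5]
grip_width: -0.001
grasp_force: 0.8
```

Request:
move_arm(deltas=[{"rx": 0,"ry": 0,"rz": 0,"x": 0,"y": 0,"z": 0.12,"hand": 0},{"rx": 0,"ry": 0,"rz": 0,"x": 0,"y": 0,"z": 0.12,"hand": 0},{"rx": 0,"ry": 0,"rz": 0,"x": 0,"y": 0,"z": 0.1,"hand": 0},{"rx": 0,"ry": 0,"rz": 0,"x": 0,"y": 0,"z": 0,"hand": 0}])

```text
clock: 17.15
position: [0.5915, 0.0215, 0.0777]
eef_rot: [[0.991, 0.137, -0.0], [0.137, -0.991, -0.0], [-0.0, 0.0, -1.0]]
contact_force: [0.2, -0.6, -0.2]
grip_width: -0.0
grasp_force: 0.6
```

Request:
move_arm(deltas=[{"rx": 0,"ry": 0,"rz": 0,"x": 0,"y": 0,"z": 0.12,"hand": 0},{"rx": 0,"ry": 0,"rz": 0,"x": 0,"y": 0,"z": 0.12,"hand": 0},{"rx": 0,"ry": 0,"rz": 0,"x": 0,"y": 0,"z": 0,"hand": 0}])

```text
clock: 17.4
position: [0.5913, 0.0216, 0.0713]
eef_rot: [[0.991, 0.137, -0.001], [0.137, -0.991, 0.0], [-0.001, -0.0, -1.0]]
contact_force: [0.5, -0.6, -0.7]
grip_width: -0.001
grasp_force: 0.6
```

Request:
move_arm(deltas=[{"rx": 0,"ry": 0,"rz": 0,"x": 0,"y": 0,"z": -0.9,"hand": 0},{"rx": 0,"ry": 0,"rz": 0,"x": 0,"y": 0,"z": -0.9,"hand": 0},{"rx": 0,"ry": 0,"rz": 0,"x": 0,"y": 0,"z": -0.3,"hand": 0},{"rx": 0,"ry": 0,"rz": 0,"x": 0,"y": 0,"z": 0,"hand": 0}])

```text
clock: 17.73
position: [0.5933, 0.0213, 0.1266]
eef_rot: [[0.991, 0.137, 0.005], [0.137, -0.991, -0.001], [0.005, 0.001, -1.0]]
contact_force: [-0.2, 0.6, 0.7]
grip_width: -0.001
grasp_force: 0.0
```

```bash
python3 - <<'E'
from h import *
s=sense();print(s['position'],ang())
for i in(0,2,4): plan(*CELL[i],s['position'][2],7.9)
E
```

```text
[0.59327134 0.02134547 0.12660183] 7.882295497824692
rz total -0.0 | shift total [-0.09   1.737 -0.   ] rows 2 each [-0.045  0.868 -0.   ]
rz total -0.0 | shift total [-0.09  -1.783 -0.   ] rows 2 each [-0.045 -0.892 -0.   ]
rz total -0.0 | shift total [ 1.83  -0.023 -0.   ] rows 2 each [ 0.915 -0.012 -0.   ]
```

Cell 1 is empty. Probe cell 0.

Request:
move_arm(deltas=[{"rx": 0,"ry": 0,"rz": 0,"x": 0,"y": 0.88,"z": 0,"hand": 0},{"rx": 0,"ry": 0,"rz": 0,"x": 0,"y": 0.88,"z": 0,"hand": 0},{"rx": 0,"ry": 0,"rz": 0,"x": 0,"y": 0,"z": 0,"hand": 0},{"rx": 0,"ry": 0,"rz": 0,"x": 0,"y": 0,"z": 0.6,"hand": 0},{"rx": 0,"ry": 0,"rz": 0,"x": 0,"y": 0,"z": 0.6,"hand": 0}])

```text
clock: 18.15
position: [0.5979, -0.0224, 0.0937]
eef_rot: [[0.991, 0.136, 0.001], [0.136, -0.991, -0.0], [0.001, 0.0, -1.0]]
contact_force: [0.1, 0.2, 1.2]
grip_width: 0.002
grasp_force: 0.6
```

Request:
move_arm(deltas=[{"rx": 0,"ry": 0,"rz": 0,"x": 0,"y": 0,"z": 0.4,"hand": 0},{"rx": 0,"ry": 0,"rz": 0,"x": 0,"y": 0,"z": 0,"hand": 0},{"rx": 0,"ry": 0,"rz": 0,"x": 0,"y": 0,"z": 0.1,"hand": 0},{"rx": 0,"ry": 0,"rz": 0,"x": 0,"y": 0,"z": 0.1,"hand": 0},{"rx": 0,"ry": 0,"rz": 0,"x": 0,"y": 0,"z": 0,"hand": 0}])

```text
clock: 18.57
position: [0.5982, -0.0218, 0.0802]
eef_rot: [[0.991, 0.137, 0.001], [0.137, -0.991, -0.0], [0.001, 0.0, -1.0]]
contact_force: [-0.5, 0.3, -0.7]
grip_width: 0.002
grasp_force: 0.6
```

Request:
move_arm(deltas=[{"rx": 0,"ry": 0,"rz": 0,"x": 0,"y": 0,"z": 0.1,"hand": 0},{"rx": 0,"ry": 0,"rz": 0,"x": 0,"y": 0,"z": 0.1,"hand": 0},{"rx": 0,"ry": 0,"rz": 0,"x": 0,"y": 0,"z": 0,"hand": 0}])

```text
clock: 18.82
position: [0.6001, -0.0222, 0.0802]
eef_rot: [[0.99, 0.138, 0.007], [0.138, -0.99, -0.002], [0.007, 0.003, -1.0]]
contact_force: [-7.4, 2.4, 30.2]
grip_width: 0.002
grasp_force: 16.2
```

Cell 0 is full (stopped at 28 mm). Retreat and probe cell 2.

Request:
move_arm(deltas=[{"rx": 0,"ry": 0,"rz": 0,"x": 0,"y": 0,"z": -0.8,"hand": 0},{"rx": 0,"ry": 0,"rz": 0,"x": 0,"y": 0,"z": -0.8,"hand": 0},{"rx": 0,"ry": 0,"rz": 0,"x": 0,"y": 0,"z": -0.4,"hand": 0},{"rx": 0,"ry": 0,"rz": 0,"x": 0,"y": -0.88,"z": 0,"hand": 0},{"rx": 0,"ry": 0,"rz": 0,"x": 0,"y": -0.88,"z": 0,"hand": 0}])

```text
clock: 19.23
position: [0.5928, 0.0209, 0.1257]
eef_rot: [[0.991, 0.135, 0.003], [0.135, -0.991, -0.001], [0.003, 0.001, -1.0]]
contact_force: [-0.0, 0.9, -1.1]
grip_width: -0.003
grasp_force: 0.0
```

Request:
move_arm(deltas=[{"rx": 0,"ry": 0,"rz": 0,"x": 0,"y": -0.88,"z": 0,"hand": 0},{"rx": 0,"ry": 0,"rz": 0,"x": 0,"y": -0.88,"z": 0,"hand": 0},{"rx": 0,"ry": 0,"rz": 0,"x": 0,"y": 0,"z": 0,"hand": 0},{"rx": 0,"ry": 0,"rz": 0,"x": 0,"y": 0,"z": 0,"hand": 0}])

```text
clock: 19.57
position: [0.5855, 0.0662, 0.1243]
eef_rot: [[0.99, 0.139, 0.0], [0.139, -0.99, -0.0], [0.0, 0.0, -1.0]]
contact_force: [-0.2, -0.3, -0.4]
grip_width: 0.002
grasp_force: 0.0
```

```bash
python3 - <<'E'
from h import *
s=sense();print(s['position'],ang()); plan(*CELL[2],.0835,7.9)
E
```

```text
[0.58548985 0.06622931 0.12433356] 8.015923172477608
rz total 0.02 | shift total [-0.028  0.038  1.633] rows 2 each [-0.014  0.019  0.817]
```

Request:
move_arm(deltas=[{"rx": 0,"ry": 0,"rz": 0,"x": 0,"y": 0.03,"z": 0.6,"hand": 0},{"rx": 0,"ry": 0,"rz": 0,"x": 0,"y": 0,"z": 0.6,"hand": 0},{"rx": 0,"ry": 0,"rz": 0,"x": 0,"y": 0,"z": 0.43,"hand": 0},{"rx": 0,"ry": 0,"rz": 0,"x": 0,"y": 0,"z": 0,"hand": 0}])

```text
clock: 19.9
position: [0.5843, 0.0636, 0.0811]
eef_rot: [[0.991, 0.136, -0.004], [0.136, -0.991, -0.0], [-0.004, -0.001, -1.0]]
contact_force: [-0.4, -0.3, -2.2]
grip_width: 0.002
grasp_force: 0.8
```

Request:
move_arm(deltas=[{"rx": 0,"ry": 0,"rz": 0,"x": 0,"y": 0,"z": 0.1,"hand": 0},{"rx": 0,"ry": 0,"rz": 0,"x": 0,"y": 0,"z": 0.1,"hand": 0},{"rx": 0,"ry": 0,"rz": 0,"x": 0,"y": 0,"z": 0.08,"hand": 0},{"rx": 0,"ry": 0,"rz": 0,"x": 0,"y": 0,"z": 0,"hand": 0}])

```text
clock: 20.23
position: [0.586, 0.0641, 0.0767]
eef_rot: [[0.991, 0.137, 0.001], [0.137, -0.991, -0.0], [0.001, 0.0, -1.0]]
contact_force: [-0.0, -0.2, -0.4]
grip_width: 0.002
grasp_force: 0.7
```

Request:
move_arm(deltas=[{"rx": 0,"ry": 0,"rz": 0,"x": 0,"y": 0,"z": -0.7,"hand": 0},{"rx": 0,"ry": 0,"rz": 0,"x": 0,"y": 0,"z": -0.8,"hand": 0},{"rx": 0,"ry": 0,"rz": 0,"x": 0,"y": 0,"z": -0.4,"hand": 0},{"rx": 0,"ry": 0,"rz": 0,"x": 0.96,"y": 0,"z": 0,"hand": 0},{"rx": 0,"ry": 0,"rz": 0,"x": 0.96,"y": 0,"z": 0,"hand": 0}])

```text
clock: 20.65
position: [0.6339, 0.0711, 0.126]
eef_rot: [[0.991, 0.137, 0.003], [0.137, -0.991, -0.0], [0.003, 0.001, -1.0]]
contact_force: [0.6, 0.8, 1.0]
grip_width: 0.003
grasp_force: 0.0
```

Request:
move_arm(deltas=[{"rx": 0,"ry": 0,"rz": 0,"x": 0,"y": 0,"z": 0,"hand": 0},{"rx": 0,"ry": 0,"rz": 0,"x": 0,"y": 0,"z": 0,"hand": 0}])

```text
clock: 20.82
position: [0.6339, 0.0711, 0.1241]
eef_rot: [[0.991, 0.137, 0.001], [0.137, -0.991, -0.0], [0.001, 0.0, -1.0]]
contact_force: [0.3, 0.1, -0.6]
grip_width: 0.001
grasp_force: 0.0
```

```bash
python3 - <<'E'
from h import *
s=sense();print(s['position'],ang()); plan(*CELL[5],.0835,7.9)
E
```

```text
[0.63392738 0.07105534 0.12406389] 7.897535165808432
rz total -0.0 | shift total [-0.054 -0.037  1.623] rows 2 each [-0.027 -0.019  0.811]
```

Cell 2 is empty. Probe cell 5, then move over cell 4.

Request:
move_arm(deltas=[{"rx": 0,"ry": 0,"rz": 0,"x": -0.03,"y": -0.02,"z": 0.6,"hand": 0},{"rx": 0,"ry": 0,"rz": 0,"x": 0,"y": 0,"z": 0.6,"hand": 0},{"rx": 0,"ry": 0,"rz": 0,"x": 0,"y": 0,"z": 0.43,"hand": 0},{"rx": 0,"ry": 0,"rz": 0,"x": 0,"y": 0,"z": 0,"hand": 0}])

```text
clock: 21.15
position: [0.6298, 0.0714, 0.0806]
eef_rot: [[0.991, 0.137, -0.006], [0.137, -0.991, 0.0], [-0.005, -0.001, -1.0]]
contact_force: [-1.3, 0.3, -1.4]
grip_width: 0.001
grasp_force: 0.9
```

Request:
move_arm(deltas=[{"rx": 0,"ry": 0,"rz": 0,"x": 0,"y": 0,"z": 0.1,"hand": 0},{"rx": 0,"ry": 0,"rz": 0,"x": 0,"y": 0,"z": 0.1,"hand": 0},{"rx": 0,"ry": 0,"rz": 0,"x": 0,"y": 0,"z": 0.08,"hand": 0},{"rx": 0,"ry": 0,"rz": 0,"x": 0,"y": 0,"z": 0,"hand": 0}])

```text
clock: 21.48
position: [0.6326, 0.0713, 0.0766]
eef_rot: [[0.991, 0.137, 0.001], [0.137, -0.991, -0.0], [0.001, 0.0, -1.0]]
contact_force: [0.8, -1.2, 0.2]
grip_width: -0.001
grasp_force: 0.5
```

Request:
move_arm(deltas=[{"rx": 0,"ry": 0,"rz": 0,"x": 0,"y": 0,"z": -0.7,"hand": 0},{"rx": 0,"ry": 0,"rz": 0,"x": 0,"y": 0,"z": -0.8,"hand": 0},{"rx": 0,"ry": 0,"rz": 0,"x": 0,"y": 0,"z": -0.4,"hand": 0},{"rx": 0,"ry": 0,"rz": 0,"x": 0,"y": 0.88,"z": 0,"hand": 0},{"rx": 0,"ry": 0,"rz": 0,"x": 0,"y": 0.88,"z": 0,"hand": 0}])

```text
clock: 21.9
position: [0.6393, 0.0284, 0.1256]
eef_rot: [[0.99, 0.14, 0.003], [0.14, -0.99, -0.0], [0.003, 0.001, -1.0]]
contact_force: [1.2, 0.1, 1.3]
grip_width: -0.0
grasp_force: 0.0
```

Request:
move_arm(deltas=[{"rx": 0,"ry": 0,"rz": 0,"x": 0,"y": 0,"z": 0,"hand": 0},{"rx": 0,"ry": 0,"rz": 0,"x": 0,"y": 0,"z": 0,"hand": 0}])

```text
clock: 22.07
position: [0.6387, 0.0268, 0.1241]
eef_rot: [[0.991, 0.135, 0.001], [0.135, -0.991, 0.0], [0.001, 0.0, -1.0]]
contact_force: [0.2, -0.4, -0.4]
grip_width: 0.001
grasp_force: 0.0
```

```bash
python3 - <<'E'
from h import *
s=sense();print(s['position'],ang()); plan(*CELL[4],.0835,7.9)
E
```

```text
[0.63873449 0.02678932 0.12412174] 7.766447863490856
rz total -0.03 | shift total [-1.000e-03 -5.700e-02  1.625e+00] rows 2 each [-0.    -0.029  0.812]
```

Cell 5 is empty. Probe cell 4.

Request:
move_arm(deltas=[{"rx": 0,"ry": 0,"rz": 0,"x": 0,"y": -0.03,"z": 0.6,"hand": 0},{"rx": 0,"ry": 0,"rz": 0,"x": 0,"y": 0,"z": 0.6,"hand": 0},{"rx": 0,"ry": 0,"rz": 0,"x": 0,"y": 0,"z": 0.43,"hand": 0},{"rx": 0,"ry": 0,"rz": 0,"x": 0,"y": 0,"z": 0,"hand": 0}])

```text
clock: 22.4
position: [0.6365, 0.0295, 0.0804]
eef_rot: [[0.99, 0.138, -0.005], [0.138, -0.99, 0.001], [-0.005, -0.002, -1.0]]
contact_force: [-0.6, -0.7, -1.7]
grip_width: 0.002
grasp_force: 0.9
```

Request:
move_arm(deltas=[{"rx": 0,"ry": 0,"rz": 0,"x": 0,"y": 0,"z": 0.1,"hand": 0},{"rx": 0,"ry": 0,"rz": 0,"x": 0,"y": 0,"z": 0.1,"hand": 0},{"rx": 0,"ry": 0,"rz": 0,"x": 0,"y": 0,"z": 0.08,"hand": 0},{"rx": 0,"ry": 0,"rz": 0,"x": 0,"y": 0,"z": 0,"hand": 0}])

```text
clock: 22.73
position: [0.6386, 0.0286, 0.0763]
eef_rot: [[0.991, 0.137, 0.001], [0.137, -0.991, -0.0], [0.001, 0.0, -1.0]]
contact_force: [0.3, 1.2, -1.1]
grip_width: 0.001
grasp_force: 0.6
```

Request:
move_arm(deltas=[{"rx": 0,"ry": 0,"rz": 0,"x": 0,"y": 0,"z": -0.8,"hand": 0},{"rx": 0,"ry": 0,"rz": 0,"x": 0,"y": 0,"z": -1,"hand": 0},{"rx": 0,"ry": 0,"rz": 0,"x": 0,"y": 0,"z": -1,"hand": 0.3},{"rx": 0,"ry": 0,"rz": 0,"x": 0,"y": 0,"z": -1,"hand": 0.5},{"rx": 0,"ry": 0,"rz": 0,"x": 0,"y": 0,"z": -0.6,"hand": 0.5}])

```text
clock: 23.15
position: [0.6396, 0.0284, 0.1898]
eef_rot: [[0.991, 0.137, 0.005], [0.137, -0.991, -0.001], [0.005, 0.001, -1.0]]
contact_force: [0.2, -0.3, 1.2]
grip_width: 0.419
grasp_force: 0.0
```

```bash
cat >> h.py <<'E'
def cap(tag):
    out={}
    for n in('top','side'): im=eyes.capture(n)[:,:,::-1].copy(); cv2.imwrite(f'pics/{n}_{tag}.png',im); out[n]=im
    return out
def punches(im,U=6):
    """bright shank-top blobs near the expected places in the top view"""
    res=[]
    for (x0,y0,x1,y1) in((375,200,412,240),(350,262,392,305),(178,215,220,258),(138,240,182,284)):
        b=cv2.resize(im[y0:y1,x0:x1],None,fx=U,fy=U,interpolation=cv2.INTER_CUBIC);h=cv2.cvtColor(b,cv2.COLOR_BGR2HSV)
        m=((h[...,1]<70)&(h[...,2]>100)).astype(np.uint8)*255; m=cv2.morphologyEx(m,cv2.MORPH_OPEN,np.ones((15,15)))
        cs=cv2.findContours(m,0,1)[0]
        if cs:
            c=max(cs,key=cv2.contourArea); (u,v),r=cv2.minEnclosingCircle(c); M=cv2.moments(c)
            res.append((x0+(M['m10']/M['m00']+.5)/U-.5,y0+(M['m01']/M['m00']+.5)/U-.5,r/U))
        else: res.append(None)
    return res
E
python3 - <<'E'
from h import *
s=sense();print(s['position'],ang())
im=cap('p1'); ref=cv2.imread('pics/top0.png')
for r in(ref,im['top']):
    for p in punches(r): print(p and (np.round(p,1), onz('top',p[:2],.06)[:2].round(4), onz('top',p[:2],.022)[:2].round(4)))
for n in('top','side'):
    d=cv2.absdiff(im[n],cv2.imread(f'pics/{n}0.png')).max(2); 
    for (x,y) in ([(391,219),(370,283),(198,237),(159,262),(364,231)] if n=='top' else [(305,203),(369,217),(325,356),(365,404)]): print(n,x,y,d[y-12:y+12,x-8:x+8].max())
E
```

```text
[0.63959623 0.02836895 0.18980273] 7.881535527326463
(array([390.9, 219.4,   8.1]), array([ 0.6103, -0.1939]), array([ 0.6177, -0.1995]))
(array([369.8, 282.5,   7.3]), array([ 0.4459, -0.1326]), array([ 0.4493, -0.1367]))
(array([198.1, 236.8,   8. ]), array([0.5724, 0.3094]), array([0.5789, 0.3162]))
(array([159.2, 262. ,   8.6]), array([0.5082, 0.4085]), array([0.5131, 0.4177]))
(array([383.9, 208.3,   7.9]), array([ 0.6405, -0.1766]), array([ 0.6486, -0.1817]))
(array([369.8, 282.5,   7.3]), array([ 0.4459, -0.1326]), array([ 0.4493, -0.1367]))
(array([198.1, 236.8,   8. ]), array([0.5724, 0.3094]), array([0.5788, 0.3161]))
(array([159.2, 262. ,   8.5]), array([0.5083, 0.4085]), array([0.5132, 0.4176]))
top 391 219 127
top 370 283 8
top 198 237 10
top 159 262 11
top 364 231 10
side 305 203 173
side 369 217 5
side 325 356 5
side 365 404 4
```

Cells 1, 2, 4 and 5 are empty. Cell 0 was felt full, so the second hidden punch must be in cell 3. Punch A was knocked to top (384,208). Cross-check the punch centres with the side view's shank tops.

```bash
cat >> h.py <<'E'
def sidetop(im,guess,U=6):
    """shank top ellipse in the side view near the guessed world xy"""
    u,v=proj('side',[(*guess,.06)])[0]; x0,y0=int(u)-12,int(v)-12
    b=cv2.resize(im[y0:y0+26,x0:x0+24],None,fx=U,fy=U,interpolation=cv2.INTER_CUBIC);h=cv2.cvtColor(b,cv2.COLOR_BGR2HSV)
    m=((h[...,1]<50)&(h[...,2]>150)).astype(np.uint8)*255; m=cv2.morphologyEx(m,cv2.MORPH_OPEN,np.ones((9,9)))
    n,l,st,ce=cv2.connectedComponentsWithStats(m); out=[]
    for i in range(1,n):
        q=(x0+(ce[i][0]+.5)/U-.5,y0+(ce[i][1]+.5)/U-.5); out.append((st[i,2]/U,st[i,3]/U,np.round(q,1),onz('side',q,.06)[:2].round(4)))
    return out
E
python3 - <<'E'
from h import *
t=cv2.imread('pics/top_p1.png');s=cv2.imread('pics/side_p1.png')
for p in punches(t):
    g=onz('top',p[:2],.022)[:2]; print(g.round(4)); [print('    ',*o) for o in sidetop(s,g)]
E
```

```text
[ 0.6486 -0.1817]
     1.8333333333333333 7.333333333333333 [302.8 187.8] [ 0.6212 -0.2322]
     2.3333333333333335 1.5 [288.7 209.8] [ 0.656  -0.1219]
[ 0.4493 -0.1367]
     7.5 5.0 [369.1 206.9] [ 0.4503 -0.1303]
     2.6666666666666665 2.0 [363.7 217.6] [ 0.4689 -0.0813]
[0.5788 0.3161]
     11.166666666666666 9.0 [324.  344.3] [0.5791 0.32  ]
     2.5 2.1666666666666665 [317.7 354.5] [0.5907 0.3427]
[0.5132 0.4176]
     12.5 10.833333333333334 [366.6 391.6] [0.5134 0.421 ]
     4.0 3.6666666666666665 [358.5 400.9] [0.5279 0.4379]
```

Both views agree in x, and the side view's known y bias (~+4 mm) explains the rest. Fetch punch B at (0.450,-0.136).

```bash
python3 - <<'E'
from h import *
plan(.4500,-.1355,.19,7.9)
E
```

```text
rz total -0.0 | shift total [-8.448  5.441  0.017] rows 9 each [-0.939  0.605  0.002]
```

Request:
move_arm(deltas=[{"rx": 0,"ry": 0,"rz": 0,"x": -0.939,"y": 0.605,"z": 0,"hand": 0.6},{"rx": 0,"ry": 0,"rz": 0,"x": -0.939,"y": 0.605,"z": 0,"hand": 0.6},{"rx": 0,"ry": 0,"rz": 0,"x": -0.939,"y": 0.605,"z": 0,"hand": 0.6},{"rx": 0,"ry": 0,"rz": 0,"x": -0.939,"y": 0.605,"z": 0,"hand": 0.6},{"rx": 0,"ry": 0,"rz": 0,"x": -0.939,"y": 0.605,"z": 0,"hand": 0.6}], newtons=60)

```text
clock: 23.67
position: [0.5308, -0.0629, 0.185]
eef_rot: [[0.991, 0.137, -0.001], [0.137, -0.991, 0.0], [-0.001, -0.001, -1.0]]
contact_force: [0.7, -0.8, -0.3]
grip_width: 0.6
grasp_force: 0.0
```

Request:
move_arm(deltas=[{"rx": 0,"ry": 0,"rz": 0,"x": -0.939,"y": 0.605,"z": 0,"hand": 0.6},{"rx": 0,"ry": 0,"rz": 0,"x": -0.939,"y": 0.605,"z": 0,"hand": 0.6},{"rx": 0,"ry": 0,"rz": 0,"x": -0.939,"y": 0.605,"z": 0,"hand": 0.6},{"rx": 0,"ry": 0,"rz": 0,"x": -0.939,"y": 0.605,"z": 0,"hand": 0.6},{"rx": 0,"ry": 0,"rz": 0,"x": 0,"y": 0,"z": 0.6,"hand": 0.6}])

```text
clock: 24.08
position: [0.4458, -0.1381, 0.1723]
eef_rot: [[0.991, 0.135, 0.001], [0.135, -0.991, -0.003], [0.001, 0.003, -1.0]]
contact_force: [0.5, 0.5, 0.5]
grip_width: 0.602
grasp_force: 0.0
```

Request:
move_arm(deltas=[{"rx": 0,"ry": 0,"rz": 0,"x": 0,"y": 0,"z": 1,"hand": 0.6},{"rx": 0,"ry": 0,"rz": 0,"x": 0,"y": 0,"z": 0.8,"hand": 0.6},{"rx": 0,"ry": 0,"rz": 0,"x": 0,"y": 0,"z": 0,"hand": 0.6},{"rx": 0,"ry": 0,"rz": 0,"x": 0,"y": 0,"z": 0,"hand": 0.6}])

```text
clock: 24.42
position: [0.4466, -0.1347, 0.125]
eef_rot: [[0.991, 0.137, -0.003], [0.137, -0.991, 0.002], [-0.003, -0.002, -1.0]]
contact_force: [-0.7, 0.9, -0.3]
grip_width: 0.605
grasp_force: 0.0
```

```bash
python3 - <<'E'
from h import *
print(sense()['position'],ang());plan(.4500,-.1355,.054,7.9)
im=cap('p2'); p=punches(im['top']); print([q and np.round(q,1) for q in p]); print(sidetop(im['side'],(.645,-.185)))
E
```

```text
[ 0.44659203 -0.13472051  0.12495558] 7.866578969670271
rz total -0.01 | shift total [0.131 0.05  2.838] rows 3 each [0.044 0.017 0.946]
[array([382.7, 234.7,  12. ]), array([369.1, 273.2,  28.6]), array([198.1, 236.8,   8. ]), array([159.1, 262. ,   8.6])]
[(np.float64(2.8333333333333335), np.float64(8.333333333333334), array([303.2, 187.4]), array([ 0.6199, -0.2343])), (np.float64(7.166666666666667), np.float64(4.833333333333333), array([292.5, 198.9]), array([ 0.6477, -0.1749]))]
```

Punch A still stands at about (0.648,-0.181). Descend on B and grip.

Request:
move_arm(deltas=[{"rx": 0,"ry": 0,"rz": 0,"x": 0.11,"y": 0.04,"z": 0.9,"hand": 0.6},{"rx": 0,"ry": 0,"rz": 0,"x": 0,"y": 0,"z": 0.9,"hand": 0.6},{"rx": 0,"ry": 0,"rz": 0,"x": 0,"y": 0,"z": 0.9,"hand": 0.6},{"rx": 0,"ry": 0,"rz": 0,"x": 0,"y": 0,"z": 0.1,"hand": 0.6},{"rx": 0,"ry": 0,"rz": 0,"x": 0,"y": 0,"z": 0,"hand": 0.4}])

```text
clock: 24.93
position: [0.4505, -0.1356, 0.056]
eef_rot: [[0.991, 0.137, -0.001], [0.137, -0.991, 0.001], [-0.001, -0.001, -1.0]]
contact_force: [0.2, -0.2, 0.5]
grip_width: 0.472
grasp_force: 0.0
```

Request:
move_arm(deltas=[{"rx": 0,"ry": 0,"rz": 0,"x": 0,"y": 0,"z": 0,"hand": 0.1},{"rx": 0,"ry": 0,"rz": 0,"x": 0,"y": 0,"z": 0,"hand": 0.1},{"rx": 0,"ry": 0,"rz": 0,"x": 0,"y": 0,"z": 0,"hand": 0.1},{"rx": 0,"ry": 0,"rz": 0,"x": 0,"y": 0,"z": 0,"hand": 0.1}])

```text
clock: 25.27
position: [0.4518, -0.1363, 0.0577]
eef_rot: [[0.991, 0.137, 0.003], [0.137, -0.991, -0.001], [0.003, 0.002, -1.0]]
contact_force: [0.1, 2.0, 6.5]
grip_width: 0.208
grasp_force: 58.6
```

Request:
move_arm(deltas=[{"rx": 0,"ry": 0,"rz": 0,"x": 0,"y": 0,"z": -0.9,"hand": 0.1},{"rx": 0,"ry": 0,"rz": 0,"x": 0,"y": 0,"z": -1,"hand": 0.1},{"rx": 0,"ry": 0,"rz": 0,"x": 0,"y": 0,"z": -1,"hand": 0.1},{"rx": 0,"ry": 0,"rz": 0,"x": 0,"y": 0,"z": -1,"hand": 0.1},{"rx": 0,"ry": 0,"rz": 0,"x": 0,"y": 0,"z": -1,"hand": 0.1}])

```text
clock: 25.68
position: [0.4503, -0.1358, 0.1802]
eef_rot: [[0.991, 0.137, 0.0], [0.137, -0.991, -0.0], [0.0, 0.0, -1.0]]
contact_force: [0.1, -0.1, -1.8]
grip_width: 0.208
grasp_force: 58.9
```

```bash
python3 - <<'E'
from h import *
s=sense();print(s['position'],s['contact_force'],s['grip_width']);plan(*CELL[1],.19,7.9)
E
```

```text
[ 0.45026289 -0.13578332  0.18018173] [ 0.09038966 -0.0982526  -1.84393596] 0.20800533440965843
rz total -0.0 | shift total [ 6.44  -5.462 -0.393] rows 7 each [ 0.92  -0.78  -0.056]
```

Punch B is in hand. Carry it to cell 1.

Request:
move_arm(deltas=[{"rx": 0,"ry": 0,"rz": 0,"x": 0.92,"y": -0.78,"z": -0.06,"hand": 0.1},{"rx": 0,"ry": 0,"rz": 0,"x": 0.92,"y": -0.78,"z": -0.06,"hand": 0.1},{"rx": 0,"ry": 0,"rz": 0,"x": 0.92,"y": -0.78,"z": -0.06,"hand": 0.1},{"rx": 0,"ry": 0,"rz": 0,"x": 0.92,"y": -0.78,"z": -0.06,"hand": 0.1},{"rx": 0,"ry": 0,"rz": 0,"x": 0.92,"y": -0.78,"z": -0.06,"hand": 0.1}])

```text
clock: 26.1
position: [0.5517, -0.0224, 0.1867]
eef_rot: [[0.991, 0.137, 0.001], [0.137, -0.991, -0.0], [0.001, 0.0, -1.0]]
contact_force: [0.0, -0.9, -1.2]
grip_width: 0.202
grasp_force: 59.0
```

Request:
move_arm(deltas=[{"rx": 0,"ry": 0,"rz": 0,"x": 0.92,"y": -0.78,"z": -0.06,"hand": 0.1},{"rx": 0,"ry": 0,"rz": 0,"x": 0.92,"y": -0.78,"z": 0,"hand": 0.1},{"rx": 0,"ry": 0,"rz": 0,"x": 0,"y": 0,"z": 0,"hand": 0.1},{"rx": 0,"ry": 0,"rz": 0,"x": 0,"y": 0,"z": 0,"hand": 0.1},{"rx": 0,"ry": 0,"rz": 0,"x": 0,"y": 0,"z": 0,"hand": 0.1}])

```text
clock: 26.52
position: [0.5907, 0.0213, 0.1874]
eef_rot: [[0.99, 0.138, -0.001], [0.138, -0.99, -0.0], [-0.001, 0.0, -1.0]]
contact_force: [-0.9, 0.6, -1.7]
grip_width: 0.202
grasp_force: 59.1
```

```bash
python3 - <<'E'
from h import *
s=sense();print(s['position'],s['contact_force'],s['grip_width']);plan(*CELL[1],.160,7.9)
E
```

```text
[0.59067441 0.02128326 0.18736574] [-0.94840599  0.55747176 -1.69799649] 0.20212109807843076
rz total 0.0 | shift total [ 0.014 -0.011  1.095] rows 2 each [ 0.007 -0.006  0.547]
```

Request:
move_arm(deltas=[{"rx": 0,"ry": 0,"rz": 0,"x": 0,"y": 0,"z": 0.8,"hand": 0.1},{"rx": 0,"ry": 0,"rz": 0,"x": 0,"y": 0,"z": 0.6,"hand": 0.1},{"rx": 0,"ry": 0,"rz": 0,"x": 0,"y": 0,"z": 0.2,"hand": 0.1},{"rx": 0,"ry": 0,"rz": 0,"x": 0,"y": 0,"z": 0.15,"hand": 0.1},{"rx": 0,"ry": 0,"rz": 0,"x": 0,"y": 0,"z": 0,"hand": 0.1}])

```text
clock: 26.93
position: [0.591, 0.0206, 0.1438]
eef_rot: [[0.991, 0.136, -0.0], [0.136, -0.991, -0.0], [-0.0, 0.0, -1.0]]
contact_force: [0.2, -0.3, -1.7]
grip_width: 0.202
grasp_force: 59.3
```

Request:
move_arm(deltas=[{"rx": 0,"ry": 0,"rz": 0,"x": 0,"y": 0,"z": 0.2,"hand": 0.1},{"rx": 0,"ry": 0,"rz": 0,"x": 0,"y": 0,"z": 0.2,"hand": 0.1},{"rx": 0,"ry": 0,"rz": 0,"x": 0,"y": 0,"z": 0,"hand": 0.1}])

```text
clock: 27.18
position: [0.5908, 0.0212, 0.1331]
eef_rot: [[0.991, 0.137, -0.001], [0.137, -0.991, -0.0], [-0.001, -0.0, -1.0]]
contact_force: [0.4, -0.5, -3.3]
grip_width: 0.208
grasp_force: 59.3
```

Entering freely. Down to the release height, open, and lift.

Request:
move_arm(deltas=[{"rx": 0,"ry": 0,"rz": 0,"x": 0,"y": 0,"z": 0.3,"hand": 0.1},{"rx": 0,"ry": 0,"rz": 0,"x": 0,"y": 0,"z": 0.3,"hand": 0.1},{"rx": 0,"ry": 0,"rz": 0,"x": 0,"y": 0,"z": 0.2,"hand": 0.1},{"rx": 0,"ry": 0,"rz": 0,"x": 0,"y": 0,"z": 0,"hand": 0.1}])

```text
clock: 27.52
position: [0.5901, 0.0216, 0.1119]
eef_rot: [[0.991, 0.137, -0.003], [0.137, -0.991, 0.0], [-0.003, -0.001, -1.0]]
contact_force: [-0.3, -0.5, -3.6]
grip_width: 0.204
grasp_force: 59.3
```

Request:
move_arm(deltas=[{"rx": 0,"ry": 0,"rz": 0,"x": 0,"y": 0,"z": 0,"hand": 0.45},{"rx": 0,"ry": 0,"rz": 0,"x": 0,"y": 0,"z": 0,"hand": 0.45},{"rx": 0,"ry": 0,"rz": 0,"x": 0,"y": 0,"z": 0,"hand": 0.45},{"rx": 0,"ry": 0,"rz": 0,"x": 0,"y": 0,"z": 0,"hand": 0.45}])

```text
clock: 27.85
position: [0.5919, 0.0214, 0.1145]
eef_rot: [[0.991, 0.137, 0.001], [0.137, -0.991, -0.0], [0.001, 0.0, -1.0]]
contact_force: [0.3, -0.2, 0.1]
grip_width: 0.452
grasp_force: 0.0
```

Request:
move_arm(deltas=[{"rx": 0,"ry": 0,"rz": 0,"x": 0,"y": 0,"z": -0.8,"hand": 0.5},{"rx": 0,"ry": 0,"rz": 0,"x": 0,"y": 0,"z": -1,"hand": 0.6},{"rx": 0,"ry": 0,"rz": 0,"x": 0,"y": 0,"z": -1,"hand": 0.6},{"rx": 0,"ry": 0,"rz": 0,"x": 0,"y": 0,"z": 0,"hand": 0.6}])

```text
clock: 28.18
position: [0.5945, 0.021, 0.1898]
eef_rot: [[0.99, 0.137, 0.01], [0.137, -0.991, -0.002], [0.01, 0.003, -1.0]]
contact_force: [1.7, -0.6, 0.3]
grip_width: 0.601
grasp_force: 0.0
```

```bash
python3 - <<'E'
from h import *
s=sense();print(s['position'])
im=cap('p3'); p=punches(im['top']); print([q and np.round(q,1) for q in p])
for q in p:
  g=onz('top',q[:2],.022)[:2];print(g,sidetop(im['side'],g))
# leaves of cell 1 closed again? compare with start
d=cv2.absdiff(im['side'],cv2.imread('pics/side6.png')).max(2); u=proj('side',[(*CELL[i],.094) for i in range(6)]).round().astype(int)
print([int(d[v-4:v+5,x-4:x+5].mean()) for x,v in u]); plan(.5793,.3172,.19,7.9); plan(.6485,-.181,.19,7.9)
E
```

```text
[0.59447417 0.02101433 0.18976545]
[array([383.9, 208.3,   7.8]), array([352.2, 281. ,   8.4]), array([198.1, 236.8,   8. ]), array([159.2, 262. ,   8.6])]
[ 0.64850077 -0.18173763] [(np.float64(1.8333333333333333), np.float64(7.333333333333333), array([302.8, 187.8]), array([ 0.6212, -0.2322])), (np.float64(7.166666666666667), np.float64(4.833333333333333), array([292.5, 198.9]), array([ 0.6477, -0.1749])), (np.float64(2.3333333333333335), np.float64(1.5), array([288.7, 209.8]), array([ 0.6561, -0.1219]))]
[ 0.45403281 -0.09036925] []
[0.57883295 0.316221  ] [(np.float64(11.166666666666666), np.float64(9.0), array([324. , 344.3]), array([0.5791, 0.32  ])), (np.float64(2.5), np.float64(2.1666666666666665), array([317.7, 354.5]), array([0.5907, 0.3427]))]
[0.51318066 0.41756436] [(np.float64(12.5), np.float64(10.833333333333334), array([366.6, 391.6]), array([0.5134, 0.421 ])), (np.float64(4.0), np.float64(3.6666666666666665), array([358.5, 400.9]), array([0.5279, 0.4379]))]
[19, 76, 41, 1, 8, 1]
rz total -0.0 | shift total [  1.115 -11.795  -0.183] rows 12 each [ 0.093 -0.983 -0.015]
rz total -0.0 | shift total [ 1.118  8.325 -0.183] rows 9 each [ 0.124  0.925 -0.02 ]
```

B released; its weight is off the wrist. Next is A at (0.6485,-0.181).

Request:
move_arm(deltas=[{"rx": 0,"ry": 0,"rz": 0,"x": 0.14,"y": 0.925,"z": 0,"hand": 0.6},{"rx": 0,"ry": 0,"rz": 0,"x": 0.14,"y": 0.925,"z": 0,"hand": 0.6},{"rx": 0,"ry": 0,"rz": 0,"x": 0.14,"y": 0.925,"z": 0,"hand": 0.6},{"rx": 0,"ry": 0,"rz": 0,"x": 0.14,"y": 0.925,"z": 0,"hand": 0.6},{"rx": 0,"ry": 0,"rz": 0,"x": 0.14,"y": 0.925,"z": 0,"hand": 0.6}])

```text
clock: 28.7
position: [0.624, -0.0914, 0.1823]
eef_rot: [[0.991, 0.137, -0.002], [0.137, -0.991, 0.001], [-0.002, -0.001, -1.0]]
contact_force: [-0.2, 1.0, 0.5]
grip_width: 0.598
grasp_force: 0.0
```

Request:
move_arm(deltas=[{"rx": 0,"ry": 0,"rz": 0,"x": 0.14,"y": 0.925,"z": 0,"hand": 0.6},{"rx": 0,"ry": 0,"rz": 0,"x": 0.14,"y": 0.925,"z": 0,"hand": 0.6},{"rx": 0,"ry": 0,"rz": 0,"x": 0.14,"y": 0.925,"z": 0,"hand": 0.6},{"rx": 0,"ry": 0,"rz": 0,"x": 0.14,"y": 0.925,"z": 0,"hand": 0.6},{"rx": 0,"ry": 0,"rz": 0,"x": 0,"y": 0,"z": 0.8,"hand": 0.6}])

```text
clock: 29.12
position: [0.6535, -0.186, 0.166]
eef_rot: [[0.991, 0.134, 0.006], [0.134, -0.991, -0.005], [0.005, 0.006, -1.0]]
contact_force: [0.1, -0.1, 0.1]
grip_width: 0.6
grasp_force: 0.0
```

Request:
move_arm(deltas=[{"rx": 0,"ry": 0,"rz": 0,"x": 0,"y": 0,"z": 0.8,"hand": 0.6},{"rx": 0,"ry": 0,"rz": 0,"x": 0,"y": 0,"z": 0.8,"hand": 0.6},{"rx": 0,"ry": 0,"rz": 0,"x": 0,"y": 0,"z": 0,"hand": 0.6},{"rx": 0,"ry": 0,"rz": 0,"x": 0,"y": 0,"z": 0,"hand": 0.6},{"rx": 0,"ry": 0,"rz": 0,"x": 0,"y": 0,"z": 0,"hand": 0.6}])

```text
clock: 29.53
position: [0.6513, -0.1804, 0.1241]
eef_rot: [[0.991, 0.137, 0.0], [0.137, -0.991, -0.0], [0.0, 0.0, -1.0]]
contact_force: [0.1, 0.2, 0.7]
grip_width: 0.6
grasp_force: 0.0
```

```bash
python3 - <<'E'
from h import *
print(sense()['position']);plan(.6485,-.181,.0555,7.9)
s=eyes.capture('side')[:,:,::-1].copy(); print(sidetop(s,(.6485,-.181)))
E
```

```text
[ 0.65128966 -0.1804368   0.12410751]
rz total -0.0 | shift total [-0.114  0.007  2.744] rows 3 each [-0.038  0.002  0.915]
[(np.float64(1.8333333333333333), np.float64(7.333333333333333), array([302.8, 187.8]), array([ 0.6212, -0.2322])), (np.float64(2.0), np.float64(1.1666666666666667), array([288.5, 209.9]), array([ 0.6565, -0.1213]))]
```

Request:
move_arm(deltas=[{"rx": 0,"ry": 0,"rz": 0,"x": -0.11,"y": 0,"z": 0.9,"hand": 0.6},{"rx": 0,"ry": 0,"rz": 0,"x": 0,"y": 0,"z": 0.9,"hand": 0.6},{"rx": 0,"ry": 0,"rz": 0,"x": 0,"y": 0,"z": 0.9,"hand": 0.6},{"rx": 0,"ry": 0,"rz": 0,"x": 0,"y": 0,"z": 0,"hand": 0.6},{"rx": 0,"ry": 0,"rz": 0,"x": 0,"y": 0,"z": 0,"hand": 0.4}])

```text
clock: 30.0
position: [0.6482, -0.1806, 0.0565]
eef_rot: [[0.991, 0.137, -0.001], [0.137, -0.991, 0.0], [-0.001, -0.001, -1.0]]
contact_force: [0.8, -0.5, 0.8]
grip_width: 0.476
grasp_force: 0.0
```

Request:
move_arm(deltas=[{"rx": 0,"ry": 0,"rz": 0,"x": 0,"y": 0,"z": 0,"hand": 0.1},{"rx": 0,"ry": 0,"rz": 0,"x": 0,"y": 0,"z": 0,"hand": 0.1},{"rx": 0,"ry": 0,"rz": 0,"x": 0,"y": 0,"z": 0,"hand": 0.1},{"rx": 0,"ry": 0,"rz": 0,"x": 0,"y": 0,"z": 0,"hand": 0.1}])

```text
clock: 30.33
position: [0.6498, -0.1812, 0.0588]
eef_rot: [[0.991, 0.137, 0.004], [0.137, -0.991, -0.002], [0.004, 0.002, -1.0]]
contact_force: [0.8, 1.6, 7.1]
grip_width: 0.204
grasp_force: 58.5
```

Request:
move_arm(deltas=[{"rx": 0,"ry": 0,"rz": 0,"x": 0,"y": 0,"z": -0.9,"hand": 0.1},{"rx": 0,"ry": 0,"rz": 0,"x": 0,"y": 0,"z": -1,"hand": 0.1},{"rx": 0,"ry": 0,"rz": 0,"x": 0,"y": 0,"z": -1,"hand": 0.1},{"rx": 0,"ry": 0,"rz": 0,"x": 0,"y": 0,"z": -1,"hand": 0.1},{"rx": 0,"ry": 0,"rz": 0,"x": 0,"y": 0,"z": -1,"hand": 0.1}])

```text
clock: 30.75
position: [0.6481, -0.1808, 0.1802]
eef_rot: [[0.991, 0.137, -0.0], [0.137, -0.991, -0.0], [-0.0, 0.0, -1.0]]
contact_force: [0.4, -0.3, -2.5]
grip_width: 0.203
grasp_force: 58.7
```

```bash
python3 - <<'E'
from h import *
s=sense();print(s['position'],s['contact_force'],s['grip_width']);plan(*CELL[4],.19,7.9)
E
```

```text
[ 0.64806666 -0.18075921  0.18016062] [ 0.44338461 -0.34983257 -2.45296316] 0.20327640013576137
rz total -0.0 | shift total [ 0.77  -8.332 -0.394] rows 9 each [ 0.086 -0.926 -0.044]
```

A is in hand; carry it to cell 4.

Request:
move_arm(deltas=[{"rx": 0,"ry": 0,"rz": 0,"x": 0.086,"y": -0.926,"z": -0.06,"hand": 0.1},{"rx": 0,"ry": 0,"rz": 0,"x": 0.086,"y": -0.926,"z": -0.06,"hand": 0.1},{"rx": 0,"ry": 0,"rz": 0,"x": 0.086,"y": -0.926,"z": -0.06,"hand": 0.1},{"rx": 0,"ry": 0,"rz": 0,"x": 0.086,"y": -0.926,"z": -0.06,"hand": 0.1},{"rx": 0,"ry": 0,"rz": 0,"x": 0.086,"y": -0.926,"z": -0.06,"hand": 0.1}])

```text
clock: 31.17
position: [0.6428, -0.0638, 0.1866]
eef_rot: [[0.991, 0.137, -0.0], [0.137, -0.991, -0.0], [-0.0, 0.0, -1.0]]
contact_force: [0.6, 0.5, -2.4]
grip_width: 0.203
grasp_force: 58.8
```

Request:
move_arm(deltas=[{"rx": 0,"ry": 0,"rz": 0,"x": 0.086,"y": -0.926,"z": -0.06,"hand": 0.1},{"rx": 0,"ry": 0,"rz": 0,"x": 0.086,"y": -0.926,"z": 0,"hand": 0.1},{"rx": 0,"ry": 0,"rz": 0,"x": 0.086,"y": -0.926,"z": 0,"hand": 0.1},{"rx": 0,"ry": 0,"rz": 0,"x": 0.086,"y": -0.926,"z": 0,"hand": 0.1}])

```text
clock: 31.5
position: [0.6386, 0.0293, 0.1881]
eef_rot: [[0.991, 0.137, 0.0], [0.137, -0.991, -0.0], [0.0, 0.0, -1.0]]
contact_force: [-0.5, 0.2, -2.5]
grip_width: 0.201
grasp_force: 58.8
```

Request:
move_arm(deltas=[{"rx": 0,"ry": 0,"rz": 0,"x": 0,"y": 0,"z": 0.6,"hand": 0.1},{"rx": 0,"ry": 0,"rz": 0,"x": 0,"y": 0,"z": 0,"hand": 0.1},{"rx": 0,"ry": 0,"rz": 0,"x": 0,"y": 0,"z": 0,"hand": 0.1},{"rx": 0,"ry": 0,"rz": 0,"x": 0,"y": 0,"z": 0,"hand": 0.1}])

```text
clock: 31.83
position: [0.639, 0.0275, 0.1731]
eef_rot: [[0.991, 0.137, -0.0], [0.137, -0.991, -0.0], [-0.0, 0.0, -1.0]]
contact_force: [0.2, -0.8, -2.7]
grip_width: 0.205
grasp_force: 58.9
```

```bash
python3 - <<'E'
from h import *
s=sense();print(s['position'],s['contact_force'],s['grip_width']);plan(*CELL[4],.144,7.9)
E
```

```text
[0.63903452 0.02752428 0.17311913] [ 0.16032916 -0.77382485 -2.73868227] 0.20505782606304884
rz total -0.01 | shift total [-0.017 -0.03   1.165] rows 2 each [-0.008 -0.015  0.582]
```

Request:
move_arm(deltas=[{"rx": 0,"ry": 0,"rz": 0,"x": -0.01,"y": -0.02,"z": 0.6,"hand": 0.1},{"rx": 0,"ry": 0,"rz": 0,"x": 0,"y": 0,"z": 0.4,"hand": 0.1},{"rx": 0,"ry": 0,"rz": 0,"x": 0,"y": 0,"z": 0.2,"hand": 0.1},{"rx": 0,"ry": 0,"rz": 0,"x": 0,"y": 0,"z": 0.15,"hand": 0.1},{"rx": 0,"ry": 0,"rz": 0,"x": 0,"y": 0,"z": 0,"hand": 0.1}])

```text
clock: 32.25
position: [0.6383, 0.0282, 0.1382]
eef_rot: [[0.991, 0.136, -0.001], [0.136, -0.991, 0.0], [-0.001, -0.0, -1.0]]
contact_force: [0.3, -0.6, -2.9]
grip_width: 0.201
grasp_force: 59.0
```

Request:
move_arm(deltas=[{"rx": 0,"ry": 0,"rz": 0,"x": 0,"y": 0,"z": 0.2,"hand": 0.1},{"rx": 0,"ry": 0,"rz": 0,"x": 0,"y": 0,"z": 0.2,"hand": 0.1},{"rx": 0,"ry": 0,"rz": 0,"x": 0,"y": 0,"z": 0,"hand": 0.1}])

```text
clock: 32.5
position: [0.638, 0.0287, 0.128]
eef_rot: [[0.991, 0.137, -0.002], [0.137, -0.991, 0.0], [-0.002, -0.0, -1.0]]
contact_force: [0.1, -1.1, -3.0]
grip_width: 0.205
grasp_force: 59.0
```

Request:
move_arm(deltas=[{"rx": 0,"ry": 0,"rz": 0,"x": 0,"y": 0,"z": 0.3,"hand": 0.1},{"rx": 0,"ry": 0,"rz": 0,"x": 0,"y": 0,"z": 0.26,"hand": 0.1},{"rx": 0,"ry": 0,"rz": 0,"x": 0,"y": 0,"z": 0,"hand": 0.1}])

```text
clock: 32.75
position: [0.6376, 0.0288, 0.1131]
eef_rot: [[0.991, 0.137, -0.003], [0.137, -0.991, 0.0], [-0.003, -0.001, -1.0]]
contact_force: [-0.5, -0.1, -3.2]
grip_width: 0.2
grasp_force: 59.0
```

Request:
move_arm(deltas=[{"rx": 0,"ry": 0,"rz": 0,"x": 0,"y": 0,"z": 0,"hand": 0.45},{"rx": 0,"ry": 0,"rz": 0,"x": 0,"y": 0,"z": 0,"hand": 0.45},{"rx": 0,"ry": 0,"rz": 0,"x": 0,"y": 0,"z": 0,"hand": 0.45},{"rx": 0,"ry": 0,"rz": 0,"x": 0,"y": 0,"z": 0,"hand": 0.45}])

```text
clock: 33.08
position: [0.6391, 0.0286, 0.1157]
eef_rot: [[0.991, 0.137, 0.001], [0.137, -0.991, -0.0], [0.001, 0.0, -1.0]]
contact_force: [-0.8, -0.1, -0.1]
grip_width: 0.45
grasp_force: 0.0
```

Request:
move_arm(deltas=[{"rx": 0,"ry": 0,"rz": 0,"x": 0,"y": 0,"z": -0.8,"hand": 0.5},{"rx": 0,"ry": 0,"rz": 0,"x": 0,"y": 0,"z": -1,"hand": 0.6},{"rx": 0,"ry": 0,"rz": 0,"x": 0,"y": 0,"z": -1,"hand": 0.6},{"rx": 0,"ry": 0,"rz": 0,"x": 0,"y": 0,"z": 0,"hand": 0.6},{"rx": 0,"ry": 0,"rz": 0,"x": 0,"y": 0,"z": 0,"hand": 0.6}])

```text
clock: 33.5
position: [0.64, 0.0286, 0.1876]
eef_rot: [[0.991, 0.137, 0.005], [0.137, -0.991, -0.001], [0.005, 0.001, -1.0]]
contact_force: [-0.0, 0.4, -0.6]
grip_width: 0.597
grasp_force: 0.0
```

```bash
python3 - <<'E'
from h import *
s=sense();print(s['position'])
im=cap('p4'); p=punches(im['top']); print([q and np.round(q,1) for q in p])
for q in p[2:]:
  g=onz('top',q[:2],.022)[:2];print(g,sidetop(im['side'],g)[:1])
plan(.5792,.3172,.19,7.9)
E
```

```text
[0.63997909 0.02855809 0.18760083]
[None, array([352.5, 282.6,   6. ]), array([198.1, 236.8,   8. ]), array([159.2, 262. ,   8.6])]
[0.57883259 0.31617362] [(np.float64(11.166666666666666), np.float64(9.0), array([324. , 344.3]), array([0.5791, 0.32  ]))]
[0.5131804  0.41759612] [(np.float64(12.5), np.float64(10.833333333333334), array([366.6, 391.6]), array([0.5134, 0.421 ]))]
rz total -0.0 | shift total [ -0.755 -11.755  -0.21 ] rows 12 each [-0.063 -0.98  -0.017]
```

Next is C. The black pot (top (234,193)) lies near the straight path, so go round its near side and slightly higher.

Request:
move_arm(deltas=[{"rx": 0,"ry": 0,"rz": 0,"x": -1,"y": 0,"z": -0.4,"hand": 0.6},{"rx": 0,"ry": 0,"rz": 0,"x": -1,"y": 0,"z": -0.4,"hand": 0.6},{"rx": 0,"ry": 0,"rz": 0,"x": -1,"y": -0.5,"z": -0.4,"hand": 0.6},{"rx": 0,"ry": 0,"rz": 0,"x": -1,"y": -0.9,"z": 0,"hand": 0.6},{"rx": 0,"ry": 0,"rz": 0,"x": 0,"y": -1,"z": 0,"hand": 0.6}])

```text
clock: 34.02
position: [0.5266, 0.0739, 0.214]
eef_rot: [[0.991, 0.135, -0.005], [0.135, -0.991, -0.0], [-0.005, -0.0, -1.0]]
contact_force: [0.3, 1.1, -0.1]
grip_width: 0.594
grasp_force: 0.0
```

Request:
move_arm(deltas=[{"rx": 0,"ry": 0,"rz": 0,"x": 0,"y": -1,"z": 0,"hand": 0.6},{"rx": 0,"ry": 0,"rz": 0,"x": 0,"y": -1,"z": 0,"hand": 0.6},{"rx": 0,"ry": 0,"rz": 0,"x": 0,"y": -1,"z": 0,"hand": 0.6},{"rx": 0,"ry": 0,"rz": 0,"x": 0,"y": -1,"z": 0,"hand": 0.6},{"rx": 0,"ry": 0,"rz": 0,"x": 0,"y": -1,"z": 0,"hand": 0.6}])

```text
clock: 34.43
position: [0.5131, 0.1992, 0.2137]
eef_rot: [[0.991, 0.137, -0.003], [0.137, -0.991, -0.0], [-0.003, 0.0, -1.0]]
contact_force: [0.1, 0.2, 0.6]
grip_width: 0.597
grasp_force: 0.0
```

Request:
move_arm(deltas=[{"rx": 0,"ry": 0,"rz": 0,"x": 0.8,"y": -1,"z": 0,"hand": 0.6},{"rx": 0,"ry": 0,"rz": 0,"x": 0.8,"y": -1,"z": 0,"hand": 0.6},{"rx": 0,"ry": 0,"rz": 0,"x": 0.8,"y": -1,"z": 0,"hand": 0.6},{"rx": 0,"ry": 0,"rz": 0,"x": 0.8,"y": -1,"z": 0,"hand": 0.6},{"rx": 0,"ry": 0,"rz": 0,"x": 0,"y": -0.3,"z": 0,"hand": 0.6}])

```text
clock: 34.85
position: [0.5801, 0.319, 0.2126]
eef_rot: [[0.99, 0.139, -0.001], [0.139, -0.99, 0.001], [-0.001, -0.001, -1.0]]
contact_force: [0.1, -0.9, 0.0]
grip_width: 0.602
grasp_force: 0.0
```

Request:
move_arm(deltas=[{"rx": 0,"ry": 0,"rz": 0,"x": 0,"y": 0,"z": 0.8,"hand": 0.6},{"rx": 0,"ry": 0,"rz": 0,"x": 0,"y": 0,"z": 0.8,"hand": 0.6},{"rx": 0,"ry": 0,"rz": 0,"x": 0,"y": 0,"z": 0.8,"hand": 0.6},{"rx": 0,"ry": 0,"rz": 0,"x": 0,"y": 0,"z": 0,"hand": 0.6},{"rx": 0,"ry": 0,"rz": 0,"x": 0,"y": 0,"z": 0,"hand": 0.6}])

```text
clock: 35.27
position: [0.5772, 0.3149, 0.153]
eef_rot: [[0.991, 0.137, -0.005], [0.137, -0.991, -0.002], [-0.005, 0.001, -1.0]]
contact_force: [0.4, 0.3, 0.9]
grip_width: 0.599
grasp_force: 0.0
```

```bash
python3 - <<'E'
from h import *
print(sense()['position'],ang());plan(.5792,.3172,.0555,7.9)
E
```

```text
[0.57717402 0.31487015 0.15301397] 7.871628415368512
rz total -0.01 | shift total [ 0.093 -0.081  3.901] rows 4 each [ 0.023 -0.02   0.975]
```

Request:
move_arm(deltas=[{"rx": 0,"ry": 0,"rz": 0,"x": 0.05,"y": -0.07,"z": 0.9,"hand": 0.6},{"rx": 0,"ry": 0,"rz": 0,"x": 0,"y": 0,"z": 0.3,"hand": 0.6},{"rx": 0,"ry": 0,"rz": 0,"x": 0,"y": 0,"z": 0,"hand": 0.6},{"rx": 0,"ry": 0,"rz": 0,"x": 0,"y": 0,"z": 0,"hand": 0.6}])

```text
clock: 35.6
position: [0.5797, 0.3174, 0.1256]
eef_rot: [[0.991, 0.137, -0.0], [0.137, -0.991, -0.0], [-0.0, 0.0, -1.0]]
contact_force: [0.1, 0.6, 0.3]
grip_width: 0.598
grasp_force: 0.0
```

```bash
python3 - <<'E'
from h import *
print(sense()['position'],ang());plan(.5792,.3172,.0555,7.9)
E
```

```text
[0.57967805 0.31736312 0.12557678] 7.873593902328693
rz total -0.01 | shift total [-0.02   0.004  2.803] rows 3 each [-0.007  0.001  0.934]
```

Request:
move_arm(deltas=[{"rx": 0,"ry": 0,"rz": 0,"x": -0.02,"y": 0,"z": 0.93,"hand": 0.6},{"rx": 0,"ry": 0,"rz": 0,"x": 0,"y": 0,"z": 0.93,"hand": 0.6},{"rx": 0,"ry": 0,"rz": 0,"x": 0,"y": 0,"z": 0.93,"hand": 0.6},{"rx": 0,"ry": 0,"rz": 0,"x": 0,"y": 0,"z": 0,"hand": 0.6},{"rx": 0,"ry": 0,"rz": 0,"x": 0,"y": 0,"z": 0,"hand": 0.4}])

```text
clock: 36.02
position: [0.579, 0.3173, 0.0555]
eef_rot: [[0.991, 0.137, -0.001], [0.137, -0.991, -0.0], [-0.001, 0.0, -1.0]]
contact_force: [0.2, -0.0, 0.2]
grip_width: 0.474
grasp_force: 0.0
```

Request:
move_arm(deltas=[{"rx": 0,"ry": 0,"rz": 0,"x": 0,"y": 0,"z": 0,"hand": 0.1},{"rx": 0,"ry": 0,"rz": 0,"x": 0,"y": 0,"z": 0,"hand": 0.1},{"rx": 0,"ry": 0,"rz": 0,"x": 0,"y": 0,"z": 0,"hand": 0.1},{"rx": 0,"ry": 0,"rz": 0,"x": 0,"y": 0,"z": 0,"hand": 0.1}])

```text
clock: 36.35
position: [0.5809, 0.318, 0.058]
eef_rot: [[0.991, 0.137, 0.004], [0.137, -0.991, 0.001], [0.005, -0.001, -1.0]]
contact_force: [-0.8, -0.6, 5.6]
grip_width: 0.206
grasp_force: 58.8
```

Request:
move_arm(deltas=[{"rx": 0,"ry": 0,"rz": 0,"x": 0,"y": 0,"z": -0.9,"hand": 0.1},{"rx": 0,"ry": 0,"rz": 0,"x": 0,"y": 0,"z": -1,"hand": 0.1},{"rx": 0,"ry": 0,"rz": 0,"x": 0,"y": 0,"z": -1,"hand": 0.1},{"rx": 0,"ry": 0,"rz": 0,"x": 0,"y": 0,"z": -1,"hand": 0.1},{"rx": 0,"ry": 0,"rz": 0,"x": 0,"y": 0,"z": -1,"hand": 0.1}])

```text
clock: 36.77
position: [0.5789, 0.3175, 0.1793]
eef_rot: [[0.991, 0.137, -0.0], [0.137, -0.991, 0.0], [-0.0, -0.0, -1.0]]
contact_force: [-0.5, -0.2, -3.6]
grip_width: 0.206
grasp_force: 58.7
```

Request:
move_arm(deltas=[{"rx": 0,"ry": 0,"rz": 0,"x": 0,"y": 0,"z": -0.8,"hand": 0.1},{"rx": 0,"ry": 0,"rz": 0,"x": 0,"y": 0,"z": -0.4,"hand": 0.1},{"rx": 0,"ry": 0,"rz": 0,"x": 0,"y": 0,"z": 0,"hand": 0.1}])

```text
clock: 37.02
position: [0.5805, 0.318, 0.2112]
eef_rot: [[0.991, 0.137, 0.005], [0.137, -0.991, 0.002], [0.006, -0.001, -1.0]]
contact_force: [0.5, -0.3, -2.7]
grip_width: 0.203
grasp_force: 58.7
```

```bash
python3 - <<'E'
from h import *
s=sense();print(s['position'],s['contact_force'],s['grip_width']);plan(*CELL[5],.20,7.9)
for z in(.1,):print('pot',onz('top',(234,193),z), onz('top',(258,193),z))
print(tri((234,180),(267,288)))
E
```

```text
[0.580482   0.31802138 0.21119733] [ 0.52000251 -0.31650809 -2.71718445] 0.2033266403028342
rz total -0.0 | shift total [ 0.706 10.042  0.448] rows 11 each [0.064 0.913 0.041]
pot [0.67797662 0.21228266 0.1       ] [0.67704053 0.15086868 0.1       ]
(array([0.69747691, 0.21285271, 0.10377263]), np.float64(0.026874719563216246))
```

C is in hand. Carry it round the pot to cell 5.

Request:
move_arm(deltas=[{"rx": 0,"ry": 0,"rz": 0,"x": -1,"y": 0.9,"z": 0,"hand": 0.1},{"rx": 0,"ry": 0,"rz": 0,"x": -0.8,"y": 0.92,"z": 0,"hand": 0.1},{"rx": 0,"ry": 0,"rz": 0,"x": 0,"y": 0.92,"z": 0,"hand": 0.1},{"rx": 0,"ry": 0,"rz": 0,"x": 0,"y": 0.92,"z": 0,"hand": 0.1},{"rx": 0,"ry": 0,"rz": 0,"x": 0,"y": 0.92,"z": 0,"hand": 0.1}])

```text
clock: 37.43
position: [0.549, 0.1969, 0.2061]
eef_rot: [[0.99, 0.138, -0.003], [0.138, -0.99, -0.0], [-0.003, 0.0, -1.0]]
contact_force: [0.5, 0.0, -1.5]
grip_width: 0.207
grasp_force: 58.9
```

Request:
move_arm(deltas=[{"rx": 0,"ry": 0,"rz": 0,"x": 0,"y": 0.92,"z": 0,"hand": 0.1},{"rx": 0,"ry": 0,"rz": 0,"x": 0,"y": 0.92,"z": 0,"hand": 0.1},{"rx": 0,"ry": 0,"rz": 0,"x": 0.6,"y": 0.92,"z": 0,"hand": 0.1},{"rx": 0,"ry": 0,"rz": 0,"x": 0.6,"y": 0.92,"z": 0.2,"hand": 0.1},{"rx": 0,"ry": 0,"rz": 0,"x": 0.6,"y": 0.9,"z": 0.2,"hand": 0.1}])

```text
clock: 37.85
position: [0.6104, 0.0896, 0.1963]
eef_rot: [[0.991, 0.137, -0.002], [0.137, -0.991, 0.0], [-0.002, -0.0, -1.0]]
contact_force: [-0.4, -0.1, -3.1]
grip_width: 0.203
grasp_force: 59.0
```

Request:
move_arm(deltas=[{"rx": 0,"ry": 0,"rz": 0,"x": 0.74,"y": 0.9,"z": 0.5,"hand": 0.1},{"rx": 0,"ry": 0,"rz": 0,"x": 0,"y": 0,"z": 0.6,"hand": 0.1},{"rx": 0,"ry": 0,"rz": 0,"x": 0,"y": 0,"z": 0,"hand": 0.1},{"rx": 0,"ry": 0,"rz": 0,"x": 0,"y": 0,"z": 0,"hand": 0.1},{"rx": 0,"ry": 0,"rz": 0,"x": 0,"y": 0,"z": 0,"hand": 0.1}])

```text
clock: 38.27
position: [0.6312, 0.0716, 0.1698]
eef_rot: [[0.99, 0.138, -0.002], [0.138, -0.99, 0.0], [-0.002, -0.001, -1.0]]
contact_force: [0.4, -0.3, -2.5]
grip_width: 0.208
grasp_force: 59.1
```

```bash
python3 - <<'E'
from h import *
s=sense();print(s['position'],s['contact_force'],s['grip_width']);plan(*CELL[5],.138,7.9)
E
```

```text
[0.63117411 0.07158603 0.16982193] [ 0.38943809 -0.312406   -2.47665273] 0.20822882418430774
rz total 0.0 | shift total [ 5.200e-02 -1.000e-03  1.273e+00] rows 2 each [ 0.026 -0.001  0.636]
```

Request:
move_arm(deltas=[{"rx": 0,"ry": 0,"rz": 0,"x": 0.04,"y": 0,"z": 0.6,"hand": 0.1},{"rx": 0,"ry": 0,"rz": 0,"x": 0,"y": 0,"z": 0.35,"hand": 0.1},{"rx": 0,"ry": 0,"rz": 0,"x": 0,"y": 0,"z": 0.2,"hand": 0.1},{"rx": 0,"ry": 0,"rz": 0,"x": 0,"y": 0,"z": 0.12,"hand": 0.1},{"rx": 0,"ry": 0,"rz": 0,"x": 0,"y": 0,"z": 0,"hand": 0.1}])

```text
clock: 38.68
position: [0.6325, 0.0715, 0.1382]
eef_rot: [[0.99, 0.138, -0.001], [0.138, -0.99, 0.0], [-0.001, -0.0, -1.0]]
contact_force: [-0.4, -0.4, -2.8]
grip_width: 0.204
grasp_force: 59.2
```

Request:
move_arm(deltas=[{"rx": 0,"ry": 0,"rz": 0,"x": 0,"y": 0,"z": 0.2,"hand": 0.1},{"rx": 0,"ry": 0,"rz": 0,"x": 0,"y": 0,"z": 0.2,"hand": 0.1},{"rx": 0,"ry": 0,"rz": 0,"x": 0,"y": 0,"z": 0,"hand": 0.1}])

```text
clock: 38.93
position: [0.6324, 0.0711, 0.1275]
eef_rot: [[0.991, 0.137, -0.002], [0.137, -0.991, 0.0], [-0.002, -0.0, -1.0]]
contact_force: [-0.0, -1.2, -3.2]
grip_width: 0.204
grasp_force: 59.0
```

Request:
move_arm(deltas=[{"rx": 0,"ry": 0,"rz": 0,"x": 0,"y": 0,"z": 0.3,"hand": 0.1},{"rx": 0,"ry": 0,"rz": 0,"x": 0,"y": 0,"z": 0.26,"hand": 0.1},{"rx": 0,"ry": 0,"rz": 0,"x": 0,"y": 0,"z": 0,"hand": 0.1}])

```text
clock: 39.18
position: [0.6319, 0.071, 0.1126]
eef_rot: [[0.991, 0.137, -0.003], [0.137, -0.991, 0.0], [-0.003, -0.0, -1.0]]
contact_force: [-0.5, 0.0, -3.8]
grip_width: 0.202
grasp_force: 59.0
```

Request:
move_arm(deltas=[{"rx": 0,"ry": 0,"rz": 0,"x": 0,"y": 0,"z": 0,"hand": 0.45},{"rx": 0,"ry": 0,"rz": 0,"x": 0,"y": 0,"z": 0,"hand": 0.45},{"rx": 0,"ry": 0,"rz": 0,"x": 0,"y": 0,"z": 0,"hand": 0.45},{"rx": 0,"ry": 0,"rz": 0,"x": 0,"y": 0,"z": 0,"hand": 0.45}])

```text
clock: 39.52
position: [0.6335, 0.071, 0.1152]
eef_rot: [[0.991, 0.137, 0.001], [0.137, -0.991, -0.0], [0.001, 0.0, -1.0]]
contact_force: [0.3, 0.0, 0.9]
grip_width: 0.449
grasp_force: 0.0
```

Request:
move_arm(deltas=[{"rx": 0,"ry": 0,"rz": 0,"x": 0,"y": 0,"z": -0.8,"hand": 0.5},{"rx": 0,"ry": 0,"rz": 0,"x": 0,"y": 0,"z": -1,"hand": 0.6},{"rx": 0,"ry": 0,"rz": 0,"x": 0,"y": 0,"z": -1,"hand": 0.6},{"rx": 0,"ry": 0,"rz": 0,"x": -0.8,"y": 0,"z": -1,"hand": 0.6},{"rx": 0,"ry": 0,"rz": 0,"x": -1,"y": 0,"z": 0,"hand": 0.6}])

```text
clock: 39.93
position: [0.5922, 0.0646, 0.2155]
eef_rot: [[0.99, 0.137, 0.011], [0.137, -0.991, -0.001], [0.011, 0.002, -1.0]]
contact_force: [0.2, -0.0, 1.0]
grip_width: 0.599
grasp_force: 0.0
```

Request:
move_arm(deltas=[{"rx": 0,"ry": 0,"rz": 0,"x": -1,"y": 0,"z": 0,"hand": 0.6},{"rx": 0,"ry": 0,"rz": 0,"x": -1,"y": 0,"z": 0,"hand": 0.6},{"rx": 0,"ry": 0,"rz": 0,"x": 0,"y": 0,"z": 0,"hand": 0.6},{"rx": 0,"ry": 0,"rz": 0,"x": 0,"y": 0,"z": 0,"hand": 0.6}])

```text
clock: 40.27
position: [0.5383, 0.058, 0.2105]
eef_rot: [[0.991, 0.137, 0.002], [0.137, -0.991, -0.0], [0.001, 0.0, -1.0]]
contact_force: [-0.1, -0.7, -0.8]
grip_width: 0.601
grasp_force: 0.0
```

```bash
python3 - <<'E'
from h import *
s=sense();print(s['position'])
im=cap('p5'); q=punches(im['top'])[3]
g=onz('top',q[:2],.022)[:2];print(g,sidetop(im['side'],g)[:1])
plan(.5135,.4186,.2,7.9)
E
```

```text
[0.53833702 0.05801207 0.21052642]
[0.51315498 0.41762092] [(np.float64(12.5), np.float64(10.833333333333334), array([366.6, 391.6]), array([0.5134, 0.421 ]))]
rz total -0.01 | shift total [  0.935 -14.435   0.412] rows 15 each [ 0.062 -0.962  0.027]
```

Now the last punch, D.

Request:
move_arm(deltas=[{"rx": 0,"ry": 0,"rz": 0,"x": 0.062,"y": -0.962,"z": 0,"hand": 0.6},{"rx": 0,"ry": 0,"rz": 0,"x": 0.062,"y": -0.962,"z": 0,"hand": 0.6},{"rx": 0,"ry": 0,"rz": 0,"x": 0.062,"y": -0.962,"z": 0,"hand": 0.6},{"rx": 0,"ry": 0,"rz": 0,"x": 0.062,"y": -0.962,"z": 0,"hand": 0.6},{"rx": 0,"ry": 0,"rz": 0,"x": 0.062,"y": -0.962,"z": 0,"hand": 0.6}])

```text
clock: 40.78
position: [0.5313, 0.1795, 0.2095]
eef_rot: [[0.991, 0.137, 0.001], [0.137, -0.991, 0.0], [0.001, -0.0, -1.0]]
contact_force: [1.1, 0.2, 0.0]
grip_width: 0.596
grasp_force: 0.0
```

Request:
move_arm(deltas=[{"rx": 0,"ry": 0,"rz": 0,"x": 0.062,"y": -0.962,"z": 0,"hand": 0.6},{"rx": 0,"ry": 0,"rz": 0,"x": 0.062,"y": -0.962,"z": 0,"hand": 0.6},{"rx": 0,"ry": 0,"rz": 0,"x": 0.062,"y": -0.962,"z": 0,"hand": 0.6},{"rx": 0,"ry": 0,"rz": 0,"x": 0.062,"y": -0.962,"z": 0,"hand": 0.6},{"rx": 0,"ry": 0,"rz": 0,"x": 0.062,"y": -0.962,"z": 0,"hand": 0.6}])

```text
clock: 41.2
position: [0.5223, 0.3001, 0.2094]
eef_rot: [[0.991, 0.137, 0.001], [0.137, -0.991, 0.0], [0.001, -0.0, -1.0]]
contact_force: [-0.1, 0.1, 0.0]
grip_width: 0.598
grasp_force: 0.0
```

Request:
move_arm(deltas=[{"rx": 0,"ry": 0,"rz": 0,"x": 0.062,"y": -0.962,"z": 0,"hand": 0.6},{"rx": 0,"ry": 0,"rz": 0,"x": 0.062,"y": -0.962,"z": 0,"hand": 0.6},{"rx": 0,"ry": 0,"rz": 0,"x": 0.062,"y": -0.962,"z": 0,"hand": 0.6},{"rx": 0,"ry": 0,"rz": 0,"x": 0.062,"y": -0.962,"z": 0,"hand": 0.6},{"rx": 0,"ry": 0,"rz": 0,"x": 0.062,"y": -0.962,"z": 0,"hand": 0.6}])

```text
clock: 41.62
position: [0.5132, 0.4205, 0.2091]
eef_rot: [[0.991, 0.137, 0.0], [0.137, -0.991, 0.0], [0.0, -0.0, -1.0]]
contact_force: [0.6, -0.7, -0.3]
grip_width: 0.598
grasp_force: 0.0
```

Request:
move_arm(deltas=[{"rx": 0,"ry": 0,"rz": 0,"x": 0,"y": 0,"z": 1,"hand": 0.6},{"rx": 0,"ry": 0,"rz": 0,"x": 0,"y": 0,"z": 1,"hand": 0.6},{"rx": 0,"ry": 0,"rz": 0,"x": 0,"y": 0,"z": 1,"hand": 0.6},{"rx": 0,"ry": 0,"rz": 0,"x": 0,"y": 0,"z": 0.3,"hand": 0.6}])

```text
clock: 41.95
position: [0.5111, 0.4182, 0.1222]
eef_rot: [[0.99, 0.138, -0.006], [0.138, -0.99, -0.003], [-0.006, 0.002, -1.0]]
contact_force: [-1.0, -0.4, -0.2]
grip_width: 0.602
grasp_force: 0.0
```

Request:
move_arm(deltas=[{"rx": 0,"ry": 0,"rz": 0,"x": 0,"y": 0,"z": 0,"hand": 0.6},{"rx": 0,"ry": 0,"rz": 0,"x": 0,"y": 0,"z": 0,"hand": 0.6},{"rx": 0,"ry": 0,"rz": 0,"x": 0,"y": 0,"z": 0,"hand": 0.6}])

```text
clock: 42.2
position: [0.5139, 0.4192, 0.1288]
eef_rot: [[0.991, 0.137, 0.003], [0.137, -0.991, 0.002], [0.003, -0.001, -1.0]]
contact_force: [0.7, -0.7, -0.6]
grip_width: 0.599
grasp_force: 0.0
```

```bash
python3 - <<'E'
from h import *
print(sense()['position'],ang());plan(.5135,.4186,.0555,7.9)
E
```

```text
[0.51389603 0.41920319 0.1287683 ] 7.866948429594204
rz total -0.01 | shift total [-0.019  0.022  2.931] rows 3 each [-0.006  0.007  0.977]
```

Request:
move_arm(deltas=[{"rx": 0,"ry": 0,"rz": 0,"x": 0,"y": 0.02,"z": 0.96,"hand": 0.6},{"rx": 0,"ry": 0,"rz": 0,"x": 0,"y": 0,"z": 0.96,"hand": 0.6},{"rx": 0,"ry": 0,"rz": 0,"x": 0,"y": 0,"z": 0.96,"hand": 0.6},{"rx": 0,"ry": 0,"rz": 0,"x": 0,"y": 0,"z": 0,"hand": 0.6},{"rx": 0,"ry": 0,"rz": 0,"x": 0,"y": 0,"z": 0,"hand": 0.4}])

```text
clock: 42.62
position: [0.5127, 0.418, 0.0556]
eef_rot: [[0.991, 0.137, -0.0], [0.137, -0.991, -0.0], [-0.0, 0.0, -1.0]]
contact_force: [0.9, 0.3, 1.3]
grip_width: 0.474
grasp_force: 0.0
```

Request:
move_arm(deltas=[{"rx": 0,"ry": 0,"rz": 0,"x": 0,"y": 0,"z": 0,"hand": 0.1},{"rx": 0,"ry": 0,"rz": 0,"x": 0,"y": 0,"z": 0,"hand": 0.1},{"rx": 0,"ry": 0,"rz": 0,"x": 0,"y": 0,"z": 0,"hand": 0.1},{"rx": 0,"ry": 0,"rz": 0,"x": 0,"y": 0,"z": 0,"hand": 0.1}])

```text
clock: 42.95
position: [0.5142, 0.4192, 0.058]
eef_rot: [[0.991, 0.137, 0.005], [0.137, -0.991, 0.003], [0.005, -0.002, -1.0]]
contact_force: [-0.4, 1.1, 7.2]
grip_width: 0.204
grasp_force: 58.9
```

Request:
move_arm(deltas=[{"rx": 0,"ry": 0,"rz": 0,"x": 0,"y": 0,"z": -0.9,"hand": 0.1},{"rx": 0,"ry": 0,"rz": 0,"x": 0,"y": 0,"z": -1,"hand": 0.1},{"rx": 0,"ry": 0,"rz": 0,"x": 0,"y": 0,"z": -1,"hand": 0.1},{"rx": 0,"ry": 0,"rz": 0,"x": 0,"y": 0,"z": -1,"hand": 0.1},{"rx": 0,"ry": 0,"rz": 0,"x": 0,"y": 0,"z": -1,"hand": 0.1}])

```text
clock: 43.37
position: [0.5123, 0.4179, 0.1792]
eef_rot: [[0.991, 0.137, 0.0], [0.137, -0.991, 0.0], [0.0, 0.0, -1.0]]
contact_force: [0.5, 0.6, -2.5]
grip_width: 0.206
grasp_force: 59.1
```

Request:
move_arm(deltas=[{"rx": 0,"ry": 0,"rz": 0,"x": 0,"y": 0,"z": -0.6,"hand": 0.1},{"rx": 0,"ry": 0,"rz": 0,"x": 0,"y": 0,"z": -0.2,"hand": 0.1},{"rx": 0,"ry": 0,"rz": 0,"x": 0,"y": 0,"z": 0,"hand": 0.1}])

```text
clock: 43.62
position: [0.5132, 0.4184, 0.1996]
eef_rot: [[0.991, 0.137, 0.003], [0.137, -0.991, 0.002], [0.003, -0.001, -1.0]]
contact_force: [0.3, -0.7, -2.4]
grip_width: 0.203
grasp_force: 59.2
```

```bash
python3 - <<'E'
from h import *
s=sense();print(s['position'],s['contact_force'],s['grip_width']);plan(*CELL[2],.20,7.9)
E
```

```text
[0.51320267 0.41843014 0.19963255] [ 0.33072565 -0.6870412  -2.37091549] 0.20328697732960244
rz total -0.0 | shift total [ 0.9   14.39  -0.015] rows 15 each [ 0.06   0.959 -0.001]
```

Request:
move_arm(deltas=[{"rx": 0,"ry": 0,"rz": 0,"x": 0.06,"y": 0.959,"z": 0,"hand": 0.1},{"rx": 0,"ry": 0,"rz": 0,"x": 0.06,"y": 0.959,"z": 0,"hand": 0.1},{"rx": 0,"ry": 0,"rz": 0,"x": 0.06,"y": 0.959,"z": 0,"hand": 0.1},{"rx": 0,"ry": 0,"rz": 0,"x": 0.06,"y": 0.959,"z": 0,"hand": 0.1},{"rx": 0,"ry": 0,"rz": 0,"x": 0.06,"y": 0.959,"z": 0,"hand": 0.1}])

```text
clock: 44.03
position: [0.5354, 0.299, 0.1954]
eef_rot: [[0.991, 0.137, -0.003], [0.137, -0.991, -0.001], [-0.003, 0.001, -1.0]]
contact_force: [1.3, 0.5, -2.0]
grip_width: 0.205
grasp_force: 59.2
```

Request:
move_arm(deltas=[{"rx": 0,"ry": 0,"rz": 0,"x": 0.06,"y": 0.959,"z": 0,"hand": 0.1},{"rx": 0,"ry": 0,"rz": 0,"x": 0.06,"y": 0.959,"z": 0,"hand": 0.1},{"rx": 0,"ry": 0,"rz": 0,"x": 0.06,"y": 0.959,"z": 0,"hand": 0.1},{"rx": 0,"ry": 0,"rz": 0,"x": 0.06,"y": 0.959,"z": 0,"hand": 0.1},{"rx": 0,"ry": 0,"rz": 0,"x": 0.06,"y": 0.959,"z": 0,"hand": 0.1}])

```text
clock: 44.45
position: [0.5593, 0.1813, 0.1956]
eef_rot: [[0.991, 0.137, -0.003], [0.137, -0.991, -0.0], [-0.003, -0.0, -1.0]]
contact_force: [-0.1, -1.0, -2.3]
grip_width: 0.202
grasp_force: 59.2
```

Request:
move_arm(deltas=[{"rx": 0,"ry": 0,"rz": 0,"x": 0.06,"y": 0.959,"z": 0,"hand": 0.1},{"rx": 0,"ry": 0,"rz": 0,"x": 0.06,"y": 0.959,"z": 0,"hand": 0.1},{"rx": 0,"ry": 0,"rz": 0,"x": 0.06,"y": 0.959,"z": 0,"hand": 0.1},{"rx": 0,"ry": 0,"rz": 0,"x": 0.06,"y": 0.959,"z": 0,"hand": 0.1},{"rx": 0,"ry": 0,"rz": 0,"x": 0.06,"y": 0.959,"z": 0,"hand": 0.1}])

```text
clock: 44.87
position: [0.5831, 0.0638, 0.1956]
eef_rot: [[0.991, 0.137, -0.003], [0.137, -0.991, 0.0], [-0.003, -0.001, -1.0]]
contact_force: [0.5, 1.7, -3.0]
grip_width: 0.205
grasp_force: 59.2
```

Request:
move_arm(deltas=[{"rx": 0,"ry": 0,"rz": 0,"x": 0,"y": 0,"z": 0.6,"hand": 0.1},{"rx": 0,"ry": 0,"rz": 0,"x": 0,"y": 0,"z": 0.5,"hand": 0.1},{"rx": 0,"ry": 0,"rz": 0,"x": 0,"y": 0,"z": 0,"hand": 0.1},{"rx": 0,"ry": 0,"rz": 0,"x": 0,"y": 0,"z": 0,"hand": 0.1},{"rx": 0,"ry": 0,"rz": 0,"x": 0,"y": 0,"z": 0,"hand": 0.1}])

```text
clock: 45.28
position: [0.5839, 0.0652, 0.1697]
eef_rot: [[0.99, 0.138, -0.001], [0.138, -0.99, 0.0], [-0.001, -0.0, -1.0]]
contact_force: [0.8, -0.8, -2.3]
grip_width: 0.202
grasp_force: 59.4
```

```bash
python3 - <<'E'
from h import *
s=sense();print(s['position'],s['contact_force'],s['grip_width']);plan(*CELL[2],.138,7.9)
E
```

```text
[0.58390516 0.06517785 0.16970204] [ 0.82746443 -0.75990176 -2.26942118] 0.20169944543205415
rz total 0.0 | shift total [0.04  0.005 1.268] rows 2 each [0.02  0.002 0.634]
```

Request:
move_arm(deltas=[{"rx": 0,"ry": 0,"rz": 0,"x": 0.04,"y": 0,"z": 0.6,"hand": 0.1},{"rx": 0,"ry": 0,"rz": 0,"x": 0,"y": 0,"z": 0.35,"hand": 0.1},{"rx": 0,"ry": 0,"rz": 0,"x": 0,"y": 0,"z": 0.2,"hand": 0.1},{"rx": 0,"ry": 0,"rz": 0,"x": 0,"y": 0,"z": 0.12,"hand": 0.1},{"rx": 0,"ry": 0,"rz": 0,"x": 0,"y": 0,"z": 0,"hand": 0.1}])

```text
clock: 45.7
position: [0.5847, 0.0653, 0.1378]
eef_rot: [[0.991, 0.137, -0.001], [0.137, -0.991, 0.0], [-0.001, -0.0, -1.0]]
contact_force: [-0.5, 0.4, -2.1]
grip_width: 0.206
grasp_force: 59.5
```

Request:
move_arm(deltas=[{"rx": 0,"ry": 0,"rz": 0,"x": 0,"y": 0,"z": 0.2,"hand": 0.1},{"rx": 0,"ry": 0,"rz": 0,"x": 0,"y": 0,"z": 0.2,"hand": 0.1},{"rx": 0,"ry": 0,"rz": 0,"x": 0,"y": 0,"z": 0,"hand": 0.1}])

```text
clock: 45.95
position: [0.5846, 0.065, 0.1273]
eef_rot: [[0.991, 0.137, -0.002], [0.137, -0.991, 0.0], [-0.001, -0.0, -1.0]]
contact_force: [0.6, 0.1, -3.7]
grip_width: 0.204
grasp_force: 59.5
```

Release it, then lift and back well away so both cameras see the crate.

Request:
move_arm(deltas=[{"rx": 0,"ry": 0,"rz": 0,"x": 0,"y": 0,"z": 0.3,"hand": 0.1},{"rx": 0,"ry": 0,"rz": 0,"x": 0,"y": 0,"z": 0.26,"hand": 0.1},{"rx": 0,"ry": 0,"rz": 0,"x": 0,"y": 0,"z": 0,"hand": 0.1}])

```text
clock: 46.2
position: [0.5841, 0.0651, 0.1125]
eef_rot: [[0.991, 0.137, -0.003], [0.137, -0.991, 0.0], [-0.003, -0.001, -1.0]]
contact_force: [-0.1, -0.6, -2.8]
grip_width: 0.201
grasp_force: 59.4
```

Request:
move_arm(deltas=[{"rx": 0,"ry": 0,"rz": 0,"x": 0,"y": 0,"z": 0,"hand": 0.45},{"rx": 0,"ry": 0,"rz": 0,"x": 0,"y": 0,"z": 0,"hand": 0.45},{"rx": 0,"ry": 0,"rz": 0,"x": 0,"y": 0,"z": 0,"hand": 0.45},{"rx": 0,"ry": 0,"rz": 0,"x": 0,"y": 0,"z": 0,"hand": 0.45}])

```text
clock: 46.53
position: [0.5856, 0.065, 0.1149]
eef_rot: [[0.991, 0.137, 0.001], [0.137, -0.991, -0.0], [0.001, 0.0, -1.0]]
contact_force: [0.4, 1.1, 0.2]
grip_width: 0.453
grasp_force: 0.0
```

Request:
move_arm(deltas=[{"rx": 0,"ry": 0,"rz": 0,"x": 0,"y": 0,"z": -0.8,"hand": 0.5},{"rx": 0,"ry": 0,"rz": 0,"x": 0,"y": 0,"z": -1,"hand": 0.6},{"rx": 0,"ry": 0,"rz": 0,"x": 0,"y": 0,"z": -1,"hand": 0.6},{"rx": 0,"ry": 0,"rz": 0,"x": -0.8,"y": 0,"z": -1,"hand": 0.6},{"rx": 0,"ry": 0,"rz": 0,"x": -1,"y": 0.5,"z": 0,"hand": 0.6}])

```text
clock: 46.95
position: [0.5458, 0.0475, 0.215]
eef_rot: [[0.99, 0.139, 0.011], [0.139, -0.99, -0.0], [0.011, 0.002, -1.0]]
contact_force: [0.9, -1.1, 1.0]
grip_width: 0.604
grasp_force: 0.0
```

Request:
move_arm(deltas=[{"rx": 0,"ry": 0,"rz": 0,"x": -1,"y": 1,"z": 0,"hand": 0.6},{"rx": 0,"ry": 0,"rz": 0,"x": -1,"y": 1,"z": 0,"hand": 0.6},{"rx": 0,"ry": 0,"rz": 0,"x": -1,"y": 1,"z": 0,"hand": 0.6},{"rx": 0,"ry": 0,"rz": 0,"x": -0.5,"y": 1,"z": 0,"hand": 0.6},{"rx": 0,"ry": 0,"rz": 0,"x": -0.5,"y": 1,"z": 0,"hand": 0.6}])

```text
clock: 47.37
position: [0.4594, -0.092, 0.2101]
eef_rot: [[0.991, 0.137, 0.001], [0.137, -0.991, -0.001], [0.001, 0.001, -1.0]]
contact_force: [0.6, 0.6, 0.5]
grip_width: 0.602
grasp_force: 0.0
```

Request:
move_arm(deltas=[{"rx": 0,"ry": 0,"rz": 0,"x": 0,"y": 1,"z": 0,"hand": 0.6},{"rx": 0,"ry": 0,"rz": 0,"x": 0,"y": 1,"z": 0,"hand": 0.6},{"rx": 0,"ry": 0,"rz": 0,"x": 0,"y": 1,"z": 0,"hand": 0.6},{"rx": 0,"ry": 0,"rz": 0,"x": 0,"y": 1,"z": 0,"hand": 0.6},{"rx": 0,"ry": 0,"rz": 0,"x": 0,"y": 1,"z": 0,"hand": 0.6}])

```text
clock: 47.78
position: [0.4777, -0.2163, 0.21]
eef_rot: [[0.991, 0.137, 0.001], [0.137, -0.991, -0.001], [0.001, 0.001, -1.0]]
contact_force: [-0.0, -0.6, -0.1]
grip_width: 0.597
grasp_force: 0.0
```

Request:
move_arm(deltas=[{"rx": 0,"ry": 0,"rz": 0,"x": 0,"y": 1,"z": 0,"hand": 0.6},{"rx": 0,"ry": 0,"rz": 0,"x": 0,"y": 1,"z": 0,"hand": 0.6},{"rx": 0,"ry": 0,"rz": 0,"x": 0,"y": 1,"z": 0,"hand": 0.6},{"rx": 0,"ry": 0,"rz": 0,"x": 0,"y": 1,"z": 0,"hand": 0.6},{"rx": 0,"ry": 0,"rz": 0,"x": 0,"y": 0,"z": 0,"hand": 0.6}])

```text
clock: 48.2
position: [0.4917, -0.3187, 0.2096]
eef_rot: [[0.991, 0.134, 0.001], [0.134, -0.991, -0.003], [0.001, 0.004, -1.0]]
contact_force: [-0.1, 0.6, -0.6]
grip_width: 0.598
grasp_force: 0.0
```

```bash
python3 - <<'E'
from h import *
print(sense()['position'])
im=cap('end')
a=cv2.resize(im['top'][180:280,265:375],(385,350),interpolation=cv2.INTER_CUBIC); b=cv2.resize(im['side'][200:262,270:365],(410,350) if 0 else (410,268),interpolation=cv2.INTER_CUBIC)
o=np.zeros((350,795,3),np.uint8);o[:,:385]=a;o[:268,385:]=b;cv2.imwrite('pics/end.png',o)
# changes of the untouchables vs start
ref=cv2.imread('pics/top0.png'); d=cv2.absdiff(im['top'],ref).max(2)
for n,(x,y) in dict(caliper=(375,167),jar=(444,187),loupe=(322,184),turq=(364,231),tplate=(328,303)).items(): print(n,d[y-10:y+10,x-12:x+12].max())
E
```

```text
[ 0.49166325 -0.31868899  0.20958317]
caliper 8
jar 12
loupe 8
turq 9
tplate 17
```

View pics/end.png

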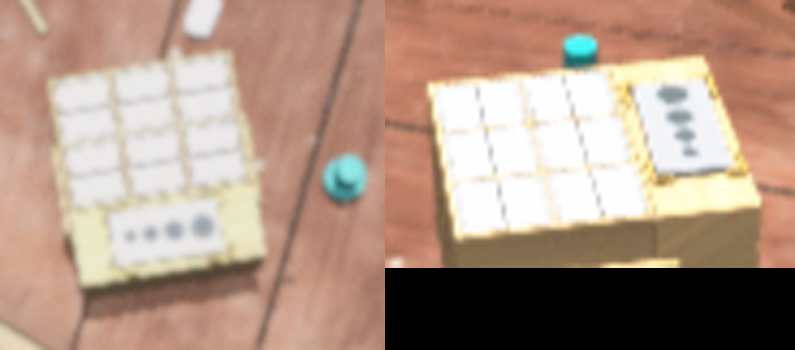

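The end picture shows all leaves closed, the four loose punches gone from the bench, and the plate lying between the brackets. One numeric check of the plate before handing in.

```bash
python3 - <<'E'
from h import *
U=6
for n,(x0,y0,x1,y1) in dict(top=(290,232,335,262),side=(324,212,362,247)).items():
    b=cv2.resize(cv2.imread(f'pics/{n}_end.png')[y0:y1,x0:x1],None,fx=U,fy=U,interpolation=cv2.INTER_CUBIC);h=cv2.cvtColor(b,cv2.COLOR_BGR2HSV)
    m=(h[...,1]<38).astype(np.uint8)*255
    m=cv2.morphologyEx(m,cv2.MORPH_CLOSE,np.ones((31,31))) if n=='top' else m
    c=max(cv2.findContours(m,0,1)[0],key=cv2.contourArea); q=cv2.approxPolyDP(cv2.convexHull(c),14,True)[:,0]
    P=np.array([onz(n,(x0+(u+.5)/U-.5,y0+(v+.5)/U-.5),.1)[:2] for u,v in q]); print(n,(CR.T@(P-CC).T).T.round(4).tolist())
    print(' mean rel seat',((CR.T@(P-CC).T).T.mean(0)-[-.05,0]).round(4))
E
```

```text
top [[-0.0233, -0.0614], [-0.0622, -0.055], [-0.0718, -0.0368], [-0.0682, 0.0606], [-0.0058, 0.0512]]
 mean rel seat [ 0.0038 -0.0083]
side [[-0.0298, -0.031], [-0.0507, -0.0487], [-0.0679, -0.0338], [-0.0675, 0.0449], [-0.03, 0.0461]]
 mean rel seat [ 0.0008 -0.0045]
```

The side view puts the plate square: x edges at -30 and -67.7 mm, no skew, +y end about 41.5 mm after the known bias. I'll confirm it's flat by touching both ends lightly with shut fingers.

```bash
python3 - <<'E'
from h import *
for y in(-.028,.028): plan(*(CC+CR@[-.049,y]),.130,7.9)
E
```

```text
rz total -0.02 | shift total [  3.726 -11.656   3.171] rows 12 each [ 0.31  -0.971  0.264]
rz total -0.02 | shift total [  3.726 -13.896   3.171] rows 14 each [ 0.266 -0.993  0.227]
```

Request:
move_arm(deltas=[{"rx": 0,"ry": 0,"rz": 0,"x": 0.31,"y": -0.971,"z": 0,"hand": 0},{"rx": 0,"ry": 0,"rz": 0,"x": 0.31,"y": -0.971,"z": 0,"hand": 0},{"rx": 0,"ry": 0,"rz": 0,"x": 0.31,"y": -0.971,"z": 0,"hand": 0},{"rx": 0,"ry": 0,"rz": 0,"x": 0.31,"y": -0.971,"z": 0,"hand": 0},{"rx": 0,"ry": 0,"rz": 0,"x": 0.31,"y": -0.971,"z": 0,"hand": 0}], newtons=20)

```text
clock: 48.72
position: [0.5127, -0.1859, 0.2097]
eef_rot: [[0.99, 0.138, 0.0], [0.138, -0.99, 0.0], [0.0, -0.0, -1.0]]
contact_force: [0.1, -0.3, -0.0]
grip_width: 0.0
grasp_force: 0.0
```

Request:
move_arm(deltas=[{"rx": 0,"ry": 0,"rz": 0,"x": 0.31,"y": -0.971,"z": 0,"hand": 0},{"rx": 0,"ry": 0,"rz": 0,"x": 0.31,"y": -0.971,"z": 0,"hand": 0},{"rx": 0,"ry": 0,"rz": 0,"x": 0.31,"y": -0.971,"z": 0,"hand": 0},{"rx": 0,"ry": 0,"rz": 0,"x": 0.31,"y": -0.971,"z": 0,"hand": 0},{"rx": 0,"ry": 0,"rz": 0,"x": 0.31,"y": -0.971,"z": 0,"hand": 0}])

```text
clock: 49.13
position: [0.5341, -0.0603, 0.2098]
eef_rot: [[0.99, 0.138, 0.0], [0.138, -0.99, 0.0], [0.0, -0.0, -1.0]]
contact_force: [0.9, 0.2, 1.1]
grip_width: 0.001
grasp_force: 0.0
```

Request:
move_arm(deltas=[{"rx": 0,"ry": 0,"rz": 0,"x": 0.31,"y": -0.971,"z": 0,"hand": 0},{"rx": 0,"ry": 0,"rz": 0,"x": 0.31,"y": -0.971,"z": 0.5,"hand": 0},{"rx": 0,"ry": 0,"rz": 0,"x": 0,"y": 0,"z": 0.9,"hand": 0},{"rx": 0,"ry": 0,"rz": 0,"x": 0,"y": 0,"z": 0.9,"hand": 0},{"rx": 0,"ry": 0,"rz": 0,"x": 0,"y": 0,"z": 0.8,"hand": 0}])

```text
clock: 49.55
position: [0.5426, -0.0105, 0.1313]
eef_rot: [[0.99, 0.14, 0.0], [0.14, -0.99, 0.0], [0.0, -0.0, -1.0]]
contact_force: [0.8, 0.3, 0.0]
grip_width: -0.005
grasp_force: 0.0
```

Request:
move_arm(deltas=[{"rx": 0,"ry": 0,"rz": 0,"x": 0,"y": 0,"z": 0.3,"hand": 0},{"rx": 0,"ry": 0,"rz": 0,"x": 0,"y": 0,"z": 0,"hand": 0},{"rx": 0,"ry": 0,"rz": 0,"x": 0,"y": 0,"z": 0,"hand": 0},{"rx": 0,"ry": 0,"rz": 0,"x": 0,"y": 0,"z": 0,"hand": 0}])

```text
clock: 49.88
position: [0.5442, -0.0126, 0.1258]
eef_rot: [[0.991, 0.137, 0.002], [0.137, -0.991, -0.0], [0.002, 0.001, -1.0]]
contact_force: [0.5, -0.0, 0.4]
grip_width: -0.003
grasp_force: 0.0
```

Request:
move_arm(deltas=[{"rx": 0,"ry": 0,"rz": 0,"x": 0,"y": 0,"z": 0.2,"hand": 0},{"rx": 0,"ry": 0,"rz": 0,"x": 0,"y": 0,"z": 0.14,"hand": 0},{"rx": 0,"ry": 0,"rz": 0,"x": 0,"y": 0,"z": 0,"hand": 0},{"rx": 0,"ry": 0,"rz": 0,"x": 0,"y": 0,"z": 0,"hand": 0}])

```text
clock: 50.22
position: [0.5433, -0.0127, 0.1158]
eef_rot: [[0.991, 0.137, -0.0], [0.137, -0.991, 0.0], [-0.0, -0.0, -1.0]]
contact_force: [-0.3, 1.0, 0.1]
grip_width: 0.002
grasp_force: 0.0
```

Request:
move_arm(deltas=[{"rx": 0,"ry": 0,"rz": 0,"x": 0,"y": 0,"z": 0.05,"hand": 0},{"rx": 0,"ry": 0,"rz": 0,"x": 0,"y": 0,"z": 0,"hand": 0}])

```text
clock: 50.38
position: [0.5434, -0.0127, 0.1145]
eef_rot: [[0.991, 0.137, 0.0], [0.137, -0.991, 0.0], [0.0, -0.0, -1.0]]
contact_force: [-0.8, 0.2, 0.1]
grip_width: 0.001
grasp_force: 0.0
```

Request:
move_arm(deltas=[{"rx": 0,"ry": 0,"rz": 0,"x": 0,"y": 0,"z": 0.05,"hand": 0},{"rx": 0,"ry": 0,"rz": 0,"x": 0,"y": 0,"z": 0,"hand": 0}])

```text
clock: 50.55
position: [0.5435, -0.0127, 0.1141]
eef_rot: [[0.991, 0.137, 0.0], [0.137, -0.991, -0.0], [0.0, 0.0, -1.0]]
contact_force: [-1.4, -0.2, 6.2]
grip_width: 0.0
grasp_force: 2.9
```

Request:
move_arm(deltas=[{"rx": 0,"ry": 0,"rz": 0,"x": 0,"y": 0,"z": 0.05,"hand": 0},{"rx": 0,"ry": 0,"rz": 0,"x": 0,"y": 0,"z": 0,"hand": 0}])

```text
clock: 50.72
position: [0.5436, -0.0126, 0.114]
eef_rot: [[0.991, 0.137, 0.001], [0.137, -0.991, -0.0], [0.001, 0.001, -1.0]]
contact_force: [-5.6, 0.2, 15.4]
grip_width: -0.0
grasp_force: 7.3
```

The -y end is at exactly 100 mm, so it's flat there. Now the +y end.

Request:
move_arm(deltas=[{"rx": 0,"ry": 0,"rz": 0,"x": 0,"y": 0,"z": -0.5,"hand": 0},{"rx": 0,"ry": 0,"rz": 0,"x": 0,"y": -0.75,"z": 0,"hand": 0},{"rx": 0,"ry": 0,"rz": 0,"x": 0,"y": -0.75,"z": 0,"hand": 0},{"rx": 0,"ry": 0,"rz": 0,"x": 0,"y": -0.74,"z": 0,"hand": 0},{"rx": 0,"ry": 0,"rz": 0,"x": 0,"y": 0,"z": 0,"hand": 0}])

```text
clock: 51.13
position: [0.5349, 0.0455, 0.1246]
eef_rot: [[0.99, 0.139, -0.001], [0.139, -0.99, 0.001], [-0.0, -0.001, -1.0]]
contact_force: [0.7, 0.2, -0.4]
grip_width: 0.002
grasp_force: 0.0
```

Request:
move_arm(deltas=[{"rx": 0,"ry": 0,"rz": 0,"x": 0,"y": 0,"z": 0.2,"hand": 0},{"rx": 0,"ry": 0,"rz": 0,"x": 0,"y": 0,"z": 0.14,"hand": 0},{"rx": 0,"ry": 0,"rz": 0,"x": 0,"y": 0,"z": 0,"hand": 0},{"rx": 0,"ry": 0,"rz": 0,"x": 0,"y": 0,"z": 0,"hand": 0}])

```text
clock: 51.47
position: [0.5356, 0.0421, 0.1155]
eef_rot: [[0.991, 0.136, -0.001], [0.136, -0.991, -0.0], [-0.001, -0.0, -1.0]]
contact_force: [-0.0, 1.2, 0.3]
grip_width: -0.002
grasp_force: 0.0
```

Request:
move_arm(deltas=[{"rx": 0,"ry": 0,"rz": 0,"x": 0,"y": 0,"z": 0.05,"hand": 0},{"rx": 0,"ry": 0,"rz": 0,"x": 0,"y": 0,"z": 0,"hand": 0}])

```text
clock: 51.63
position: [0.5358, 0.0423, 0.1146]
eef_rot: [[0.991, 0.136, -0.0], [0.136, -0.991, 0.0], [-0.0, -0.0, -1.0]]
contact_force: [-1.5, -0.0, -0.2]
grip_width: 0.003
grasp_force: 0.0
```

Request:
move_arm(deltas=[{"rx": 0,"ry": 0,"rz": 0,"x": 0,"y": 0,"z": 0.05,"hand": 0},{"rx": 0,"ry": 0,"rz": 0,"x": 0,"y": 0,"z": 0,"hand": 0}])

```text
clock: 51.8
position: [0.536, 0.0425, 0.1141]
eef_rot: [[0.991, 0.137, 0.001], [0.137, -0.991, -0.0], [0.001, 0.0, -1.0]]
contact_force: [-0.2, -0.8, 3.5]
grip_width: -0.003
grasp_force: 2.0
```

Both ends are at 100 mm, so the plate is flat on the deck. Lift clear and hand in.

Request:
move_arm(deltas=[{"rx": 0,"ry": 0,"rz": 0,"x": 0,"y": 0,"z": -0.6,"hand": 0},{"rx": 0,"ry": 0,"rz": 0,"x": 0,"y": 0,"z": -1,"hand": 0},{"rx": 0,"ry": 0,"rz": 0,"x": 0,"y": 0,"z": -1,"hand": 0},{"rx": 0,"ry": 0,"rz": 0,"x": 0,"y": 0,"z": -1,"hand": 0},{"rx": 0,"ry": 0,"rz": 0,"x": 0,"y": 0,"z": 0,"hand": 0}])

```text
clock: 52.22
position: [0.5386, 0.0425, 0.2088]
eef_rot: [[0.991, 0.137, 0.009], [0.137, -0.991, -0.001], [0.009, 0.002, -1.0]]
contact_force: [0.6, -0.5, 0.5]
grip_width: 0.003
grasp_force: 0.0
```

```bash
python3 - <<'E'
from bench import *
print(sense()['position']); print(finish_job())
E
```

```text
[0.53861782 0.04249918 0.20879317]
the job is handed in; nothing more can be done
None
```

I handed the job in at about 52 s, with no verdict returned: four punches released into cells 1, 2, 4 and 5, and the die plate squared in the stop, then laid flat between the brackets; jar, loupe and caliper unmoved.

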